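Pack an instrument stack and clip it shut for the steriliser

ROBOT

A 6-joint arm with a two-finger parallel gripper is mounted at the origin on the work surface. World frame = base frame: x ahead of the robot, y to its left, z up, the work surface at z = 0. Lengths are in mm, angles in rad, forces in N, time in s.
With the tool pointing down it reaches from about 350 to 975 mm from the base axis. Payload 7.1 kg.
Tool frame: the origin (TCP) lies at the very end of the fingers, on their centre line; the grasp point (between the pads) lies 19 mm behind it; y points along the fingers, x is the direction in which the jaws open and shut, and the axes are right-handed (so a half turn about y gives the same grasp; the last joint's range is limited). The gripper opens to 88 mm and grips with 3 to 60 N. Pads are 20 mm wide; open, the fingers measure 115 mm over their backs; the gripper's body (75 mm by 178 mm) begins 61 mm behind the grasp point.
Start: joints at [-1.352, 0.423, 1.63, -0, 1.089, -0.019], TCP at [147.247, -607.39, 192.075] pointing down, gripper open.
Joint ranges: [-3, 3], [-0.9, 2.11], [0.09, 2.58], [-1.31, 4.45], [0.11, 2.69], [-2.54, 2.54]. Speed limits (rad/s): [2.39, 2.39, 3.01, 3.14, 3.14, 3.14].

INTERFACE

Orientations are given as a rotation vector (axis times angle).
In Python, from workcell import ctrl gives the robot as it stands. The module is installed in compiled form; this text tells all that it offers.
- The arm moves only by the tool carry_out, never from a script. Its arguments are lists of equal length, an entry for each row: "delta_pos": the shift along the tool's x, y, z in cm, a list of three; "rotation": the turn, a rotation vector about the tool's x, y, z in rad, a list of three. In form: {"delta_pos": [[dx, dy, dz], ...], "rotation": [[wx, wy, wz], ...]}. A call has 1 to 12 rows; each row is the pose to reach, as a shift and turn from the pose commanded when the call began, along the tool's axes at that moment; what a row does not reach only later rows make up. A row lasts 1/12 s, in which the tool goes at most 41.7 mm and 7.16 degrees, less where a joint would pass 70% of its speed; a pose out of reach is approached as far as the arm can. A call with a gripper value outside its range is refused whole. "hand" is the closure in counts, from 0 (fully open) to 255 (shut), set as the call begins (left out, the last holds). The fingers move at their own pace and stop on an object; the grip force is fixed at half the most. Time passes only in rows, so rows that repeat a pose let the fingers close. It gives the time, the measured TCP pose, the force and the opening at its end, in the units of the state.
- ctrl.get_obs(): the state, without advancing time (a new reading comes with each control period).
- ctrl.get_image(name): name is "side" or "top"; returns the picture (384x512x3 uint8, red, green, blue); there is no depth.
- ctrl.camera_info(name): a dict with "fov_y" (degrees; the focal length in pixels is half the picture's height over the tangent of half this angle, whatever the lens; pixels are square), "cx", "cy" (the principal point, pixels), "k1" (the pictures are not rectified: a ray, as slopes to the right and down, at radius r is drawn at 1 + k1 r^2 times it, then the intrinsics apply), "R" (3x3) and "t" (3): a world point X has camera coordinates R X + t. Camera axes: x right, y down, z forward; pixel columns grow to the right and rows downward; lengths in mm; the calibration is good to about 2 mm. A picture is of the moment at which its call begins. camera_info takes no time and is no camera call.
- ctrl.close_job(): hands the job in, once; it reports no verdict.
The state is a dict: "t": time; "qpos": joint angles; "qvel": joint speeds; "joint_torque": joint torques, N m; "ee_pos": TCP position; "orientation": TCP orientation; "ft_force": force on the tool from outside, world axes, zero at the start; "moment": the same for the moment, N m; "width": finger opening in mm.
Only numpy, scipy, OpenCV 4.12 (cv2) and the standard library are available. Lean on these libraries where they do the work, as an engineer would, in place of code of your own. Each camera call takes 0.05 s, during which the arm holds its last target.

TASK

Make up the steriliser pack in the jig: set the base tray squarely down in the jig's pocket, then stack every spacer there is squarely on it, then lay the lid flat on top. Then take the two sprung clips from their stand and let one close over each end of the pack, so that each pinches the lid's upright tab and the tray's upright strap together; leave everything else on the bench where it is.

Things in the scene. Friction and masses are not known exactly. Their poses are not given: they have to be found in the camera images.
- jig: fixed packing jig: base plate 150 x 100 x 6 mm (long side = its x). Grey corner guides leave a pocket 104 mm (x) by 60 mm (y). Tall side guides, only |x| 43 to 57 mm, |y| 30 to 34 mm, are 74 mm high (last 14 mm flared to |y| 38): mid long sides are open for fingers. Low end guides (22 mm high) at |x| 52 to 56, |y| 20 to 34 mm; the tray straps pass between them. Origin: centre of its underside
- pocket (a point): centre of the pocket's floor (6 mm above the bench); axes as the jig
- tray: steel base tray, open on top, 100 x 56 x 20 mm with 4 mm walls; on each short end stands an upright steel strap 3 mm thick (outer faces 106 mm apart, inner faces 100 mm apart), 30 mm wide, its top 70 mm above the tray's underside. Origin: centre of its underside; x along the long side, z up. Same either way round
- lid: steel lid: plate 97 x 56 x 4 mm, a black bar grip on its middle (46 mm along x, 12 mm across y, top 24 mm above the lid's underside), and at each short end an upright tab 3 mm thick (outer faces at x = +-48.5 mm), 30 mm wide, its top 26 mm above the underside. Origin: centre of its underside; x along the long side. Same either way round
- clip_stand: fixed white stand: foot 60 x 160 x 8 mm and on it an upright strip 7 mm thick (across x), 140 mm long (along y), top 60 mm above the bench, on which the two clips are parked. Origin: centre of the underside
- clip_1: sprung steel peg clip parked upright, 24 mm wide; this body is its -x lever. Origin on the 8 mm pivot barrel, x = pinch direction, z up. Handles reach 41 mm above the pivot, 40 mm wide over the outsides; squeezed along x to the stop they are parallel, 22 mm wide (6 to 11 N). Jaws reach 34 mm below the pivot, pads the last 8 mm, gape 20 mm when squeezed; this lever then leans 0.22 rad
- jaw_1 (a joint): opening angle of clip_1's jaws: 0 = closed on 7 mm thickness, 0.44 = squeezed fully open, below 0 = closed on less
- clip_2: sprung steel peg clip parked upright, 24 mm wide; this body is its -x lever. Origin on the 8 mm pivot barrel, x = pinch direction, z up. Handles reach 41 mm above the pivot, 40 mm wide over the outsides; squeezed along x to the stop they are parallel, 22 mm wide (6 to 11 N). Jaws reach 34 mm below the pivot, pads the last 8 mm, gape 20 mm when squeezed; this lever then leans 0.22 rad
- jaw_2 (a joint): opening angle of clip_2's jaws: 0 = closed on 7 mm thickness, 0.44 = squeezed fully open, below 0 = closed on less
- spacer_1: steel spacer: flat rectangular frame 95 x 56 x 8 mm, bars 9 mm wide, with a bar across the middle. Origin: centre of its underside; x along the long side. Same either way round. From start to start two to four spacers are present
- spacer_2: steel spacer: flat rectangular frame 95 x 56 x 8 mm, bars 9 mm wide, with a bar across the middle. Origin: centre of its underside; x along the long side. Same either way round. From start to start two to four spacers are present
- spacer_3: steel spacer: flat rectangular frame 95 x 56 x 8 mm, bars 9 mm wide, with a bar across the middle. Origin: centre of its underside; x along the long side. Same either way round. From start to start two to four spacers are present
- spacer_4: steel spacer: flat rectangular frame 95 x 56 x 8 mm, bars 9 mm wide, with a bar across the middle. Origin: centre of its underside; x along the long side. Same either way round. From start to start two to four spacers are present
- jar: bystander: white round jar, 52 mm across, 75 mm tall. Origin: centre of its underside
- beaker: bystander: open glass cup, 56 mm across, 70 mm tall. Origin: centre of its underside
- bowl: bystander: shallow steel bowl, 90 mm across, 35 mm tall. Origin: centre of its underside
- mouse: bystander: round grey puck-like computer mouse, 60 mm across, 33 mm tall. Origin: centre of its underside
- spoon: bystander: steel spoon 160 mm long, lying flat. Origin: on its underside
Mind the look-alikes: they are no part of the job. What is shaped like the spacer_2 but orange is not meant.

How it is judged:
By the outcome, as a careful person would: the job done as asked, in the order asked, and still so for the second after the job is handed in, with the robot touching nothing.
Of spacer_1, spacer_2, spacer_3, spacer_4 only 2 to 4 are there at a start; the rules pass over those that are not, and their reading is None.
At some moment in a run one of spacer_1, spacer_2, spacer_3, spacer_4, tray, lid may be knocked a few centimetres aside while the robot is not near it.
It also fails if it takes over 208 s, if anything falls off the work surface, if the arm or the gripper's body presses on something with over 40 N, if the wrist force passes 120 N, or if a joint passes its speed limit or range.

## Working session

There is one attempt and no reset: what is moved stays moved. The work goes in short steps, Python scripts to look and compute and a tool call to move; the robot and the scene stay as the last step left them, time stands still between calls to the robot, and variables do not carry over. Pictures are saved under pics/ and viewed, and the job is handed in when it is done.

Besides the shell and the picture viewer there is one more tool, called by a JSON object that holds its "method" and its "body". carry_out: Moves the arm, as the interface text tells. Its arguments: {"type":"object","properties":{"delta_pos":{"type":"array","items":{"type":"array","items":{"type":"number"}}},"rotation":{"type":"array","items":{"type":"array","items":{"type":"number"}}},"hand":{"type":"number"}},"required":["delta_pos","rotation"]}

```bash
mkdir -p pics; ls; python3 - <<'E'
from workcell import ctrl
import cv2
print(ctrl.get_obs())
for n in("side","top"):
    im=ctrl.get_image(n); cv2.imwrite(f"pics/{n}0.png",cv2.resize(im[:,:,::-1],None,fx=1.5,fy=1.5,interpolation=cv2.INTER_CUBIC)); cv2.imwrite(f"pics/{n}0raw.png",im[:,:,::-1])
    print(n,ctrl.camera_info(n))
E
```

```text
pics
{'t': 0.0, 'qpos': array([-1.35202354e+00,  4.23843127e-01,  1.63069401e+00, -5.44784210e-06,
        1.08862070e+00, -1.90558069e-02]), 'qvel': array([-0.00056141,  0.00212492, -0.00153515,  0.00045737,  0.00302065,
       -0.00117376]), 'joint_torque': array([ 1.99865608e-03, -5.44618893e+01, -2.73666126e+01,  6.44525257e-02,
        2.27624341e-02, -1.04683675e-04]), 'ee_pos': array([ 147.10122347, -606.80797365,  191.29874698]), 'orientation': array([-1.31133984,  1.03308965, -1.03106193]), 'ft_force': array([ 0.2395873 , -0.21376184, -0.63819358]), 'moment': array([ 0.01389423, -0.08716105, -0.00122444]), 'width': 87.37146774236193}
side {'fov_y': 56.036021172371804, 'cx': 250.80461770427652, 'cy': 189.41954089301328, 'k1': -0.03263052796715697, 'R': array([[ 0.94702692, -0.32110991, -0.0053321 ],
       [-0.23052218, -0.6681156 , -0.70744687],
       [ 0.22360574,  0.6712004 , -0.70674641]]), 't': array([-515.31199797,  193.14251711,  901.50482773])}
top {'fov_y': 42.41169376365511, 'cx': 251.27003056585775, 'cy': 191.87641996906834, 'k1': -0.20826944877696948, 'R': array([[ 0.02443324, -0.99960159, -0.01413074],
       [-0.99642453, -0.02320718, -0.08123778],
       [ 0.08087748,  0.01606512, -0.99659457]]), 't': array([  -5.48204662,  570.65185174, 1605.3956659 ])}
```

View pics/side0.png

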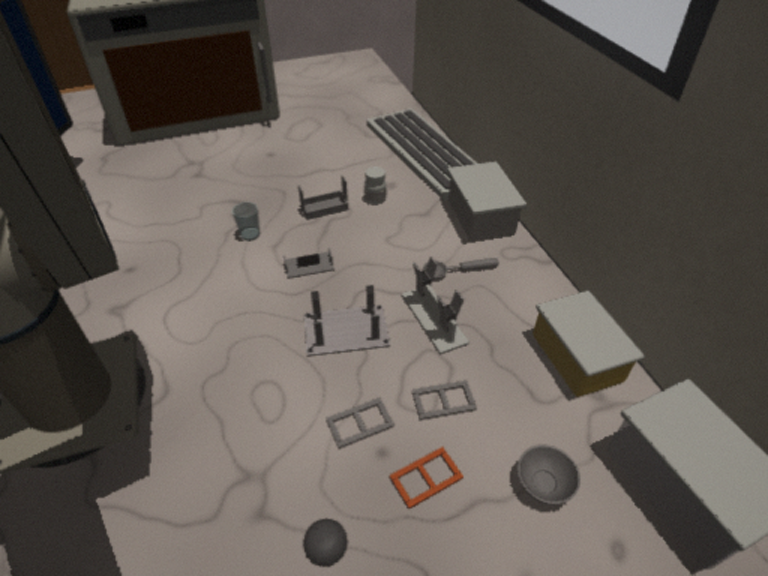

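View pics/top0.png

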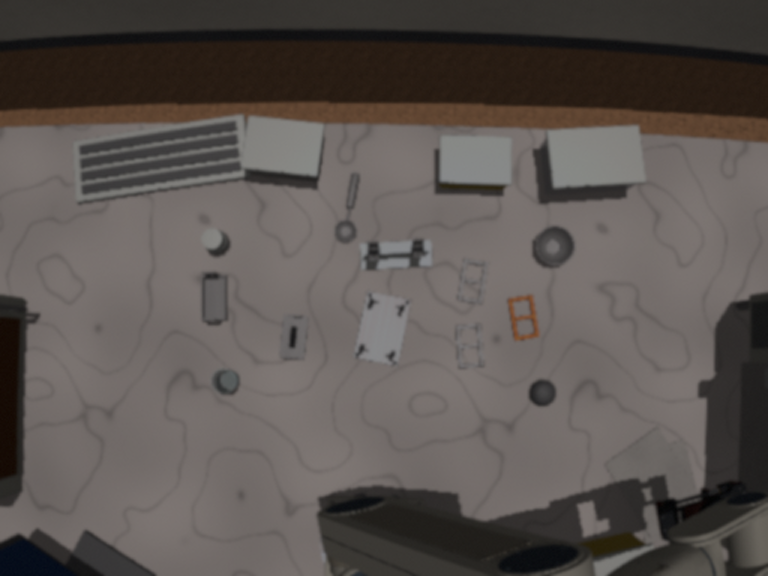

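The side view shows two grey spacers (at 360,422 and 444,399), an orange look-alike, the jig near (345,325), the lid at (308,262), the tray at (323,200) and the clip stand at (435,310). I'll enlarge these.

```bash
cat > h.py <<'E'
import numpy as np, cv2
from workcell import ctrl
from scipy.optimize import least_squares
CI={n:ctrl.camera_info(n) for n in("side","top")}
def proj(n,X):
    c=CI[n]; X=np.atleast_2d(X).astype(float)
    p=X@np.array(c['R']).T+np.array(c['t']); f=192/np.tan(np.radians(c['fov_y']/2))
    s=p[:,:2]/p[:,2:]; r2=(s**2).sum(1,keepdims=True); s=s*(1+c['k1']*r2)
    return s*f+[c['cx'],c['cy']]
def unproj(n,uv,z):
    c=CI[n]; f=192/np.tan(np.radians(c['fov_y']/2))
    d=(np.array(uv,float)-[c['cx'],c['cy']])/f; s=d.copy()
    for _ in range(20): s=d/(1+c['k1']*(s**2).sum())
    R=np.array(c['R']);t=np.array(c['t']); C=-R.T@t; r=R.T@np.array([s[0],s[1],1]); 
    return C+r*(z-C[2])/r[2]
def crop(n,im,u0,v0,u1,v1,k,name):
    o=cv2.resize(im[v0:v1,u0:u1,::-1],None,fx=k,fy=k,interpolation=cv2.INTER_CUBIC)
    o=cv2.convertScaleAbs(o,alpha=1.4,beta=10)
    for u in range((u0//10+1)*10,u1,10):
        x=int((u-u0+.5)*k); cv2.line(o,(x,0),(x,6),(0,255,255),1)
        if u%20==0: cv2.putText(o,str(u),(x-12,18),0,.4,(0,255,255),1)
    for v in range((v0//10+1)*10,v1,10):
        y=int((v-v0+.5)*k); cv2.line(o,(0,y),(6,y),(0,255,255),1)
        if v%20==0: cv2.putText(o,str(v),(8,y+4),0,.4,(0,255,255),1)
    cv2.imwrite(f"pics/{name}.png",o)
def T(pose,P):
    x,y,z,a=pose; c,s=np.cos(a),np.sin(a); P=np.atleast_2d(P).astype(float)
    return np.c_[x+c*P[:,0]-s*P[:,1],y+s*P[:,0]+c*P[:,1],z+P[:,2]]
E
python3 - <<'E'
from h import *
s=cv2.imread("pics/side0raw.png")[:,:,::-1];t=cv2.imread("pics/top0raw.png")[:,:,::-1]
crop("s",s,190,170,320,235+10,6,"c_s1")
crop("s",s,210,240,330,310,6,"c_s2")
crop("s",s,180,105,270,190,7,"c_s3")
crop("t",t,225,150,375,255,5,"c_t1")
crop("t",t,125,140,225,270,4.5,"c_t2")
E
```

```text
(no output)
```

View pics/c_s1.png

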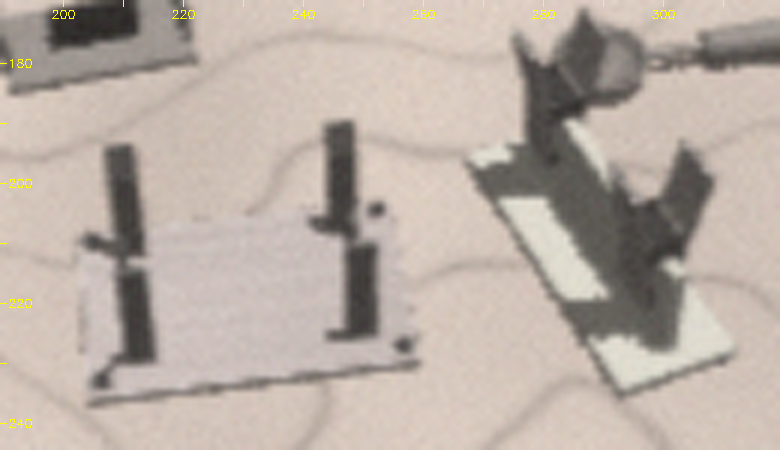

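View pics/c_s2.png

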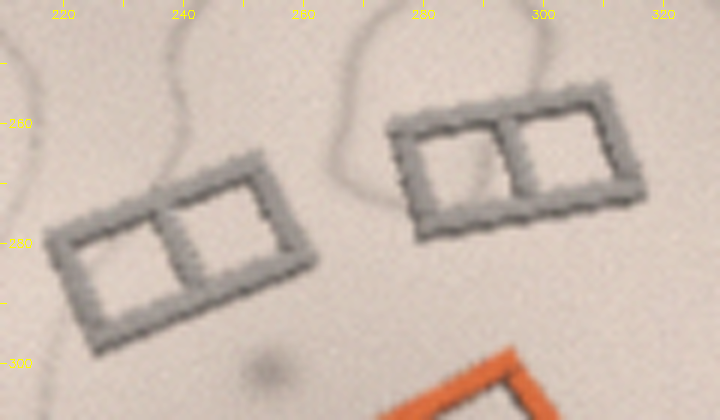

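View pics/c_s3.png

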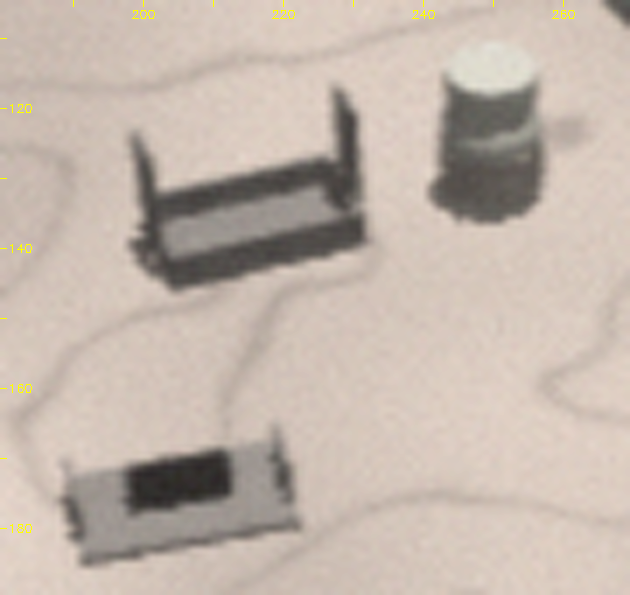

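View pics/c_t1.png

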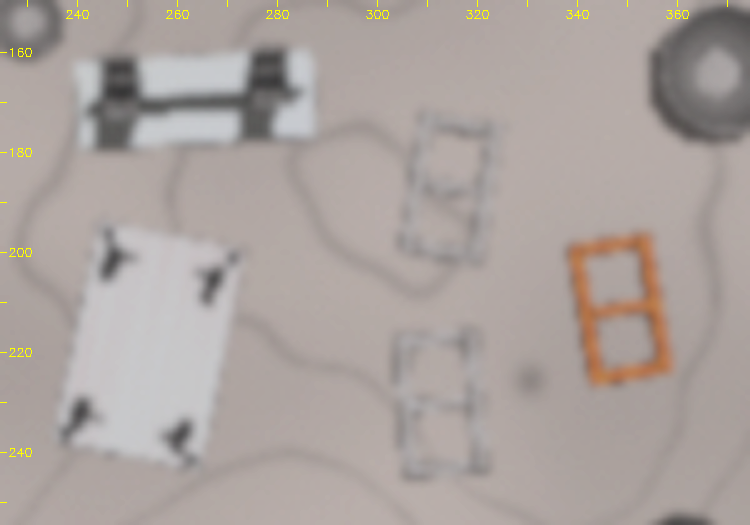

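View pics/c_t2.png

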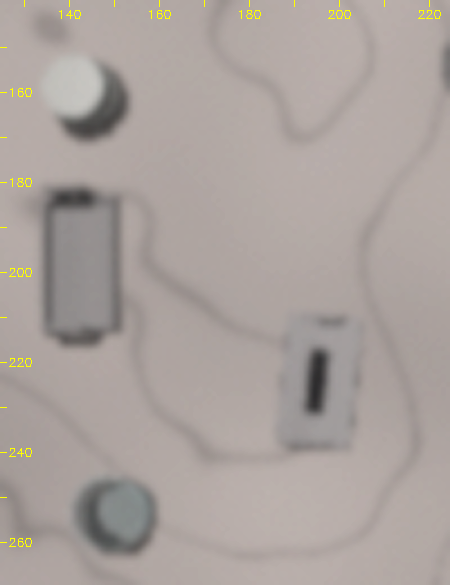

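```bash
cat >> h.py <<'E'
def fit(corr,p0):
    # corr: list (view,(u,v),(x,y,z) model) ; fit x,y,yaw (z=0)
    def f(p):
        return np.concatenate([(proj(n,T((p[0],p[1],0,p[2]),m))[0]-np.array(uv)) for n,uv,m in corr])
    r=least_squares(f,p0,loss='soft_l1',f_scale=1.0,x_scale=[10,10,.1]); return r.x,f(r.x).reshape(-1,2)
def rect(L,W,z): return [(sx*L/2,sy*W/2,z) for sx,sy in((-1,-1),(1,-1),(1,1),(-1,1))]
E
python3 - <<'E'
from h import *
from scipy.spatial.transform import Rotation as Rn
o=ctrl.get_obs(); print(Rn.from_rotvec(o['orientation']).as_matrix().round(3))
J=rect(150,100,6);J0=rect(150,100,0)
def show(name,corr,p0):
    p,r=fit(corr,p0); print(name,p.round(3)); print(r.round(1).tolist())
    for v in("side","top"):
        c=[q for q in corr if q[0]==v]
        if len(c)>1: print('  only',v,fit(c,p0)[0].round(3))
j=[('side',(204.5,236.7),J0[0]),('side',(259.5,230.5),J0[1]),('side',(202.5,208.5),J[3]),
('top',(245,194.5),J[2]),('top',(272.8,199.5),J[1]),('top',(264,243.5),J[0]),('top',(236.5,238.7),J[3])]
c=unproj('top',(254,219),6);print(c)
show('jig',j,[c[0],c[1],-.2])
S=rect(95,56,0);S8=rect(95,56,8)
a=[('side',(226,299),S[0]),('side',(262.5,283.5),S[1]),('side',(253,264.5),S8[2]),('side',(217,278.5),S8[3]),
('top',(304,216.5),S8[2]),('top',(320,216),S8[1]),('top',(322,243.5),S8[0]),('top',(305.5,245),S8[3])]
a[4:]=[('top',(304,216.5),S8[2]),('top',(320,216),S8[1]),('top',(322,243.5),S8[0]),('top',(305.5,245),S8[3])]
c=unproj('side',(240,282),8);print(c); show('spA',a,[c[0],c[1],0.1])
b=[('side',(280,280),S[0]),('side',(317,272.5),S[1]),('side',(310,253),S8[2]),('side',(274.5,260),S8[3]),
('top',(308.5,172),S8[2]),('top',(323.5,175),S8[1]),('top',(321,201.5),S8[0]),('top',(305.5,198.5),S8[3])]
c=unproj('side',(295,266),8); show('spB',b,[c[0],c[1],-.1])
L=rect(97,56,0);L4=rect(97,56,4)
l=[('side',(191.5,185.3),L[0]),('side',(222.3,180),L[1]),('top',(189,210.5),L4[2]),('top',(205,210.5),L4[1]),('top',(203,239.5),L4[0]),('top',(187,239),L4[3])]
c=unproj('top',(196,225),4); show('lid',l,[c[0],c[1],0])
R=rect(100,56,0);R20=rect(100,56,20)
l=[('side',(205,146),R[0]),('side',(232.3,139.3),R[1]),('side',(199,124),(-51.5,0,70)),('side',(228.3,117),(51.5,0,70)),('top',(135,183.2),R20[2]),('top',(151.3,183.2),R20[1]),('top',(151.3,213.5),R20[0]),('top',(135,214),R20[3])]
c=unproj('top',(143,199),20); show('tray',l,[c[0],c[1],0])
F=rect(60,160,0);F8=rect(60,160,8)
# stand: local x ~ world x
l=[('side',(293,235.5),F[0]),('side',(311.8,228.5),F[1]),('side',(267.3,196),F8[3]),('top',(240.5,161.5),F8[2]),('top',(286.5,160),F8[1]),('top',(287.3,177),F8[0]),('top',(241.3,179.5),F8[3])]
c=unproj('top',(264,169),8); show('stand',l,[c[0],c[1],0])
E
```

```text
[[ 0.236 -0.     0.972]
 [-0.972  0.001  0.236]
 [-0.001 -1.     0.   ]]
[482.09666465  -2.83284253   6.        ]
jig [ 4.82242e+02 -4.12900e+00 -1.74000e-01]
[[0.0, 0.6], [0.3, -0.1], [-0.4, -0.2], [-0.9, -0.6], [0.8, 0.3], [0.8, 0.7], [-1.4, -0.5]]
  only side [ 4.82538e+02 -3.92800e+00 -1.84000e-01]
  only top [ 4.82086e+02 -4.84100e+00 -1.60000e-01]
[ 447.67196138 -204.3708094     8.        ]
spA [ 4.48869e+02 -1.99189e+02  9.80000e-02]
[[-0.1, -0.0], [0.2, 0.4], [-0.0, -0.5], [0.1, -0.6], [-0.5, 0.2], [0.3, -0.6], [0.6, 0.5], [0.3, 0.3]]
  only side [ 4.48641e+02 -1.99557e+02  1.08000e-01]
  only top [ 4.49250e+02 -1.98672e+02  8.10000e-02]
spB [ 5.92567e+02 -2.03603e+02 -1.09000e-01]
[[0.1, 0.1], [0.3, 0.0], [0.2, -0.7], [-0.3, -0.8], [-0.0, 0.0], [1.5, -0.8], [0.6, 0.9], [-0.5, 1.7]]
  only side [ 5.91911e+02 -2.04397e+02 -1.07000e-01]
  only top [ 5.94039e+02 -2.02390e+02 -1.11000e-01]
lid [ 4.57744e+02  1.90011e+02 -3.70000e-02]
[[0.0, 0.7], [0.1, -0.3], [-0.4, -0.7], [0.2, 0.4], [0.3, 0.5], [-0.4, -0.1]]
  only side [ 4.58991e+02  1.90817e+02 -8.40000e-02]
  only top [ 4.57813e+02  1.89782e+02 -2.60000e-02]
tray [5.40357e+02 3.70272e+02 4.80000e-02]
[[-0.4, 0.6], [-0.2, 0.7], [0.9, 1.4], [0.6, 1.8], [-0.6, 0.6], [-0.6, 0.1], [-0.3, -0.2], [-0.4, -0.4]]
  only side [5.40926e+02 3.76632e+02 7.40000e-02]
  only top [5.40477e+02 3.68656e+02 4.10000e-02]
stand [ 6.47779e+02 -3.11150e+01  7.90000e-02]
[[-0.3, 0.6], [0.4, 0.6], [0.1, -1.3], [-1.2, 0.4], [0.5, -0.7], [0.8, 0.1], [-1.1, 0.2]]
  only side [ 6.47262e+02 -3.05690e+01  9.50000e-02]
  only top [ 6.47805e+02 -3.19260e+01  6.70000e-02]
```

```bash
cat >> h.py <<'E'
from scipy.optimize import minimize
from scipy.ndimage import map_coordinates
def grads(im,s=0.8):
    g=cv2.GaussianBlur(cv2.cvtColor(im,cv2.COLOR_RGB2GRAY).astype(np.float32),(0,0),s)
    return cv2.Sobel(g,cv2.CV_32F,1,0,ksize=3)/8,cv2.Sobel(g,cv2.CV_32F,0,1,ksize=3)/8
def box(P): return [(P[i],P[(i+1)%4]) for i in range(4)]
def edgefit(ims,segs,p0,z=0,step=(4,4,.04),signed=False):
    """segs: {view:[(A,B)]}; maximise mean |grad . normal|"""
    G={v:grads(ims[v]) for v in segs}
    def score(p,det=False):
        tot=0;n=0
        for v,L in segs.items():
            for A,B in L:
                w=np.linspace(.08,.92,25)[:,None]; M=np.array(A)*(1-w)+np.array(B)*w
                q=proj(v,T((p[0],p[1],z,p[2]),M)); d=q[-1]-q[0]; nn=np.array([-d[1],d[0]])/(np.linalg.norm(d)+1e-9)
                gx,gy=[map_coordinates(g,[q[:,1],q[:,0]],order=1,mode='nearest') for g in G[v]]
                tot+=abs((gx*nn[0]+gy*nn[1]).mean())*np.sqrt(np.linalg.norm(d)); n+=np.sqrt(np.linalg.norm(d))
        return -tot/n
    best=None
    for k in range(6):
        rng=np.random.default_rng(k); q0=np.array(p0)+ (0 if k==0 else 1)*rng.uniform(-.6,.6,3)*step
        sim=np.vstack([q0]+[q0+np.eye(3)[i]*step[i] for i in range(3)])
        r=minimize(score,q0,method='Nelder-Mead',options=dict(initial_simplex=sim,xatol=.002,fatol=1e-4))
        if best is None or r.fun<best.fun: best=r
    return best.x,-best.fun
def overlay(v,im,items,u0,v0,u1,v1,k,name):
    """items: list of (pose4, segs, color)"""
    o=cv2.resize(im[v0:v1,u0:u1,::-1],None,fx=k,fy=k,interpolation=cv2.INTER_CUBIC)
    o=cv2.convertScaleAbs(o,alpha=1.4,beta=10)
    for pose,segs,col in items:
        for A,B in segs:
            q=(proj(v,T(pose,[A,B]))-[u0,v0]+.5)*k
            cv2.line(o,tuple(int(t) for t in q[0].round()),tuple(int(t) for t in q[1].round()),col,1,cv2.LINE_AA)
    cv2.imwrite(f"pics/{name}.png",o)
def uprights(L,z0,z1,W,t): 
    o=[]
    for s in(-1,1):
        o+=box([(s*L,-W/2,z0),(s*L,W/2,z0),(s*L,W/2,z1),(s*L,-W/2,z1)])
    return o
SP={'side':box(rect(95,56,8))+box(rect(95,56,0))[:1]+box([(4.5,-19,8),(38.5,-19,8),(38.5,19,8),(4.5,19,8)])+box([(-4.5,-19,8),(-38.5,-19,8),(-38.5,19,8),(-4.5,19,8)])}
SP['side']+=box(rect(95,56,0))[3:]
SP['top']=box(rect(95,56,8))
LID={'side':box(rect(97,56,0))[:1]+box(rect(97,56,4))[2:3],'top':box(rect(97,56,2))+box(rect(46,12,24))}
JIG={'side':box(rect(150,100,0))[:1]+box(rect(150,100,6))[2:],'top':box(rect(150,100,6))}
TRAY={'side':box(rect(100,56,0))[:1]+box(rect(100,56,20))[:1]+box(rect(92,48,20))[2:3]+uprights(53,20,70,30,3)[4:]+uprights(50,20,70,30,3)[:4],'top':box(rect(100,56,20))[::1]}
STAND={'side':box(rect(60,160,0))[:1]+box(rect(60,160,0))[3:]+box(rect(60,160,8))[1:2],'top':box(rect(60,160,8))+box(rect(7,140,60))[1:4:2]}
E
cat > m0.py <<'E'
from h import *
ims={n:cv2.imread(f"pics/{n}0raw.png")[:,:,::-1] for n in("side","top")}
res={}
for nm,S,p0 in [('jig',JIG,(482.2,-4.1,-.174)),('spA',SP,(448.9,-199.2,.098)),('spB',SP,(592.5,-203.6,-.109)),('lid',LID,(457.7,190,-.037)),('tray',TRAY,(540.5,370,.05)),('stand',STAND,(647.8,-31,.079))]:
    out=[edgefit(ims,S,p0)]+[edgefit(ims,{v:S[v]},p0) for v in S]
    print(nm,[ (x.round(3).tolist(),round(f,2)) for x,f in out]); res[nm]=out[0][0]
P=lambda n:(res[n][0],res[n][1],0,res[n][2])
for v,bx in(('side',[((175,160,325,245),5,'ov1'),((180,105,270,190),7,'ov2'),((210,240,330,310),6,'ov3')]),('top',[((225,150,335,255),6,'ov4'),((125,140,225,250),5,'ov5')])):
    for b,k,n in bx:
        overlay(v,ims[v],[(P('jig'),JIG[v],(0,0,255)),(P('spA'),SP[v],(0,255,0)),(P('spB'),SP[v],(0,255,0)),(P('lid'),LID[v],(255,0,0)),(P('tray'),TRAY[v],(0,0,255)),(P('stand'),STAND[v],(255,0,255))],*b,k,n)
E
python3 m0.py
```

```text
jig [([482.068, -6.272, -0.183], np.float64(4.68)), ([478.098, -6.841, -0.17], np.float64(6.68)), ([483.932, -3.93, -0.181], np.float64(4.22))]
spA [([446.399, -203.757, 0.095], np.float64(10.0)), ([446.426, -203.89, 0.094], np.float64(12.34)), ([445.48, -194.066, 0.119], np.float64(3.02))]
spB [([589.012, -208.379, -0.134], np.float64(10.77)), ([589.048, -208.529, -0.131], np.float64(13.39)), ([590.06, -197.756, -0.148], np.float64(3.31))]
lid [([458.064, 190.214, -0.069], np.float64(11.68)), ([456.054, 189.951, -0.07], np.float64(20.43)), ([458.599, 190.675, -0.03], np.float64(8.58))]
tray [([544.224, 372.096, -0.045], np.float64(15.02)), ([540.195, 372.525, 0.091], np.float64(18.64)), ([545.737, 369.979, 0.04], np.float64(8.89))]
stand [([644.264, -25.787, 0.096], np.float64(6.04)), ([643.587, -25.695, 0.106], np.float64(11.5)), ([649.681, -31.319, 0.075], np.float64(4.33))]
```

```bash
python3 - <<'E'
import cv2,numpy as np
a=[cv2.imread(f"pics/ov{i}.png") for i in(1,2,3,4,5)]
for x in a: print(x.shape)
E
```

```text
(425, 750, 3)
(595, 630, 3)
(420, 720, 3)
(630, 660, 3)
(550, 500, 3)
```

View pics/ov1.png

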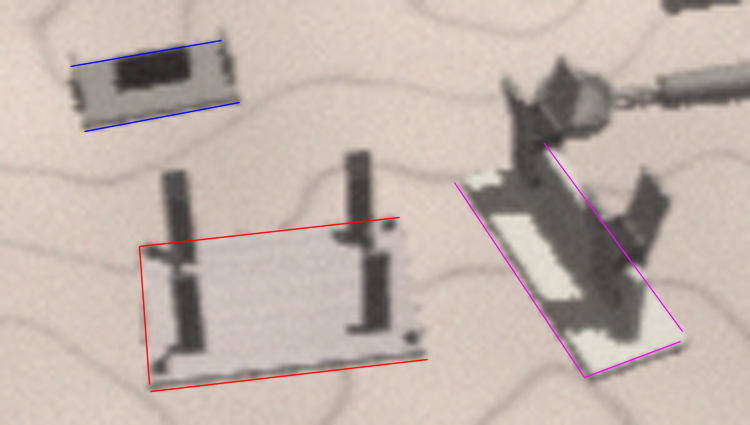

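View pics/ov2.png

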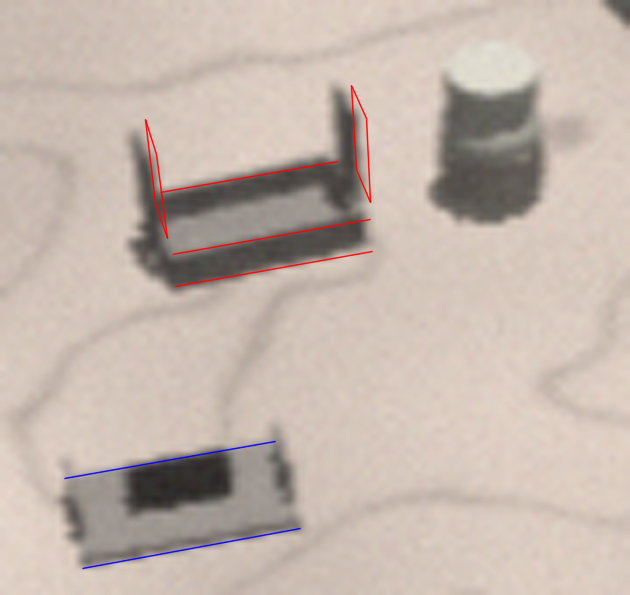

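View pics/ov3.png

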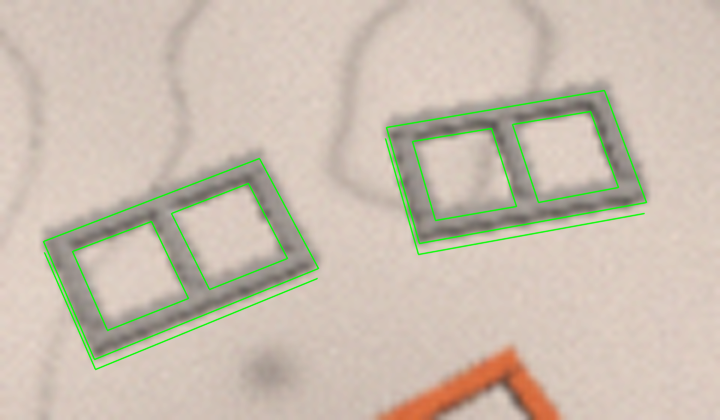

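View pics/ov4.png

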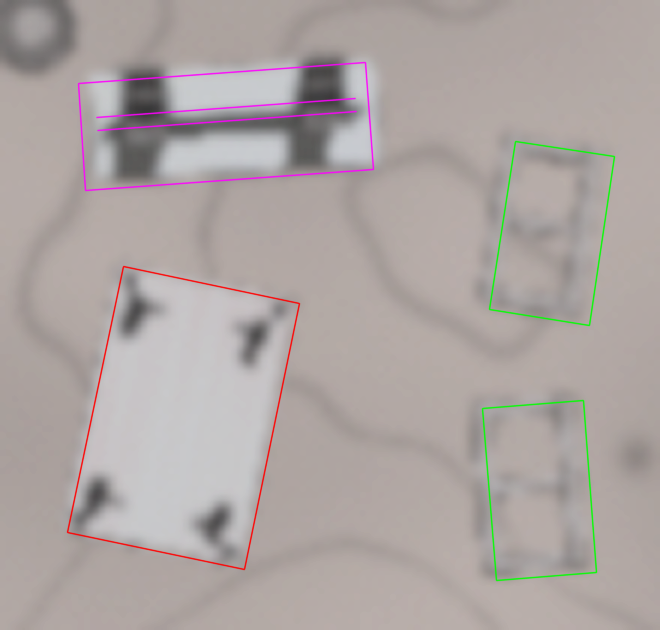

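```bash
python3 - <<'E'
from h import *
for p in [(482.3,-4.2,0,-.178)]:
  for H in (74,80):
    print(H,proj('side',T(p,[(-50,38,H),(50,38,H),(-50,-34,H),(50,-34,H),(-50,-38,H),(50,-38,H)])).round(1).tolist())
print("guess tops meas (209.8,193.8) (246.3,190) (211.8,214.3) (250,210.2)")
print('top',proj('top',T((482.3,-4.2,0,-.178),[(-50,36,74),(50,36,74),(-50,-36,74),(50,-36,74)])).round(1).tolist())
J=rect(150,100,6);J0=rect(150,100,0)
j=[('side',(204.5,236.7),J0[0]),('side',(259.5,230.5),J0[1]),('side',(202.5,208.5),J[3]),
('side',(209.7,193.8),(-50,38,74)),('side',(246.3,190),(50,38,74)),('side',(211.8,214.3),(-50,-34,74)),('side',(250,210.2),(50,-34,74)),
('top',(245,194.5),J[2]),('top',(272.8,199.5),J[1]),('top',(264,243.5),J[0]),('top',(236.5,238.7),J[3])]
p,r=fit(j,[482,-4,-.17]);print(p,r.round(1).tolist())
p,r=fit(j[:7],[482,-4,-.17]);print(p,r.round(1).tolist())
E
```

```text
74 [[209.2, 193.6], [245.8, 189.6], [211.1, 213.4], [249.6, 209.0], [211.2, 214.6], [249.8, 210.1]]
80 [[209.0, 192.0], [245.7, 188.0], [210.9, 211.9], [249.6, 207.4], [211.0, 213.0], [249.8, 208.6]]
guess tops meas (209.8,193.8) (246.3,190) (211.8,214.3) (250,210.2)
top [[240.0, 231.5], [246.3, 200.7], [262.2, 236.1], [268.5, 205.2]]
[ 4.82696371e+02 -5.42140039e+00 -1.77479210e-01] [[0.2, 0.8], [0.6, 0.3], [-0.1, 0.0], [-0.3, 0.1], [-0.3, -0.2], [-0.5, -0.6], [-0.1, -0.9], [-0.4, -0.8], [1.3, 0.2], [1.1, 0.6], [-1.1, -0.7]]
[ 4.82840856e+02 -5.76486562e+00 -1.86911033e-01] [[0.1, 0.7], [0.5, 0.6], [0.1, -0.1], [-0.1, 0.0], [-0.0, 0.0], [-0.5, -0.6], [-0.1, -0.7]]
```

```bash
python3 - <<'E'
from h import *
R=rect(100,56,0);R20=rect(100,56,20)
l=[('side',(205,146),R[0]),('side',(232.3,139.3),R[1]),('side',(198.5,123.7),(-53,15,70)),('side',(227.8,116.8),(50,15,70)),('top',(135,183.2),R20[2]),('top',(151.3,183.2),R20[1]),('top',(151.3,213.5),R20[0]),('top',(135,214),R20[3])]
p,r=fit(l,[540,370,.05]);print(p,r.round(1).tolist())
p,r=fit(l[:4],[540,370,.05]);print(p,r.round(1).tolist())
ims={n:cv2.imread(f"pics/{n}0raw.png")[:,:,::-1] for n in("side","top")}
W=box(rect(100,56,0))+box(rect(100,56,20))+box(rect(92,48,20))+uprights(53,0,70,30,3)+uprights(50,20,70,30,3)
overlay('side',ims['side'],[((540.6,370,0,.06),W,(0,0,255))],190,105,245,155,12,'ov6')
E
```

```text
[5.41011358e+02 3.69001711e+02 4.46936847e-02] [[-0.1, 0.7], [0.1, 0.9], [0.0, -0.5], [-0.4, 0.0], [-0.2, 0.4], [-0.1, -0.0], [0.0, -0.4], [-0.1, -0.6]]
[5.41742465e+02 3.70634640e+02 5.41586041e-02] [[0.1, 0.5], [0.1, 0.5], [0.1, -0.7], [-0.4, -0.3]]
```

View pics/ov6.png

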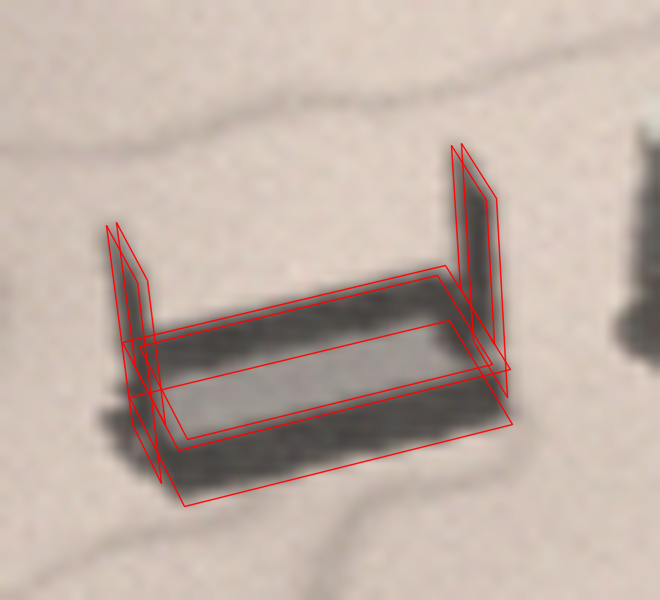

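```bash
cat > plan.py <<'E'
import sys,json,os,numpy as np
F='cmd.json'
def load(): return json.load(open(F)) if os.path.exists(F) else dict(p=[147.247,-607.39,192.075],yaw=0.238)
def Rt(a):
    # tool x heading a-90deg, y down, z = x cross y
    x=np.array([np.sin(a),-np.cos(a),0]); y=np.array([0,0,-1.]); return np.c_[x,y,np.cross(x,y)]
def plan(wps,commit=True):
    """wps: (x,y,z,yaw,nrows) world waypoints; linear; prints rows"""
    c=load(); p0=np.array(c['p']);a0=c['yaw'];R=Rt(a0)
    P=[];W=[]; p=p0.copy();a=a0
    for x,y,z,ya,n in wps:
        q=np.array([x,y,z],float)
        for i in range(1,n+1):
            s=i/n; d=(p+(q-p)*s)-p0
            P.append([round(float(v),2)+0 for v in R.T@d/10]); W.append([0,round(float(-(a+(ya-a)*s-a0)),3)+0,0])
        step=np.linalg.norm(q-p)/n; st2=abs(ya-a)/n
        if step>41 or st2>.124: print("!! step",step,st2)
        p=q;a=ya
    assert len(P)<=12,len(P)
    fp=p0+R@np.array(P[-1])*10; fa=a0-W[-1][1]
    print('{"delta_pos":%s,"rotation":%s}'%(json.dumps(P),json.dumps(W)))
    print('->',fp.round(2).tolist(),round(fa,4))
    if commit: json.dump(dict(p=fp.tolist(),yaw=fa),open(F,'w'))
def meas():
    from workcell import ctrl
    from scipy.spatial.transform import Rotation as Rn
    o=ctrl.get_obs();M=Rn.from_rotvec(o['orientation']).as_matrix()
    print('t',round(o['t'],2),'tcp',o['ee_pos'].round(1).tolist(),'yaw',round(float(np.arctan2(M[0,0],-M[1,0])),4),'tilt',M[:,1].round(3).tolist(),'F',o['ft_force'].round(1).tolist(),'w',round(o['width'],1))
E
python3 -c "
from plan import *
meas()
plan([(300,-420,230,.238,7),(430,-260,240,.2,5)])"
```

```text
t 0.1 tcp [147.1, -606.9, 191.4] yaw 0.2378 tilt [-0.0, 0.001, -1.0] F [-0.0, -0.1, 0.1] w 87.7
!! step 41.27953488110059 0.007599999999999996
{"delta_pos":[[-2.09, -0.54, 2.75], [-4.17, -1.08, 5.5], [-6.26, -1.63, 8.26], [-8.35, -2.17, 11.01], [-10.44, -2.71, 13.76], [-12.52, -3.25, 16.51], [-14.61, -3.79, 19.26], [-17.11, -3.99, 22.54], [-19.6, -4.19, 25.82], [-22.1, -4.39, 29.11], [-24.6, -4.59, 32.39], [-27.09, -4.79, 35.67]],"rotation":[[0, 0.0, 0], [0, 0.0, 0], [0, 0.0, 0], [0, 0.0, 0], [0, 0.0, 0], [0, 0.0, 0], [0, 0.0, 0], [0, 0.008, 0], [0, 0.015, 0], [0, 0.023, 0], [0, 0.03, 0], [0, 0.038, 0]]}
-> [430.02, -260.03, 239.98] 0.2
```

{"method": "carry_out", "body": {"delta_pos": [[-2.09,-0.54,2.75],[-4.17,-1.08,5.5],[-6.26,-1.63,8.26],[-8.35,-2.17,11.01],[-10.44,-2.71,13.76],[-12.52,-3.25,16.51],[-14.61,-3.79,19.26],[-17.11,-3.99,22.54],[-19.6,-4.19,25.82],[-22.1,-4.39,29.11],[-24.6,-4.59,32.39],[-27.09,-4.79,35.67]], "rotation": [[0,0.0,0],[0,0.0,0],[0,0.0,0],[0,0.0,0],[0,0.0,0],[0,0.0,0],[0,0.0,0],[0,0.008,0],[0,0.015,0],[0,0.023,0],[0,0.03,0],[0,0.038,0]], "hand": 0}}

```text
t: 1.1
ee_pos: [430.8, -258.2, 240.0]
orientation: [-1.297, 1.061, -1.061]
ft_force: [0.7, -0.0, 0.1]
width: 87.6
```

```bash
python3 -c "
from plan import *
meas()
plan([(500,120,240,.1,11)],True)"
```

```text
t 1.1 tcp [430.8, -258.2, 240.0] yaw 0.1993 tilt [-0.0, 0.0, -1.0] F [0.7, -0.0, 0.1] w 87.6
{"delta_pos":[[-3.26, 0.0, 1.31], [-6.52, 0.0, 2.62], [-9.78, 0.0, 3.93], [-13.04, 0.0, 5.24], [-16.3, 0.0, 6.55], [-19.56, 0.0, 7.86], [-22.82, 0.0, 9.17], [-26.08, 0.0, 10.48], [-29.34, 0.0, 11.79], [-32.6, 0.0, 13.1], [-35.86, 0.0, 14.41]],"rotation":[[0, 0.009, 0], [0, 0.018, 0], [0, 0.027, 0], [0, 0.036, 0], [0, 0.045, 0], [0, 0.055, 0], [0, 0.064, 0], [0, 0.073, 0], [0, 0.082, 0], [0, 0.091, 0], [0, 0.1, 0]]}
-> [500.01, 120.05, 239.98] 0.1
```

Frame conventions are confirmed. On to the tray.

{"method": "carry_out", "body": {"delta_pos": [[-3.26,0.0,1.31],[-6.52,0.0,2.62],[-9.78,0.0,3.93],[-13.04,0.0,5.24],[-16.3,0.0,6.55],[-19.56,0.0,7.86],[-22.82,0.0,9.17],[-26.08,0.0,10.48],[-29.34,0.0,11.79],[-32.6,0.0,13.1],[-35.86,0.0,14.41]], "rotation": [[0,0.009,0],[0,0.018,0],[0,0.027,0],[0,0.036,0],[0,0.045,0],[0,0.055,0],[0,0.064,0],[0,0.073,0],[0,0.082,0],[0,0.091,0],[0,0.1,0]]}}

```text
t: 2.02
ee_pos: [499.9, 121.8, 239.8]
orientation: [-1.255, 1.136, -1.135]
ft_force: [-0.4, -0.4, -0.1]
width: 87.8
```

```bash
python3 -c "
from plan import *
meas()
plan([(541,370,200,.05,9)],True)"
```

```text
t 2.02 tcp [499.9, 121.8, 239.8] yaw 0.0995 tilt [-0.0, -0.0, -1.0] F [-0.4, -0.4, -0.1] w 87.8
{"delta_pos":[[-2.72, 0.44, 0.73], [-5.44, 0.89, 1.46], [-8.15, 1.33, 2.19], [-10.87, 1.78, 2.92], [-13.59, 2.22, 3.65], [-16.31, 2.67, 4.38], [-19.03, 3.11, 5.11], [-21.74, 3.55, 5.84], [-24.46, 4.0, 6.57]],"rotation":[[0, 0.006, 0], [0, 0.011, 0], [0, 0.017, 0], [0, 0.022, 0], [0, 0.028, 0], [0, 0.033, 0], [0, 0.039, 0], [0, 0.044, 0], [0, 0.05, 0]]}
-> [540.96, 369.99, 199.98] 0.05
```

{"method": "carry_out", "body": {"delta_pos": [[-2.72,0.44,0.73],[-5.44,0.89,1.46],[-8.15,1.33,2.19],[-10.87,1.78,2.92],[-13.59,2.22,3.65],[-16.31,2.67,4.38],[-19.03,3.11,5.11],[-21.74,3.55,5.84],[-24.46,4.0,6.57],[-24.46,4.0,6.57]], "rotation": [[0,0.006,0],[0,0.011,0],[0,0.017,0],[0,0.022,0],[0,0.028,0],[0,0.033,0],[0,0.039,0],[0,0.044,0],[0,0.05,0],[0,0.05,0]]}}

```text
t: 2.85
ee_pos: [541.0, 373.9, 198.5]
orientation: [-1.233, 1.171, -1.17]
ft_force: [0.1, 0.7, 0.2]
width: 87.8
```

```bash
cat > snap.py <<'E'
import sys
from h import *
def snap(tag,views=("side","top")):
    r={}
    for v in views:
        im=ctrl.get_image(v); cv2.imwrite(f"pics/{v}{tag}raw.png",im[:,:,::-1]); r[v]=im
    return r
E
python3 -c "
from plan import *; from snap import *
meas()
r=snap('1')
crop('s',r['side'],160,60,290,190,5,'c1s'); crop('t',r['top'],90,140,230,260,5,'c1t')
"
```

```text
t 2.85 tcp [541.0, 373.9, 198.5] yaw 0.0522 tilt [-0.001, 0.001, -1.0] F [0.1, 0.7, 0.2] w 87.8
```

View pics/c1s.png

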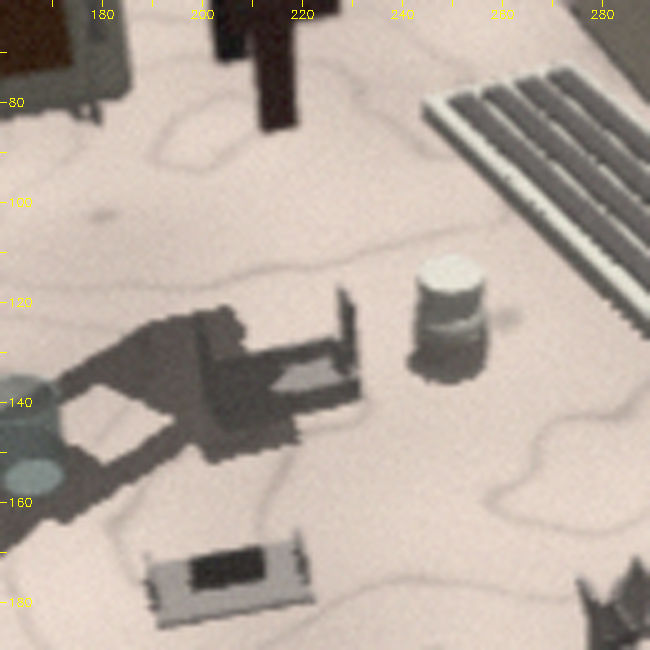

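View pics/c1t.png

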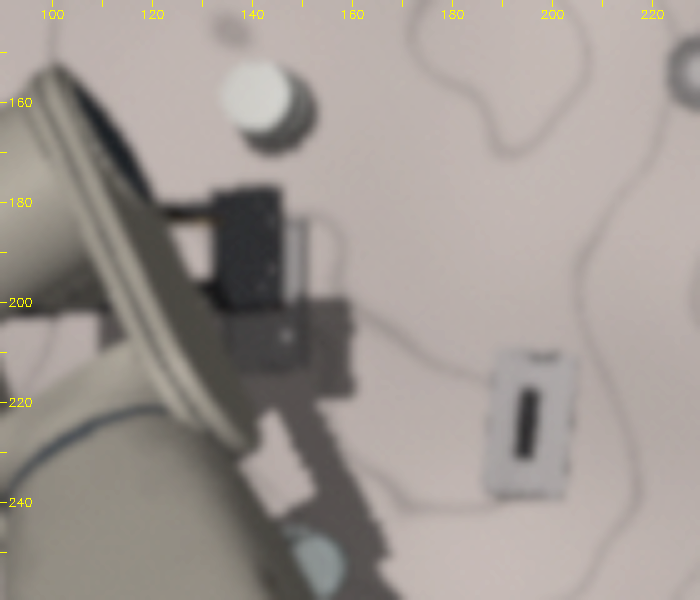

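```bash
python3 -c "
from h import *
from plan import *
for z in (200,219,280,330,370,450): print(z,proj('top',[541,374,z]).round(1),proj('top',[541+37.5,374-37.5,z]).round(1),proj('top',[541-37.5,374-89,z]).round(1))
meas()
plan([(541,371,60,.05,7)],False)
"
```

```text
200 [[127.5 194.1]] [[140.3 181.9]] [[156.3 207.5]]
219 [[125.9 193.6]] [[138.8 181.2]] [[154.9 207.1]]
280 [[120.2 191.9]] [[133.7 179. ]] [[150.4 206. ]]
330 [[115.2 190.4]] [[129.1 177. ]] [[146.4 205. ]]
370 [[110.9 189.2]] [[125.2 175.4]] [[143.  204.2]]
450 [[101.6 186.4]] [[116.8 171.7]] [[135.6 202.4]]
t 2.95 tcp [540.5, 370.2, 198.9] yaw 0.0515 tilt [-0.001, -0.001, -1.0] F [0.4, -1.3, 0.1] w 87.7
{"delta_pos":[[-0.01, 2.0, 0.0], [-0.03, 4.0, 0.0], [-0.04, 6.0, 0.0], [-0.06, 8.0, 0.01], [-0.07, 10.0, 0.01], [-0.09, 12.0, 0.01], [-0.1, 14.0, 0.01]],"rotation":[[0, 0.0, 0], [0, 0.0, 0], [0, 0.0, 0], [0, 0.0, 0], [0, 0.0, 0], [0, 0.0, 0], [0, 0.0, 0]]}
-> [541.01, 370.99, 59.97] 0.05
```

{"method": "carry_out", "body": {"delta_pos": [[-0.01,2,0],[-0.03,5,0],[-0.05,8.5,0],[-0.08,12,0],[-0.1,14,0],[-0.1,16,0],[-0.1,18,0],[-0.1,19,0],[-0.1,19.6,0],[-0.1,19.6,0]], "rotation": [[0,0,0],[0,0,0],[0,0,0],[0,0,0],[0,0,0],[0,0,0],[0,0,0],[0,0,0],[0,0,0],[0,0,0]]}}

```text
t: 3.78
ee_pos: [540.6, 369.8, 3.2]
orientation: [-1.234, 1.174, -1.173]
ft_force: [0.1, 0.0, 0.1]
width: 88.2
```

```bash
cat >> plan.py <<'E'
def applied(d,wy=0.):
    c=load(); R=Rt(c['yaw']); c['p']=(np.array(c['p'])+R@np.array(d)*10).tolist(); c['yaw']-=wy; json.dump(c,open(F,'w')); print('cmd',np.round(c['p'],1).tolist(),round(c['yaw'],4))
E
python3 -c "
from plan import *
applied([-.1,19.6,0]);meas()"
```

```text
cmd [540.9, 371.0, 4.0] 0.05
t 3.78 tcp [540.6, 369.8, 3.2] yaw 0.0491 tilt [-0.002, -0.001, -1.0] F [0.1, 0.0, 0.1] w 88.2
```

{"method": "carry_out", "body": {"delta_pos": [[0,0,0],[0,0,0],[0,0,0],[0,0,0],[0,0,0],[0,0,0],[0,0,0],[0,0,0],[0,0,0],[0,0,0]], "rotation": [[0,0,0],[0,0,0],[0,0,0],[0,0,0],[0,0,0],[0,0,0],[0,0,0],[0,0,0],[0,0,0],[0,0,0]], "hand": 255}}

```text
t: 4.62
ee_pos: [541.1, 370.9, 3.9]
orientation: [-1.232, 1.172, -1.172]
ft_force: [0.5, 0.1, -0.6]
width: 24.8
```

```bash
python3 -c "
from plan import *
meas()"
```

```text
t 4.62 tcp [541.1, 370.9, 3.9] yaw 0.0499 tilt [-0.0, -0.0, -1.0] F [0.5, 0.1, -0.6] w 24.8
```

```bash
python3 -c "
from plan import *; from snap import *
r=snap('2')
crop('s',r['side'],150,60,310,190,5,'c2s'); crop('t',r['top'],90,140,230,260,5,'c2t');meas()
"
```

```text
t 4.72 tcp [541.1, 370.9, 3.9] yaw 0.0498 tilt [-0.0, -0.0, -1.0] F [-0.3, 0.0, -0.1] w 16.6
```

View pics/c2s.png

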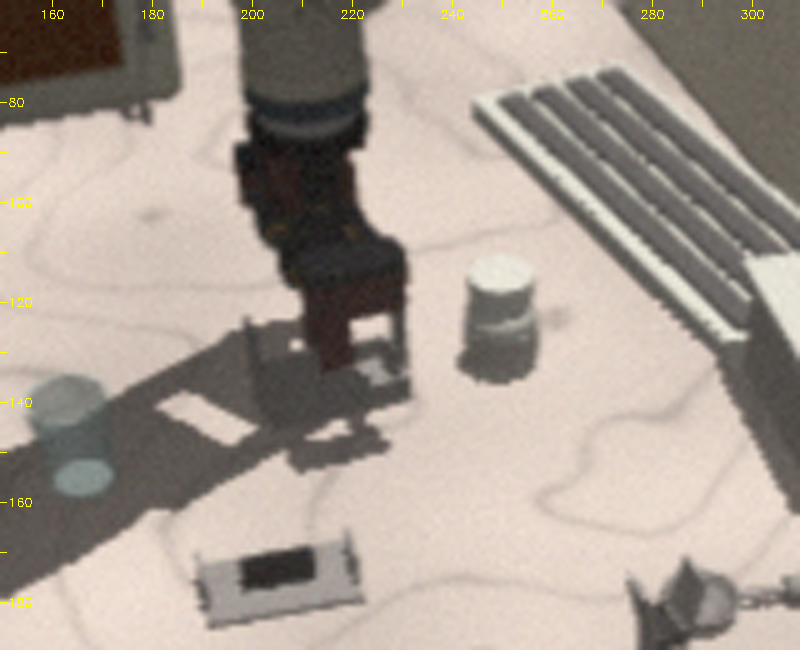

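View pics/c2t.png

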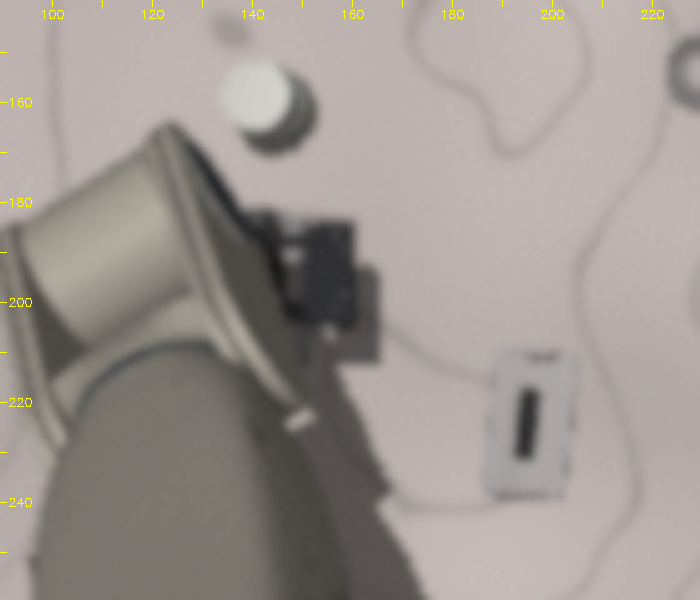

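```bash
python3 -c "
from h import *
from plan import *
for z in (4,): print(z,unproj('side',(215,134),z).round(0), proj('side',[541,371,z]).round(1))
for dy in(-57,-44,-8,8,44,57): print(dy,proj('side',[[541,371+dy,4],[541,371+dy,80]]).round(0).tolist())
for dx in(-57,-44,-8,8,44,57): print(dx,proj('side',[[541+dx,371,4],[541+dx,371,80]]).round(0).tolist())
from workcell import ctrl; print(ctrl.get_obs()['orientation'])
"
```

```text
4 [543. 393.   4.] [[216.1 137.6]]
-57 [[220.0, 147.0], [219.0, 129.0]]
-44 [[219.0, 145.0], [218.0, 127.0]]
-8 [[217.0, 139.0], [215.0, 121.0]]
8 [[216.0, 136.0], [214.0, 118.0]]
44 [[213.0, 131.0], [211.0, 113.0]]
57 [[212.0, 129.0], [210.0, 111.0]]
-57 [[200.0, 141.0], [198.0, 123.0]]
-44 [[204.0, 140.0], [202.0, 122.0]]
-8 [[214.0, 138.0], [212.0, 120.0]]
8 [[218.0, 137.0], [217.0, 119.0]]
44 [[228.0, 135.0], [227.0, 117.0]]
57 [[232.0, 134.0], [231.0, 116.0]]
[-1.23233718  1.17246302 -1.17247428]
```

```bash
python3 -c "
from plan import *; from snap import *
r=snap('3')
crop('s',r['side'],185,85,245,160,8,'c3s');meas()
"
```

```text
t 4.82 tcp [541.1, 370.9, 3.9] yaw 0.0498 tilt [-0.0, 0.0, -1.0] F [0.4, -0.3, 0.3] w 8.7
```

View pics/c3s.png

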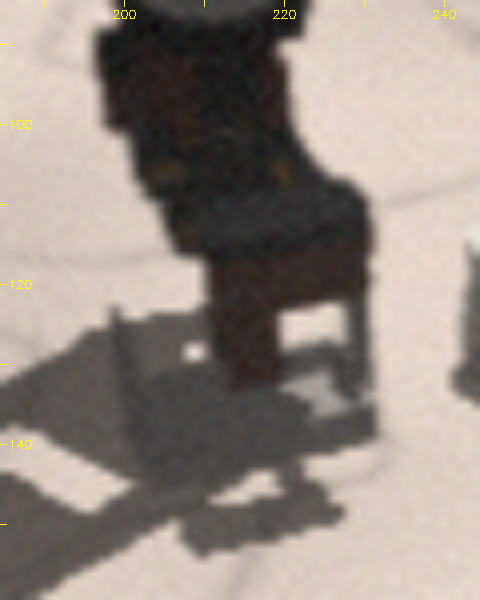

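```bash
python3 -c "
from h import *
for z in (84,100,110,120): print(z,proj('side',T((541,371,z,.05),[(-37.5,-89,0),(37.5,-89,0),(37.5,-37,0),(-37.5,-37,0)])).round(0).tolist())
print(proj('side',[[541,y,z] for y in(354,371,388) for z in (4,24,34,44)]).round(0).tolist())
"
```

```text
84 [[212.0, 136.0], [234.0, 130.0], [229.0, 122.0], [207.0, 127.0]]
100 [[211.0, 132.0], [234.0, 126.0], [228.0, 118.0], [206.0, 123.0]]
110 [[211.0, 129.0], [233.0, 124.0], [228.0, 115.0], [206.0, 120.0]]
120 [[211.0, 126.0], [233.0, 121.0], [228.0, 113.0], [206.0, 117.0]]
[[217.0, 140.0], [217.0, 136.0], [217.0, 133.0], [217.0, 131.0], [216.0, 138.0], [216.0, 133.0], [215.0, 131.0], [215.0, 128.0], [215.0, 135.0], [214.0, 130.0], [214.0, 128.0], [214.0, 126.0]]
```

```bash
python3 -c "
from h import *
for z in (198,215,230): print(z,proj('side',[[541,374-44,z],[541,374-57,z],[541,374+44,z],[541,374+57,z]]).round(0).tolist())
for z in (198,215,230): print(z,proj('top',[[541,374-44,z],[541,374-57,z],[541,374-57,z+20]]).round(0).tolist())
"
```

```text
198 [[215.0, 94.0], [216.0, 96.0], [208.0, 81.0], [207.0, 79.0]]
215 [[215.0, 89.0], [216.0, 91.0], [208.0, 76.0], [207.0, 74.0]]
230 [[214.0, 85.0], [215.0, 87.0], [207.0, 72.0], [206.0, 70.0]]
198 [[142.0, 195.0], [146.0, 195.0], [145.0, 194.0]]
215 [[141.0, 194.0], [145.0, 194.0], [143.0, 194.0]]
230 [[140.0, 194.0], [144.0, 194.0], [142.0, 193.0]]
```

```bash
python3 -c "
from h import *
for z in (84,114,150,180): print(z,proj('top',T((541,371,z,.05),[(-37.5,-89,0),(37.5,-89,0)])).round(1).tolist())
r={v:cv2.imread(f'pics/{v}3raw.png')[:,:,::-1] for v in('side','top')}
crop('t',r['top'],120,165,185,230,10,'c3t')
crop('s',r['side'],185,40,255,160,5,'c3s2')
"
```

```text
84 [[165.2, 207.9], [164.9, 184.5]]
114 [[163.4, 207.4], [163.1, 183.6]]
150 [[161.2, 206.9], [160.9, 182.4]]
180 [[159.2, 206.3], [159.0, 181.4]]
```

View pics/c3t.png

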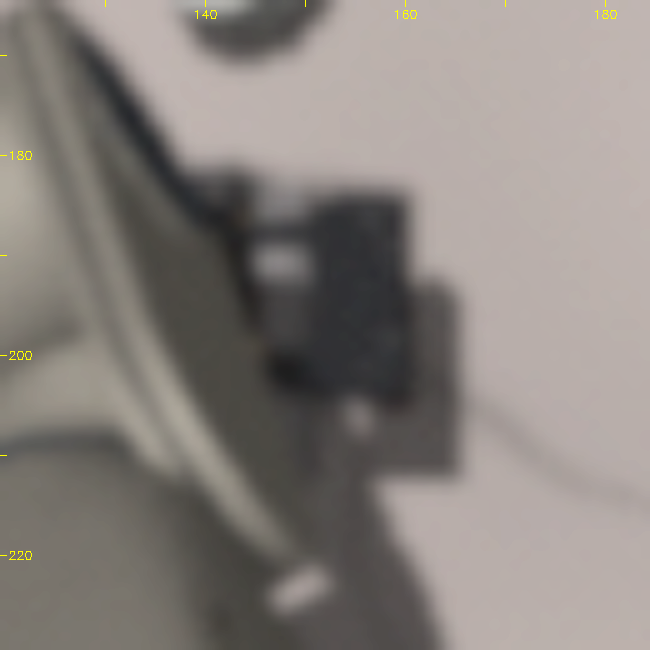

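The tips look about 30 mm higher than `ee_pos` says: the side view shows them at about v=133 when a z of 4 would put them at about v=140, and they closed freely over the tray rim. I'll open, then descend in small steps watching the force.

{"method": "carry_out", "body": {"delta_pos": [[0,0,0],[0,0,0],[0,0,0],[0,0,0],[0,0,0],[0,0,0],[0,0,0],[0,0,0],[0,0,0],[0,0,0],[0,0,0],[0,0,0]], "rotation": [[0,0,0],[0,0,0],[0,0,0],[0,0,0],[0,0,0],[0,0,0],[0,0,0],[0,0,0],[0,0,0],[0,0,0],[0,0,0],[0,0,0]], "hand": 0}}

```text
t: 5.82
ee_pos: [541.1, 370.9, 4.0]
orientation: [-1.232, 1.172, -1.172]
ft_force: [0.3, 0.2, 0.1]
width: 85.3
```

{"method": "carry_out", "body": {"delta_pos": [[0,0.2,0],[0,0.4,0],[0,0.6,0],[0,0.8,0],[0,1.0,0],[0,1.0,0]], "rotation": [[0,0,0],[0,0,0],[0,0,0],[0,0,0],[0,0,0],[0,0,0]]}}

```text
t: 6.32
ee_pos: [540.8, 370.7, -6.6]
orientation: [-1.233, 1.173, -1.172]
ft_force: [0.5, 0.1, -0.0]
width: 87.6
```

```bash
python3 -c "
from plan import *; from snap import *
applied([0,1,0]);meas();r=snap('4')
crop('s',r['side'],185,75,245,160,8,'c4s')
"
```

```text
cmd [540.9, 371.0, -6.0] 0.05
t 6.32 tcp [540.8, 370.7, -6.6] yaw 0.0498 tilt [-0.001, -0.0, -1.0] F [0.5, 0.1, -0.0] w 87.6
```

View pics/c4s.png

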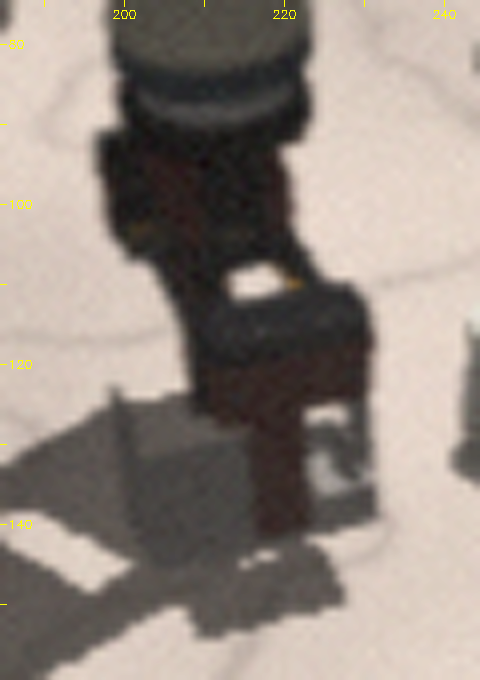

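{"method": "carry_out", "body": {"delta_pos": [[0,0.4,0],[0,0.8,0],[0,1.2,0],[0,1.5,0],[0,1.5,0]], "rotation": [[0,0,0],[0,0,0],[0,0,0],[0,0,0],[0,0,0]]}}

```text
t: 6.83
ee_pos: [540.5, 370.6, -22.0]
orientation: [-1.234, 1.173, -1.172]
ft_force: [-0.2, -0.1, -0.4]
width: 87.5
```

```bash
python3 -c "
from plan import *; from snap import *
applied([0,1.5,0]);meas();r=snap('5',['side'])
crop('s',r['side'],185,75,245,160,8,'c5s')
"
```

```text
cmd [540.9, 371.0, -21.0] 0.05
t 6.83 tcp [540.5, 370.6, -22.0] yaw 0.0498 tilt [-0.001, -0.001, -1.0] F [-0.2, -0.1, -0.4] w 87.5
```

View pics/c5s.png

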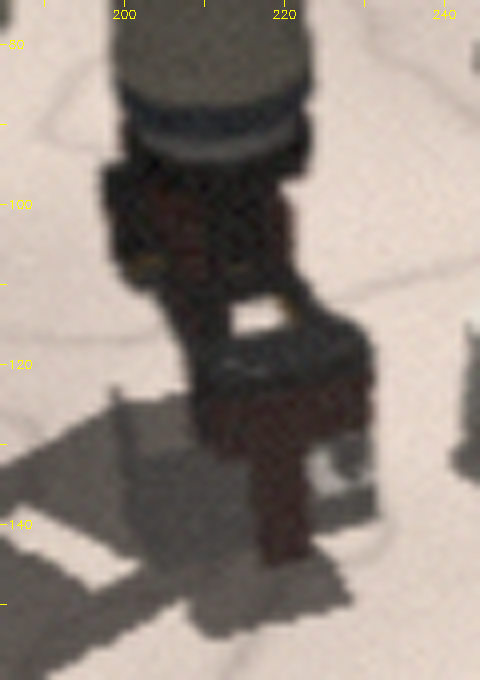

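{"method": "carry_out", "body": {"delta_pos": [[0,0.2,0],[0,0.4,0],[0,0.6,0],[0,0.6,0]], "rotation": [[0,0,0],[0,0,0],[0,0,0],[0,0,0]]}}

```text
t: 7.22
ee_pos: [540.9, 370.7, -27.5]
orientation: [-1.233, 1.173, -1.172]
ft_force: [0.1, 0.4, -0.2]
width: 87.6
```

{"method": "carry_out", "body": {"delta_pos": [[0,0.1,0],[0,0.2,0],[0,0.2,0]], "rotation": [[0,0,0],[0,0,0],[0,0,0]]}}

```text
t: 7.47
ee_pos: [541.0, 370.8, -29.2]
orientation: [-1.233, 1.173, -1.172]
ft_force: [-0.4, 0.2, 0.5]
width: 87.8
```

{"method": "carry_out", "body": {"delta_pos": [[0,0.1,0],[0,0.15,0],[0,0.15,0]], "rotation": [[0,0,0],[0,0,0],[0,0,0]]}}

```text
t: 7.72
ee_pos: [541.2, 371.0, -30.2]
orientation: [-1.232, 1.172, -1.172]
ft_force: [-0.8, 0.8, 3.6]
width: 87.7
```

Contact is at reported z ≈ -30, so the real fingertip is at reported z + 30. I'll raise slightly and grip the tray.

{"method": "carry_out", "body": {"delta_pos": [[0,-0.25,0],[0,-0.25,0],[0,-0.25,0],[0,-0.25,0],[0,-0.25,0],[0,-0.25,0],[0,-0.25,0],[0,-0.25,0],[0,-0.25,0],[0,-0.25,0],[0,-0.25,0],[0,-0.25,0]], "rotation": [[0,0,0],[0,0,0],[0,0,0],[0,0,0],[0,0,0],[0,0,0],[0,0,0],[0,0,0],[0,0,0],[0,0,0],[0,0,0],[0,0,0]], "hand": 255}}

```text
t: 8.72
ee_pos: [541.1, 370.9, -28.1]
orientation: [-1.232, 1.172, -1.172]
ft_force: [0.3, 0.4, -1.2]
width: 56.2
```

```bash
python3 -c "
from plan import *
applied([0,.7,0]);meas()"
```

```text
cmd [540.9, 371.0, -28.0] 0.05
t 8.72 tcp [541.1, 370.9, -28.1] yaw 0.0498 tilt [-0.0, -0.0, -1.0] F [0.3, 0.4, -1.2] w 56.2
```

```bash
python3 -c "
from plan import *
plan([(541,371,2,.05,3),(541,371,90,.05,4)])
plan([(483,-5,90,-.18,12)])
"
```

```text
{"delta_pos":[[0.0, -1.0, 0.0], [0.0, -2.0, 0.01], [0.0, -3.0, 0.01], [0.0, -5.2, 0.01], [0.0, -7.4, 0.01], [0.0, -9.6, 0.01], [0.0, -11.8, 0.01]],"rotation":[[0, 0.0, 0], [0, 0.0, 0], [0, 0.0, 0], [0, 0.0, 0], [0, 0.0, 0], [0, 0.0, 0], [0, 0.0, 0]]}
-> [541.01, 370.99, 89.98] 0.05
{"delta_pos":[[3.11, 0.0, -0.64], [6.21, 0.0, -1.28], [9.32, 0.0, -1.92], [12.42, 0.0, -2.56], [15.53, 0.0, -3.2], [18.63, 0.0, -3.84], [21.74, 0.0, -4.48], [24.84, 0.0, -5.12], [27.95, 0.0, -5.75], [31.05, 0.0, -6.39], [34.16, 0.0, -7.03], [37.26, 0.0, -7.67]],"rotation":[[0, 0.019, 0], [0, 0.038, 0], [0, 0.057, 0], [0, 0.077, 0], [0, 0.096, 0], [0, 0.115, 0], [0, 0.134, 0], [0, 0.153, 0], [0, 0.172, 0], [0, 0.192, 0], [0, 0.211, 0], [0, 0.23, 0]]}
-> [483.03, -4.98, 89.98] -0.18
```

{"method": "carry_out", "body": {"delta_pos": [[0,-1,0],[0,-2,0.01],[0,-3,0.01],[0,-5.2,0.01],[0,-7.4,0.01],[0,-9.6,0.01],[0,-11.8,0.01],[0,-11.8,0.01]], "rotation": [[0,0,0],[0,0,0],[0,0,0],[0,0,0],[0,0,0],[0,0,0],[0,0,0],[0,0,0]]}}

```text
t: 9.38
ee_pos: [544.2, 372.8, 96.0]
orientation: [-1.223, 1.169, -1.173]
ft_force: [0.5, 0.6, -2.5]
width: 55.9
```

{"method": "carry_out", "body": {"delta_pos": [[3.11,0.0,-0.64],[6.21,0.0,-1.28],[9.32,0.0,-1.92],[12.42,0.0,-2.56],[15.53,0.0,-3.2],[18.63,0.0,-3.84],[21.74,0.0,-4.48],[24.84,0.0,-5.12],[27.95,0.0,-5.75],[31.05,0.0,-6.39],[34.16,0.0,-7.03],[37.26,0.0,-7.67]], "rotation": [[0,0.019,0],[0,0.038,0],[0,0.057,0],[0,0.077,0],[0,0.096,0],[0,0.115,0],[0,0.134,0],[0,0.153,0],[0,0.172,0],[0,0.192,0],[0,0.211,0],[0,0.23,0]]}}

```text
t: 10.38
ee_pos: [482.5, -6.5, 90.0]
orientation: [-1.118, 1.341, -1.341]
ft_force: [-0.1, 0.1, -1.6]
width: 55.7
```

{"method": "carry_out", "body": {"delta_pos": [[0,0,0],[0,0,0],[0,0,0],[0,0,0]], "rotation": [[0,0,0],[0,0,0],[0,0,0],[0,0,0]]}}

```text
t: 10.72
ee_pos: [483.3, -4.3, 90.0]
orientation: [-1.119, 1.34, -1.34]
ft_force: [0.4, -0.1, -2.5]
width: 55.8
```

```bash
python3 -c "
from plan import *; from snap import *
meas();r=snap('6')
crop('s',r['side'],180,140,280,250,7,'c6s')
crop('t',r['top'],210,160,310,260,6,'c6t')
"
```

```text
t 10.72 tcp [483.3, -4.3, 90.0] yaw -0.1793 tilt [0.0, 0.0, -1.0] F [0.4, -0.1, -2.5] w 55.8
```

View pics/c6s.png

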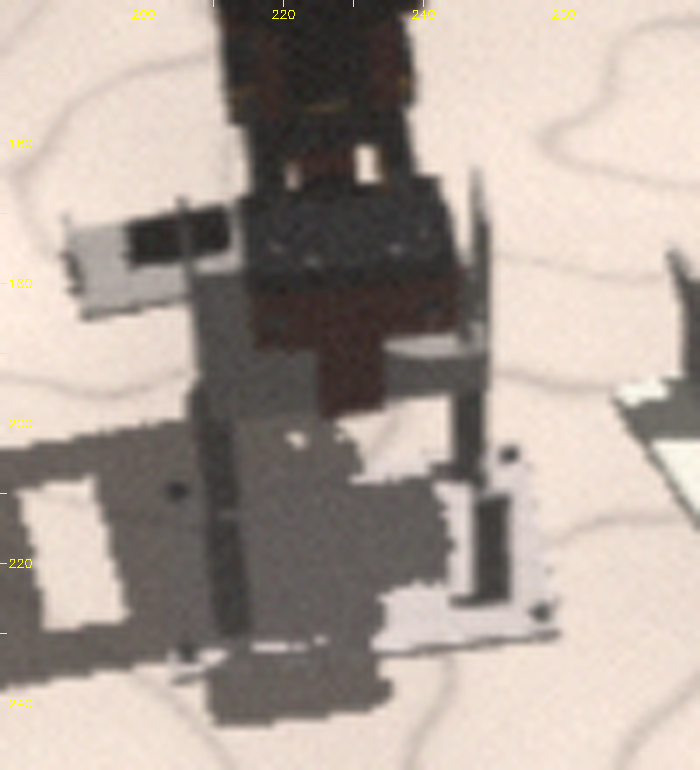

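View pics/c6t.png

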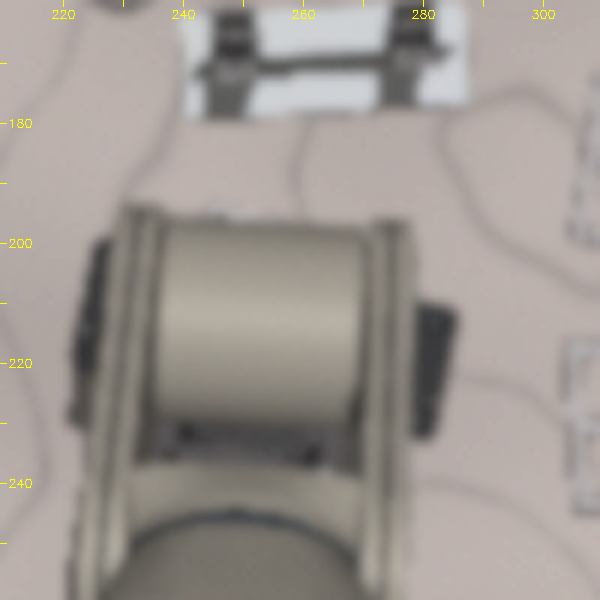

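```bash
cat >> h.py <<'E'
WT=box(rect(100,56,0))+box(rect(100,56,20))+uprights(53,0,70,30,3)+uprights(50,20,70,30,3)
WJ=box(rect(150,100,0))+box(rect(150,100,6))+sum([box([(sx*43,sy*38,74),(sx*57,sy*38,74),(sx*57,sy*34,74),(sx*43,sy*34,74)]) for sx in(-1,1) for sy in(-1,1)],[])
E
python3 -c "
from h import *
im=cv2.imread('pics/side6raw.png')[:,:,::-1]
overlay('side',im,[((483.3,-4.3,118,-.18),WT,(0,0,255)),((482.8,-5,0,-.18),WJ,(0,255,0))],180,140,280,250,7,'ov7')
"
```

```text
(no output)
```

View pics/ov7.png

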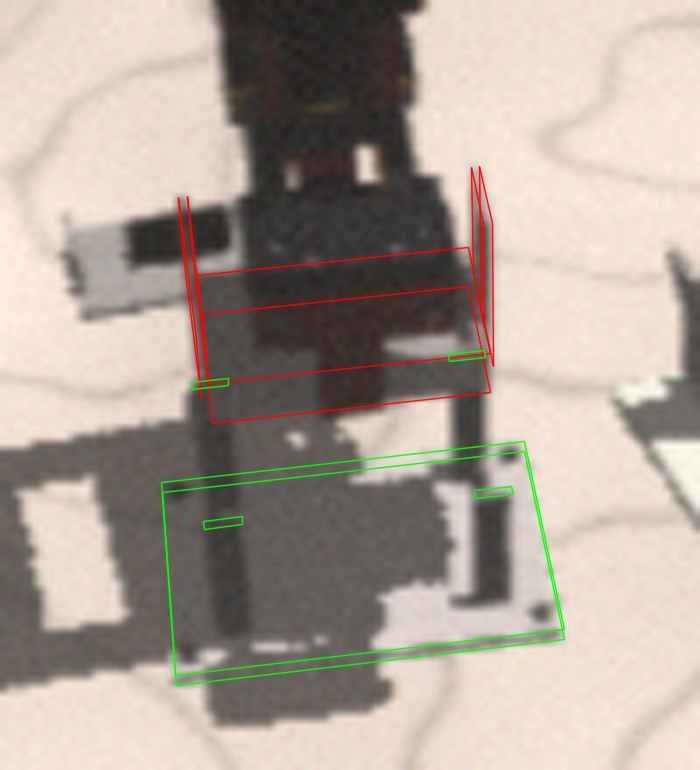

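```bash
python3 -c "
from plan import *
plan([(482.6,-5.2,55,-.18,4),(482.6,-5.2,20,-.18,6)])
"
```

```text
{"delta_pos":[[0.01, 0.87, -0.01], [0.01, 1.75, -0.02], [0.02, 2.62, -0.03], [0.03, 3.5, -0.04], [0.03, 4.08, -0.04], [0.03, 4.66, -0.04], [0.03, 5.25, -0.04], [0.03, 5.83, -0.04], [0.03, 6.41, -0.04], [0.03, 7.0, -0.04]],"rotation":[[0, 0.0, 0], [0, 0.0, 0], [0, 0.0, 0], [0, 0.0, 0], [0, 0.0, 0], [0, 0.0, 0], [0, 0.0, 0], [0, 0.0, 0], [0, 0.0, 0], [0, 0.0, 0]]}
-> [482.58, -5.2, 19.97] -0.18
```

{"method": "carry_out", "body": {"delta_pos": [[0.01,0.87,-0.01],[0.01,1.75,-0.02],[0.02,2.62,-0.03],[0.03,3.5,-0.04],[0.03,4.08,-0.04],[0.03,4.66,-0.04],[0.03,5.25,-0.04],[0.03,5.83,-0.04],[0.03,6.41,-0.04],[0.03,7.0,-0.04],[0.03,7.0,-0.04]], "rotation": [[0,0,0],[0,0,0],[0,0,0],[0,0,0],[0,0,0],[0,0,0],[0,0,0],[0,0,0],[0,0,0],[0,0,0],[0,0,0]]}}

```text
t: 11.73
ee_pos: [482.1, -5.3, 19.0]
orientation: [-1.12, 1.342, -1.34]
ft_force: [-0.5, -0.1, -1.7]
width: 55.8
```

```bash
python3 -c "
from plan import *; from snap import *
meas();r=snap('7',['side'])
overlay('side',r['side'],[((482.6,-5.2,48,-.18),WT,(0,0,255)),((482.6,-5,0,-.18),WJ,(0,255,0))],190,170,270,245,8,'ov8')
crop('s',r['side'],190,170,270,245,8,'c7s')
plan([(482.6,-5.2,0,-.18,4),(482.6,-5.2,-12,-.18,4)],False)
"
```

```text
t 11.73 tcp [482.1, -5.3, 19.0] yaw -0.1803 tilt [-0.001, 0.0, -1.0] F [-0.5, -0.1, -1.7] w 55.8
{"delta_pos":[[0.0, 0.5, 0.0], [0.0, 1.0, 0.0], [0.0, 1.5, 0.0], [0.0, 2.0, 0.0], [0.0, 2.3, 0.0], [0.0, 2.6, 0.0], [0.0, 2.9, 0.0], [0.0, 3.2, 0.0]],"rotation":[[0, 0.0, 0], [0, 0.0, 0], [0, 0.0, 0], [0, 0.0, 0], [0, 0.0, 0], [0, 0.0, 0], [0, 0.0, 0], [0, 0.0, 0]]}
-> [482.58, -5.2, -12.03] -0.18
```

View pics/ov8.png

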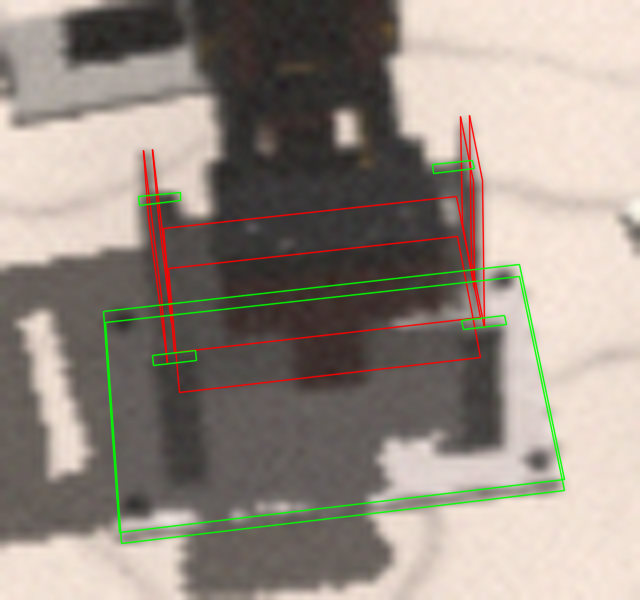

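View pics/c7s.png

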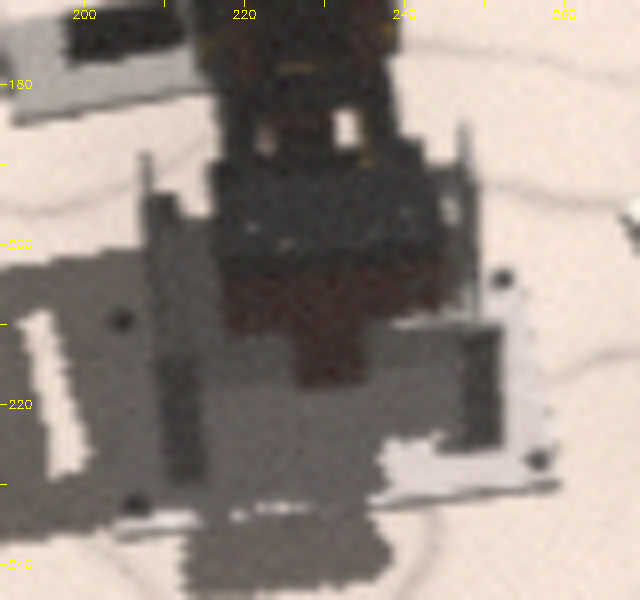

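{"method": "carry_out", "body": {"delta_pos": [[0,0.5,0],[0,1.0,0],[0,1.5,0],[0,2.0,0],[0,2.3,0],[0,2.6,0],[0,2.8,0],[0,3,0],[0,3.2,0],[0,3.2,0]], "rotation": [[0,0,0],[0,0,0],[0,0,0],[0,0,0],[0,0,0],[0,0,0],[0,0,0],[0,0,0],[0,0,0],[0,0,0]]}}

```text
t: 12.62
ee_pos: [482.6, -5.3, -12.3]
orientation: [-1.119, 1.341, -1.341]
ft_force: [0.0, 0.4, -1.9]
width: 55.8
```

{"method": "carry_out", "body": {"delta_pos": [[0,0.2,0],[0,0.4,0],[0,0.6,0],[0,0.8,0],[0,0.9,0],[0,1,0],[0,1,0]], "rotation": [[0,0,0],[0,0,0],[0,0,0],[0,0,0],[0,0,0],[0,0,0],[0,0,0]]}}

```text
t: 13.2
ee_pos: [482.7, -5.3, -22.1]
orientation: [-1.119, 1.341, -1.341]
ft_force: [-0.0, -0.3, -2.0]
width: 56.0
```

{"method": "carry_out", "body": {"delta_pos": [[0,0.05,0],[0,0.1,0],[0,0.1,0]], "rotation": [[0,0,0],[0,0,0],[0,0,0]]}}

```text
t: 13.45
ee_pos: [482.7, -5.3, -22.2]
orientation: [-1.118, 1.341, -1.341]
ft_force: [-3.1, -0.2, 11.3]
width: 55.6
```

```bash
python3 -c "
from plan import *; from snap import *
applied([0,4.3,0]);meas();r=snap('8',['side'])
overlay('side',r['side'],[((482.6,-5.2,6,-.18),WT,(0,0,255))],190,170,270,245,8,'ov9')
"
```

```text
cmd [482.6, -5.2, -23.0] -0.18
t 13.45 tcp [482.7, -5.3, -22.2] yaw -0.1802 tilt [0.0, -0.0, -1.0] F [-3.1, -0.2, 11.3] w 55.6
```

View pics/ov9.png

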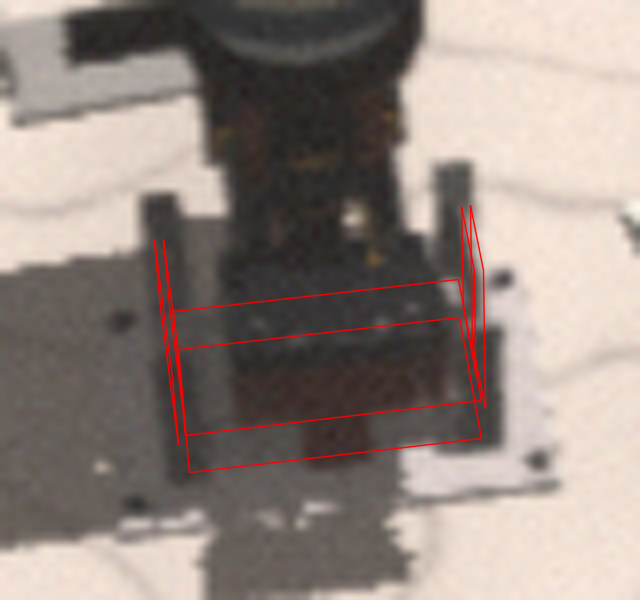

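{"method": "carry_out", "body": {"delta_pos": [[0,-0.1,0],[0,-0.1,0],[0,-0.1,0],[0,-0.1,0],[0,-0.1,0],[0,-0.1,0],[0,-0.1,0]], "rotation": [[0,0,0],[0,0,0],[0,0,0],[0,0,0],[0,0,0],[0,0,0],[0,0,0]], "hand": 0}}

```text
t: 14.08
ee_pos: [482.7, -5.3, -22.1]
orientation: [-1.119, 1.341, -1.341]
ft_force: [-0.0, 0.7, 0.7]
width: 87.4
```

```bash
python3 -c "
from plan import *
applied([0,-.1,0]);meas()
plan([(482.6,-5.2,20,-.18,4),(482.6,-5.2,100,-.18,3),(475,-100,120,-.1,3)])
"
```

```text
cmd [482.6, -5.2, -22.0] -0.18
t 14.08 tcp [482.7, -5.3, -22.1] yaw -0.1802 tilt [-0.0, 0.0, -1.0] F [-0.0, 0.7, 0.7] w 87.4
{"delta_pos":[[0.0, -1.05, 0.0], [0.0, -2.1, 0.0], [0.0, -3.15, 0.0], [0.0, -4.2, 0.0], [0.0, -6.87, 0.0], [0.0, -9.54, 0.0], [0.0, -12.2, 0.0], [3.15, -12.87, 0.32], [6.31, -13.54, 0.63], [9.46, -14.2, 0.95]],"rotation":[[0, 0.0, 0], [0, 0.0, 0], [0, 0.0, 0], [0, 0.0, 0], [0, 0.0, 0], [0, 0.0, 0], [0, 0.0, 0], [0, -0.027, 0], [0, -0.053, 0], [0, -0.08, 0]]}
-> [474.99, -99.97, 119.98] -0.1
```

{"method": "carry_out", "body": {"delta_pos": [[0.0,-1.05,0.0],[0.0,-2.1,0.0],[0.0,-3.15,0.0],[0.0,-4.2,0.0],[0.0,-6.87,0.0],[0.0,-9.54,0.0],[0.0,-12.2,0.0],[3.15,-12.87,0.32],[6.31,-13.54,0.63],[9.46,-14.2,0.95]], "rotation": [[0,0,0],[0,0,0],[0,0,0],[0,0,0],[0,0,0],[0,0,0],[0,0,0],[0,-0.027,0],[0,-0.053,0],[0,-0.08,0]]}}

```text
t: 14.92
ee_pos: [475.4, -100.8, 122.2]
orientation: [-1.16, 1.278, -1.282]
ft_force: [0.4, 0.5, 0.1]
width: 87.6
```

```bash
python3 -c "
from plan import *
meas()
plan([(449,-200,120,.1,5),(449,-200,0,.1,5)])
"
```

```text
t 14.92 tcp [475.4, -100.8, 122.2] yaw -0.097 tilt [0.003, -0.001, -1.0] F [0.4, 0.5, 0.1] w 87.6
{"delta_pos":[[2.04, 0.0, -0.32], [4.08, 0.0, -0.64], [6.13, 0.0, -0.95], [8.17, 0.0, -1.27], [10.21, 0.0, -1.59], [10.21, 2.4, -1.59], [10.21, 4.8, -1.59], [10.21, 7.2, -1.59], [10.21, 9.6, -1.59], [10.21, 12.0, -1.59]],"rotation":[[0, -0.04, 0], [0, -0.08, 0], [0, -0.12, 0], [0, -0.16, 0], [0, -0.2, 0], [0, -0.2, 0], [0, -0.2, 0], [0, -0.2, 0], [0, -0.2, 0], [0, -0.2, 0]]}
-> [448.98, -199.98, -0.03] 0.1
```

```bash
python3 -c "
from plan import *; from snap import *
r=snap('9')
crop('s',r['side'],170,160,340,310,4.6,'c9s')
"
```

```text
(no output)
```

View pics/c9s.png

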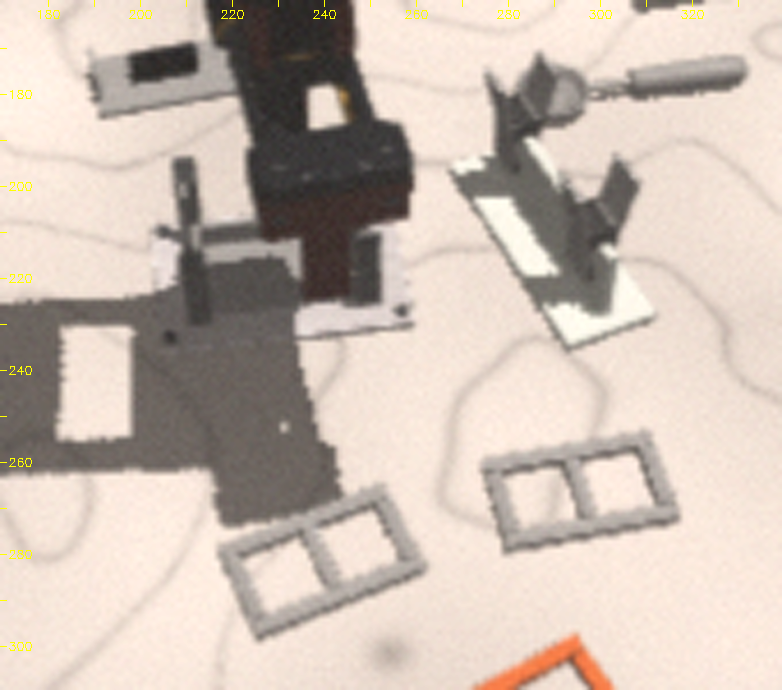

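{"method": "carry_out", "body": {"delta_pos": [[2.04,0.0,-0.32],[4.08,0.0,-0.64],[6.13,0.0,-0.95],[8.17,0.0,-1.27],[10.21,0.0,-1.59],[10.21,2.4,-1.59],[10.21,4.8,-1.59],[10.21,7.2,-1.59],[10.21,9.6,-1.59],[10.21,12.0,-1.59],[10.21,12.0,-1.59]], "rotation": [[0,-0.04,0],[0,-0.08,0],[0,-0.12,0],[0,-0.16,0],[0,-0.2,0],[0,-0.2,0],[0,-0.2,0],[0,-0.2,0],[0,-0.2,0],[0,-0.2,0],[0,-0.2,0]]}}

```text
t: 15.93
ee_pos: [446.6, -198.3, -2.8]
orientation: [-1.256, 1.141, -1.131]
ft_force: [0.0, -0.3, 0.1]
width: 87.9
```

{"method": "carry_out", "body": {"delta_pos": [[0,0.8,0],[0,1.6,0],[0,2.1,0],[0,2.5,0],[0,2.8,0],[0,2.9,0],[0,2.9,0]], "rotation": [[0,0,0],[0,0,0],[0,0,0],[0,0,0],[0,0,0],[0,0,0],[0,0,0]]}}

```text
t: 16.52
ee_pos: [449.1, -200.1, -28.9]
orientation: [-1.255, 1.135, -1.136]
ft_force: [-0.1, -0.9, 0.1]
width: 88.0
```

```bash
python3 -c "
from plan import *; from snap import *
applied([0,2.9,0]);meas();r=snap('10',['side'])
W=box(rect(95,56,0))+box(rect(95,56,8))
overlay('side',r['side'],[((448.8,-199.3,0,.1),W,(0,0,255))],210,220,290,310,8,'ov10')
"
```

```text
cmd [449.0, -200.0, -29.0] 0.1
t 16.52 tcp [449.1, -200.1, -28.9] yaw 0.0997 tilt [0.0, -0.0, -1.0] F [-0.1, -0.9, 0.1] w 88.0
```

View pics/ov10.png

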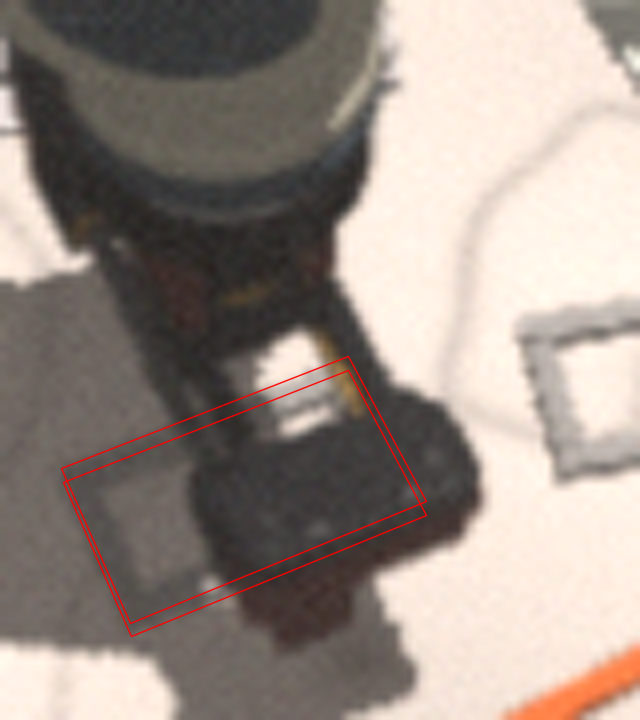

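{"method": "carry_out", "body": {"delta_pos": [[0,0,0],[0,0,0],[0,0,0],[0,0,0],[0,0,0],[0,0,0],[0,0,0],[0,0,0],[0,-0.3,0],[0,-0.6,0],[0,-0.6,0]], "rotation": [[0,0,0],[0,0,0],[0,0,0],[0,0,0],[0,0,0],[0,0,0],[0,0,0],[0,0,0],[0,0,0],[0,0,0],[0,0,0]], "hand": 255}}

```text
t: 17.48
ee_pos: [449.3, -200.2, -22.5]
orientation: [-1.255, 1.135, -1.136]
ft_force: [0.1, -0.5, 0.1]
width: 55.6
```

```bash
python3 -c "
from plan import *
applied([0,-.6,0]);meas()
plan([(449,-200,110,.1,5),(465,-100,110,-.05,4),(482.6,-5.2,110,-.18,3)])
"
```

```text
cmd [449.0, -200.0, -23.0] 0.1
t 17.48 tcp [449.3, -200.2, -22.5] yaw 0.0998 tilt [0.001, -0.0, -1.0] F [0.1, -0.5, 0.1] w 55.6
{"delta_pos":[[0.0, -2.66, 0.0], [0.0, -5.32, 0.0], [0.0, -7.98, 0.0], [0.0, -10.64, 0.0], [0.0, -13.3, 0.0], [-2.45, -13.3, 0.65], [-4.89, -13.3, 1.3], [-7.34, -13.3, 1.94], [-9.79, -13.3, 2.59], [-12.87, -13.3, 3.49], [-15.96, -13.3, 4.39], [-19.04, -13.3, 5.29]],"rotation":[[0, 0.0, 0], [0, 0.0, 0], [0, 0.0, 0], [0, 0.0, 0], [0, 0.0, 0], [0, 0.037, 0], [0, 0.075, 0], [0, 0.112, 0], [0, 0.15, 0], [0, 0.193, 0], [0, 0.237, 0], [0, 0.28, 0]]}
-> [482.61, -5.25, 109.98] -0.18
```

{"method": "carry_out", "body": {"delta_pos": [[0.0,-2.66,0.0],[0.0,-5.32,0.0],[0.0,-7.98,0.0],[0.0,-10.64,0.0],[0.0,-13.3,0.0],[-2.45,-13.3,0.65],[-4.89,-13.3,1.3],[-7.34,-13.3,1.94],[-9.79,-13.3,2.59],[-12.87,-13.3,3.49],[-15.96,-13.3,4.39],[-19.04,-13.3,5.29]], "rotation": [[0,0,0],[0,0,0],[0,0,0],[0,0,0],[0,0,0],[0,0.037,0],[0,0.075,0],[0,0.112,0],[0,0.15,0],[0,0.193,0],[0,0.237,0],[0,0.28,0]]}}

```text
t: 18.48
ee_pos: [482.7, -3.9, 110.1]
orientation: [-1.117, 1.342, -1.343]
ft_force: [0.4, 0.0, -1.0]
width: 55.8
```

{"method": "carry_out", "body": {"delta_pos": [[0,0,0],[0,0,0],[0,0,0],[0,0,0]], "rotation": [[0,0,0],[0,0,0],[0,0,0],[0,0,0]]}}

```text
t: 18.82
ee_pos: [482.4, -6.2, 109.9]
orientation: [-1.119, 1.341, -1.341]
ft_force: [-0.1, -1.1, -1.0]
width: 55.5
```

```bash
cat >> h.py <<'E'
WS=box(rect(95,56,0))+box(rect(95,56,8))+box([(4.5,-19,8),(38.5,-19,8),(38.5,19,8),(4.5,19,8)])+box([(-4.5,-19,8),(-38.5,-19,8),(-38.5,19,8),(-4.5,19,8)])
E
python3 -c "
from plan import *; from snap import *
meas();r=snap('11',['side'])
overlay('side',r['side'],[((482.6,-4.7,139,-.18),WS,(0,0,255)),((482.6,-5.2,6,-.18),WT,(0,255,0))],180,130,280,250,6,'ov11')
crop('s',r['side'],180,130,280,250,6,'c11')
"
```

```text
t 18.82 tcp [482.4, -6.2, 109.9] yaw -0.1807 tilt [-0.0, -0.0, -1.0] F [-0.1, -1.1, -1.0] w 55.5
```

View pics/ov11.png

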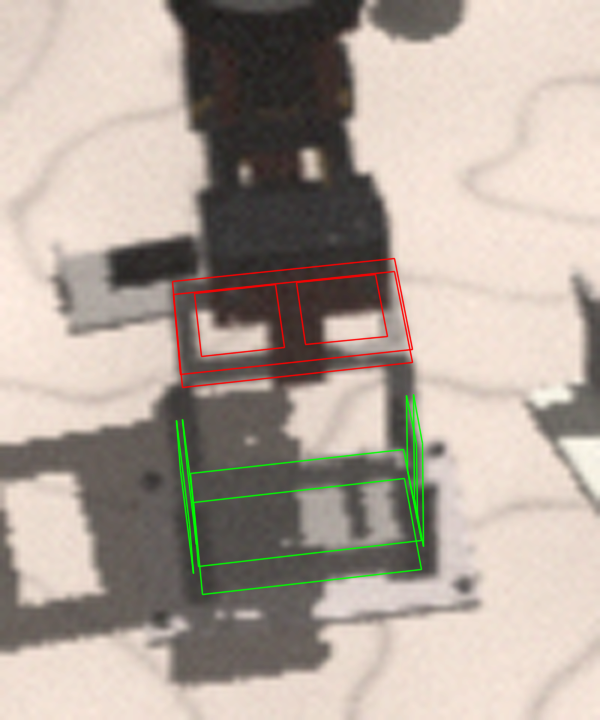

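View pics/c11.png

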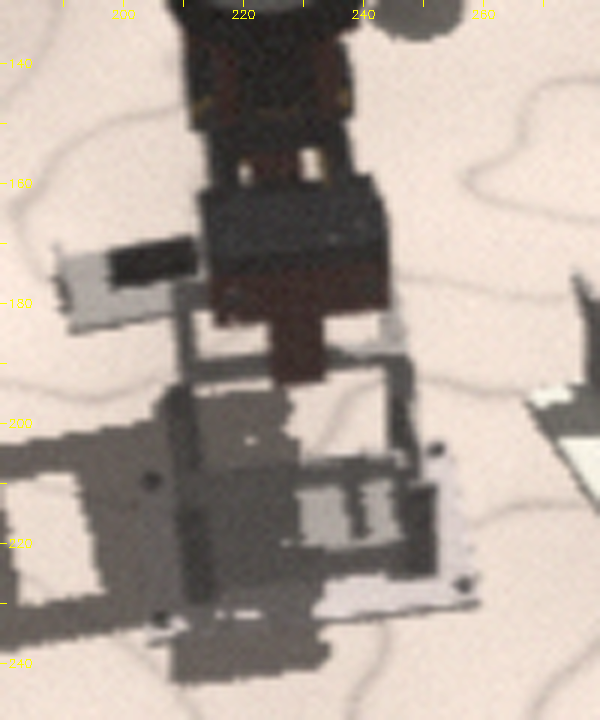

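{"method": "carry_out", "body": {"delta_pos": [[0,1.2,0],[0,2.4,0],[0,3.6,0],[0,4.6,0],[0,5.6,0],[0,6.6,0],[0,7.6,0],[0,8.6,0],[0,9.4,0],[0,10.2,0],[0,10.6,0],[0,10.6,0]], "rotation": [[0,0,0],[0,0,0],[0,0,0],[0,0,0],[0,0,0],[0,0,0],[0,0,0],[0,0,0],[0,0,0],[0,0,0],[0,0,0],[0,0,0]]}}

```text
t: 19.87
ee_pos: [482.2, -5.2, 3.0]
orientation: [-1.12, 1.342, -1.34]
ft_force: [-0.1, 0.0, -0.1]
width: 55.9
```

{"method": "carry_out", "body": {"delta_pos": [[0,0.2,0],[0,0.4,0],[0,0.6,0],[0,0.7,0],[0,0.75,0],[0,0.75,0]], "rotation": [[0,0,0],[0,0,0],[0,0,0],[0,0,0],[0,0,0],[0,0,0]]}}

```text
t: 20.37
ee_pos: [482.9, -5.3, -3.0]
orientation: [-1.118, 1.34, -1.341]
ft_force: [-1.5, -1.0, 5.1]
width: 55.9
```

```bash
python3 -c "
from plan import *
applied([0,11.35,0]);meas()
"
```

```text
cmd [482.6, -5.2, -3.5] -0.18
t 20.37 tcp [482.9, -5.3, -3.0] yaw -0.1802 tilt [0.001, 0.0, -1.0] F [-1.5, -1.0, 5.1] w 55.9
```

The first spacer is in contact at the expected height. Release it and go to spacer B.

```bash
python3 -c "
from plan import *
meas(); c=load(); print(c)"
```

```text
t 20.37 tcp [482.9, -5.3, -3.0] yaw -0.1802 tilt [0.001, 0.0, -1.0] F [-1.5, -1.0, 5.1] w 55.9
{'p': [482.6071294479841, -5.246206617094202, -3.5250000000000057], 'yaw': -0.18000000000000005}
```

{"method": "carry_out", "body": {"delta_pos": [[0,-0.05,0],[0,-0.05,0],[0,-0.05,0],[0,-0.05,0],[0,-0.05,0],[0,-0.05,0],[0,-0.05,0]], "rotation": [[0,0,0],[0,0,0],[0,0,0],[0,0,0],[0,0,0],[0,0,0],[0,0,0]], "hand": 0}}

```text
t: 20.95
ee_pos: [482.7, -5.3, -3.1]
orientation: [-1.119, 1.341, -1.341]
ft_force: [0.2, -0.3, -1.0]
width: 87.6
```

```bash
python3 -c "
from plan import *
applied([0,-.05,0]);meas()
plan([(482.6,-5.2,30,-.18,3),(482.6,-5.2,110,-.18,3),(510,-90,130,-.15,5)])
"
```

```text
cmd [482.6, -5.2, -3.0] -0.18
t 20.95 tcp [482.7, -5.3, -3.1] yaw -0.1802 tilt [-0.0, 0.0, -1.0] F [0.2, -0.3, -1.0] w 87.6
{"delta_pos":[[0.0, -1.1, 0.0], [0.0, -2.2, 0.0], [0.0, -3.3, 0.0], [0.0, -5.97, 0.0], [0.0, -8.64, 0.0], [0.0, -11.3, 0.0], [1.57, -11.7, 0.84], [3.14, -12.1, 1.68], [4.71, -12.5, 2.53], [6.28, -12.9, 3.37], [7.85, -13.3, 4.21]],"rotation":[[0, 0.0, 0], [0, 0.0, 0], [0, 0.0, 0], [0, 0.0, 0], [0, 0.0, 0], [0, 0.0, 0], [0, -0.006, 0], [0, -0.012, 0], [0, -0.018, 0], [0, -0.024, 0], [0, -0.03, 0]]}
-> [509.97, -90.02, 129.98] -0.15
```

{"method": "carry_out", "body": {"delta_pos": [[0.0,-1.1,0.0],[0.0,-2.2,0.0],[0.0,-3.3,0.0],[0.0,-5.97,0.0],[0.0,-8.64,0.0],[0.0,-11.3,0.0],[1.57,-11.7,0.84],[3.14,-12.1,1.68],[4.71,-12.5,2.53],[6.28,-12.9,3.37],[7.85,-13.3,4.21]], "rotation": [[0,0,0],[0,0,0],[0,0,0],[0,0,0],[0,0,0],[0,0,0],[0,-0.006,0],[0,-0.012,0],[0,-0.018,0],[0,-0.024,0],[0,-0.03,0]]}}

```text
t: 21.87
ee_pos: [510.5, -90.9, 131.8]
orientation: [-1.133, 1.317, -1.32]
ft_force: [-0.2, 0.1, 0.4]
width: 88.0
```

```bash
python3 -c "
from plan import *; from snap import *
meas();r=snap('12')
overlay('side',r['side'],[((592.3,-203.8,0,-.109),WS,(0,0,255))],170,160,340,310,4.6,'ov12')
cv2.imwrite('pics/side12.png',cv2.resize(r['side'][:,:,::-1],None,fx=1.5,fy=1.5))
"
```

```text
t 21.87 tcp [510.5, -90.9, 131.8] yaw -0.1497 tilt [0.002, -0.0, -1.0] F [-0.2, 0.1, 0.4] w 88.0
```

View pics/ov12.png

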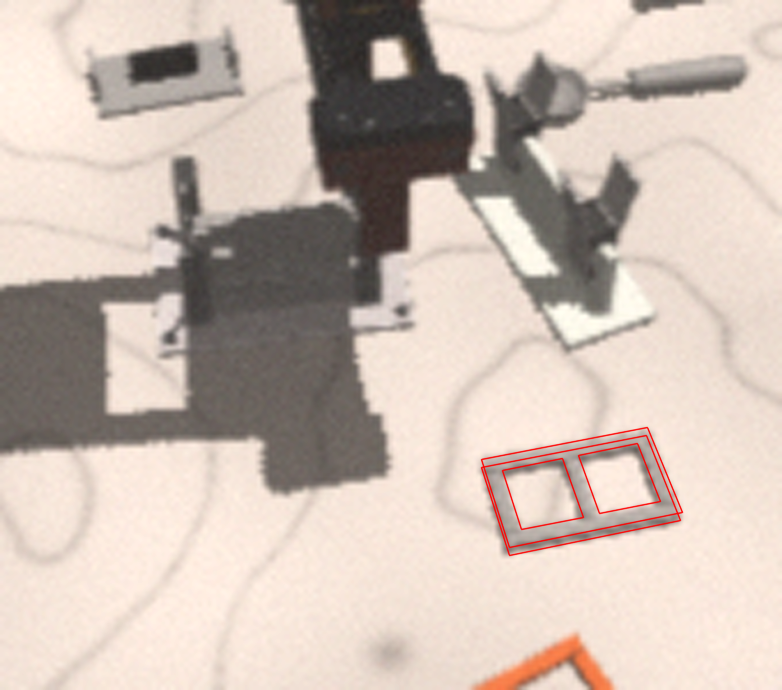

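View pics/side12.png

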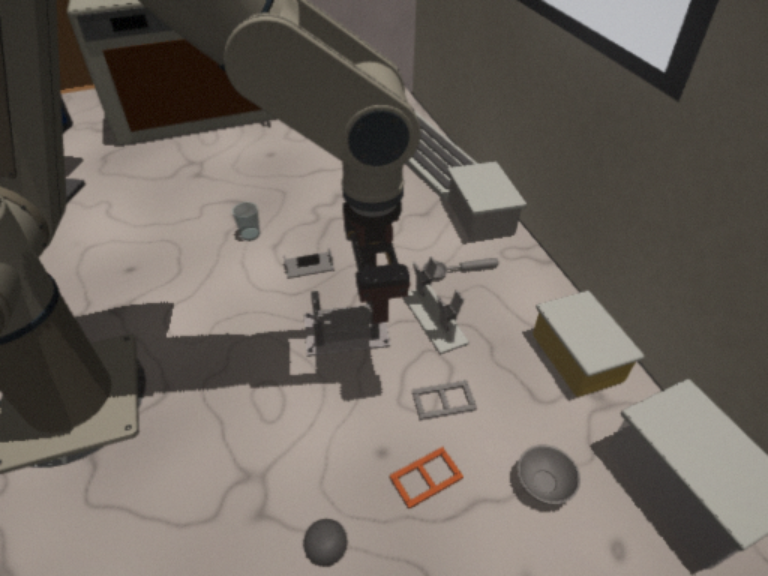

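```bash
python3 -c "
from plan import *
plan([(592.3,-204,130,-.109,5),(592.3,-204,-10,-.109,5)])
plan([(592.3,-204,-29,-.109,5)])
"
```

```text
{"delta_pos":[[2.01, 0.0, 1.97], [4.02, 0.0, 3.94], [6.02, 0.0, 5.91], [8.03, 0.0, 7.87], [10.04, 0.0, 9.84], [10.04, 2.8, 9.84], [10.04, 5.6, 9.84], [10.04, 8.4, 9.84], [10.04, 11.2, 9.84], [10.04, 14.0, 9.84]],"rotation":[[0, -0.008, 0], [0, -0.016, 0], [0, -0.025, 0], [0, -0.033, 0], [0, -0.041, 0], [0, -0.041, 0], [0, -0.041, 0], [0, -0.041, 0], [0, -0.041, 0], [0, -0.041, 0]]}
-> [592.26, -203.99, -10.03] -0.109
{"delta_pos":[[0.0, 0.38, 0.0], [0.0, 0.76, 0.0], [0.0, 1.14, 0.0], [0.0, 1.52, 0.0], [0.0, 1.9, 0.0]],"rotation":[[0, 0.0, 0], [0, 0.0, 0], [0, 0.0, 0], [0, 0.0, 0], [0, 0.0, 0]]}
-> [592.26, -203.99, -29.03] -0.109
```

{"method": "carry_out", "body": {"delta_pos": [[2.01,0.0,1.97],[4.02,0.0,3.94],[6.02,0.0,5.91],[8.03,0.0,7.87],[10.04,0.0,9.84],[10.04,2.8,9.84],[10.04,5.6,9.84],[10.04,8.4,9.84],[10.04,11.2,9.84],[10.04,14.0,9.84],[10.04,14.0,9.84]], "rotation": [[0,-0.008,0],[0,-0.016,0],[0,-0.025,0],[0,-0.033,0],[0,-0.041,0],[0,-0.041,0],[0,-0.041,0],[0,-0.041,0],[0,-0.041,0],[0,-0.041,0],[0,-0.041,0]]}}

```text
t: 22.88
ee_pos: [588.3, -201.8, -14.4]
orientation: [-1.16, 1.297, -1.283]
ft_force: [-1.0, -0.1, -0.1]
width: 87.6
```

{"method": "carry_out", "body": {"delta_pos": [[0,0.38,0],[0,0.76,0],[0,1.14,0],[0,1.52,0],[0,1.9,0],[0,1.9,0]], "rotation": [[0,0,0],[0,0,0],[0,0,0],[0,0,0],[0,0,0],[0,0,0]]}}

```text
t: 23.38
ee_pos: [592.3, -204.1, -29.0]
orientation: [-1.155, 1.289, -1.289]
ft_force: [0.4, 0.1, -0.1]
width: 87.9
```

{"method": "carry_out", "body": {"delta_pos": [[0,0,0],[0,0,0],[0,0,0],[0,0,0],[0,0,0],[0,0,0],[0,0,0],[0,0,0],[0,-0.3,0],[0,-0.6,0],[0,-0.6,0]], "rotation": [[0,0,0],[0,0,0],[0,0,0],[0,0,0],[0,0,0],[0,0,0],[0,0,0],[0,0,0],[0,0,0],[0,0,0],[0,0,0]], "hand": 255}}

```text
t: 24.3
ee_pos: [592.7, -204.2, -22.4]
orientation: [-1.155, 1.289, -1.29]
ft_force: [-0.2, -1.0, -1.0]
width: 56.0
```

```bash
python3 -c "
from plan import *
applied([0,-.6,0]);meas()
plan([(592.3,-204,110,-.109,5),(482.6,-5.2,110,-.18,7)])
"
```

```text
cmd [592.3, -204.0, -23.0] -0.109
t 24.3 tcp [592.7, -204.2, -22.4] yaw -0.1093 tilt [0.001, -0.0, -1.0] F [-0.2, -1.0, -1.0] w 56.0
{"delta_pos":[[0.0, -2.66, 0.0], [0.0, -5.32, 0.0], [0.0, -7.98, 0.0], [0.0, -10.64, 0.0], [0.0, -13.3, 0.0], [-2.65, -13.3, -1.86], [-5.3, -13.3, -3.73], [-7.96, -13.3, -5.6], [-10.61, -13.3, -7.46], [-13.26, -13.3, -9.33], [-15.92, -13.3, -11.2], [-18.57, -13.3, -13.06]],"rotation":[[0, 0.0, 0], [0, 0.0, 0], [0, 0.0, 0], [0, 0.0, 0], [0, 0.0, 0], [0, 0.01, 0], [0, 0.02, 0], [0, 0.03, 0], [0, 0.041, 0], [0, 0.051, 0], [0, 0.061, 0], [0, 0.071, 0]]}
-> [482.64, -5.19, 109.98] -0.18
```

{"method": "carry_out", "body": {"delta_pos": [[0.0,-2.66,0.0],[0.0,-5.32,0.0],[0.0,-7.98,0.0],[0.0,-10.64,0.0],[0.0,-13.3,0.0],[-2.65,-13.3,-1.86],[-5.3,-13.3,-3.73],[-7.96,-13.3,-5.6],[-10.61,-13.3,-7.46],[-13.26,-13.3,-9.33],[-15.92,-13.3,-11.2],[-18.57,-13.3,-13.06]], "rotation": [[0,0,0],[0,0,0],[0,0,0],[0,0,0],[0,0,0],[0,0.01,0],[0,0.02,0],[0,0.03,0],[0,0.041,0],[0,0.051,0],[0,0.061,0],[0,0.071,0]]}}

```text
t: 25.3
ee_pos: [481.8, -4.1, 110.2]
orientation: [-1.118, 1.341, -1.341]
ft_force: [0.8, 0.2, -0.7]
width: 55.8
```

{"method": "carry_out", "body": {"delta_pos": [[0,0,0],[0,0,0],[0,0,0],[0,0,0],[0,0,0]], "rotation": [[0,0,0],[0,0,0],[0,0,0],[0,0,0],[0,0,0]]}}

```text
t: 25.72
ee_pos: [483.5, -6.1, 110.0]
orientation: [-1.117, 1.341, -1.342]
ft_force: [0.4, 0.3, -0.4]
width: 56.0
```

```bash
python3 -c "
from plan import *; from snap import *
meas();r=snap('13',['side'])
overlay('side',r['side'],[((482.6,-5.2,139,-.18),WS,(0,0,255)),((482.6,-5.2,26,-.18),WS,(0,255,0))],180,130,280,250,6,'ov13')
"
```

```text
t 25.72 tcp [483.5, -6.1, 110.0] yaw -0.1814 tilt [0.001, -0.0, -1.0] F [0.4, 0.3, -0.4] w 56.0
```

View pics/ov13.png

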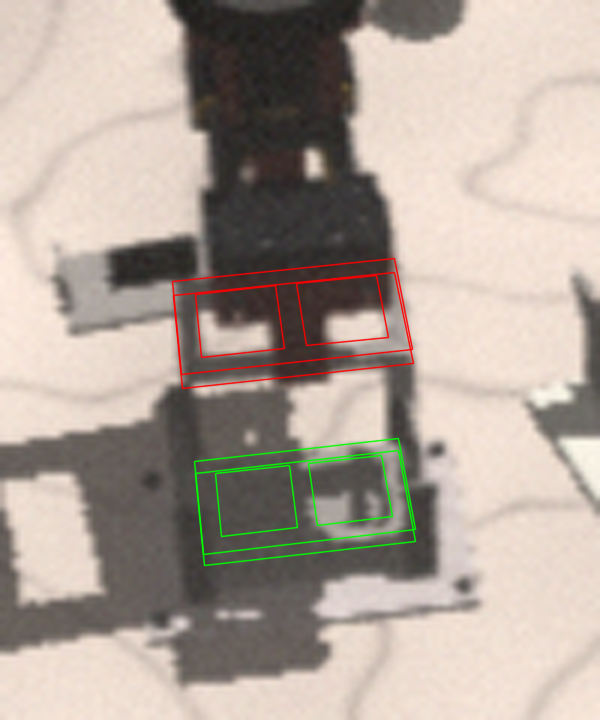

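{"method": "carry_out", "body": {"delta_pos": [[0,1.2,0],[0,2.4,0],[0,3.6,0],[0,4.6,0],[0,5.6,0],[0,6.6,0],[0,7.6,0],[0,8.4,0],[0,9.2,0],[0,9.9,0],[0,9.9,0]], "rotation": [[0,0,0],[0,0,0],[0,0,0],[0,0,0],[0,0,0],[0,0,0],[0,0,0],[0,0,0],[0,0,0],[0,0,0],[0,0,0]]}}

```text
t: 26.68
ee_pos: [481.9, -5.2, 9.7]
orientation: [-1.12, 1.342, -1.34]
ft_force: [-0.1, 0.1, -0.5]
width: 55.6
```

{"method": "carry_out", "body": {"delta_pos": [[0,0.2,0],[0,0.4,0],[0,0.5,0],[0,0.6,0],[0,0.65,0],[0,0.65,0]], "rotation": [[0,0,0],[0,0,0],[0,0,0],[0,0,0],[0,0,0],[0,0,0]]}}

```text
t: 27.18
ee_pos: [483.0, -5.2, 5.0]
orientation: [-1.118, 1.34, -1.341]
ft_force: [-2.1, -0.4, 4.4]
width: 55.9
```

Second spacer seated at the expected height. Release.

{"method": "carry_out", "body": {"delta_pos": [[0,-0.05,0],[0,-0.05,0],[0,-0.05,0],[0,-0.05,0],[0,-0.05,0],[0,-0.05,0],[0,-0.05,0]], "rotation": [[0,0,0],[0,0,0],[0,0,0],[0,0,0],[0,0,0],[0,0,0],[0,0,0]], "hand": 0}}

```text
t: 27.77
ee_pos: [482.7, -5.2, 4.9]
orientation: [-1.119, 1.341, -1.341]
ft_force: [-0.8, -0.1, -0.9]
width: 87.4
```

```bash
python3 -c "
from plan import *
applied([0,10.5,0]);meas()
plan([(482.6,-5.2,40,-.18,3),(482.6,-5.2,120,-.18,3),(470,110,130,-.1,4)])
"
```

```text
cmd [482.6, -5.2, 5.0] -0.18
t 27.77 tcp [482.7, -5.2, 4.9] yaw -0.1802 tilt [-0.0, 0.0, -1.0] F [-0.8, -0.1, -0.9] w 87.4
{"delta_pos":[[0.0, -1.17, 0.0], [0.0, -2.33, 0.0], [0.0, -3.5, 0.0], [0.0, -6.17, 0.0], [0.0, -8.84, 0.0], [0.0, -11.5, 0.0], [-2.78, -11.75, -0.83], [-5.55, -12.0, -1.65], [-8.33, -12.25, -2.48], [-11.11, -12.5, -3.31]],"rotation":[[0, 0.0, 0], [0, 0.0, 0], [0, 0.0, 0], [0, 0.0, 0], [0, 0.0, 0], [0, 0.0, 0], [0, -0.02, 0], [0, -0.04, 0], [0, -0.06, 0], [0, -0.08, 0]]}
-> [469.97, 110.04, 129.98] -0.1
```

{"method": "carry_out", "body": {"delta_pos": [[0.0,-1.17,0.0],[0.0,-2.33,0.0],[0.0,-3.5,0.0],[0.0,-6.17,0.0],[0.0,-8.84,0.0],[0.0,-11.5,0.0],[-2.78,-11.75,-0.83],[-5.55,-12.0,-1.65],[-8.33,-12.25,-2.48],[-11.11,-12.5,-3.31]], "rotation": [[0,0,0],[0,0,0],[0,0,0],[0,0,0],[0,0,0],[0,0,0],[0,-0.02,0],[0,-0.04,0],[0,-0.06,0],[0,-0.08,0]]}}

```text
t: 28.6
ee_pos: [469.9, 111.0, 130.4]
orientation: [-1.16, 1.282, -1.283]
ft_force: [0.4, 0.6, -0.3]
width: 87.7
```

```bash
cat >> h.py <<'E'
WL=box(rect(97,56,0))+box(rect(97,56,4))+uprights(48.5,4,26,30,3)+uprights(45.5,4,26,30,3)+box(rect(46,12,24))
E
python3 -c "
from plan import *; from snap import *
meas();r=snap('14')
overlay('side',r['side'],[((482.6,-5.2,6,-.18),WT,(0,255,0)),((482.6,-5.2,34,-.18),WS,(0,0,255))],190,170,270,245,8,'ov14')
overlay('side',r['side'],[((458.5,190.5,0,-.06),WL,(0,0,255))],170,150,240,200,10,'ov15')
overlay('top',r['top'],[((458.5,190.5,0,-.06),WL,(0,0,255))],170,190,240,250,9,'ov16')
crop('s',r['side'],170,150,240,200,10,'c15')
"
```

```text
t 28.6 tcp [469.9, 111.0, 130.4] yaw -0.1 tilt [0.001, 0.0, -1.0] F [0.4, 0.6, -0.3] w 87.7
```

View pics/ov14.png

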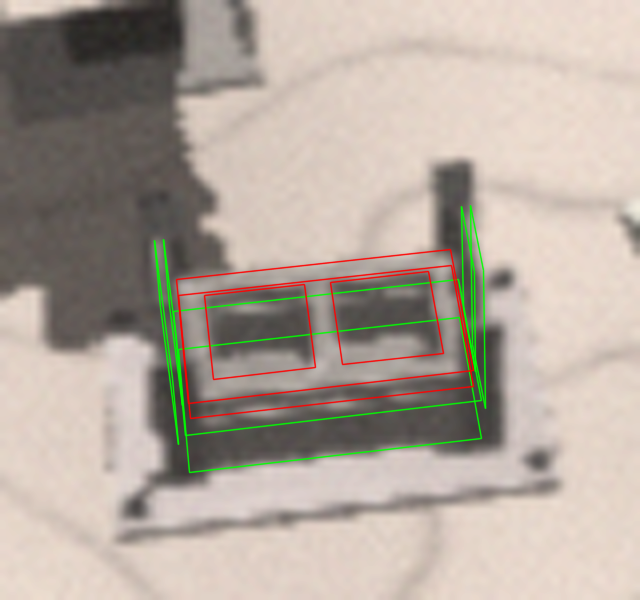

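View pics/ov15.png

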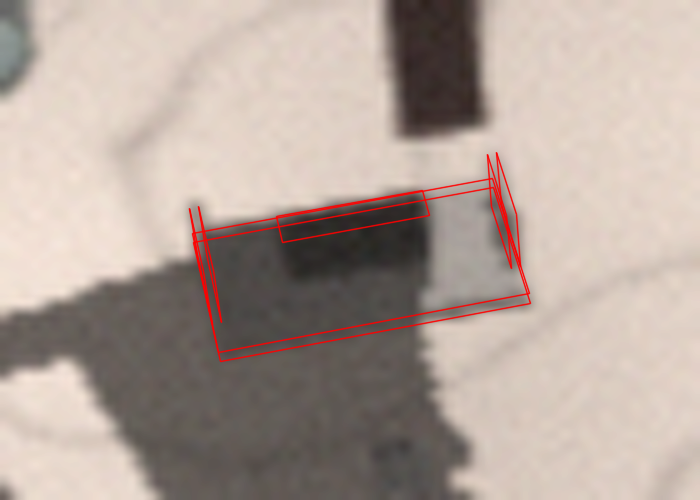

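View pics/ov16.png

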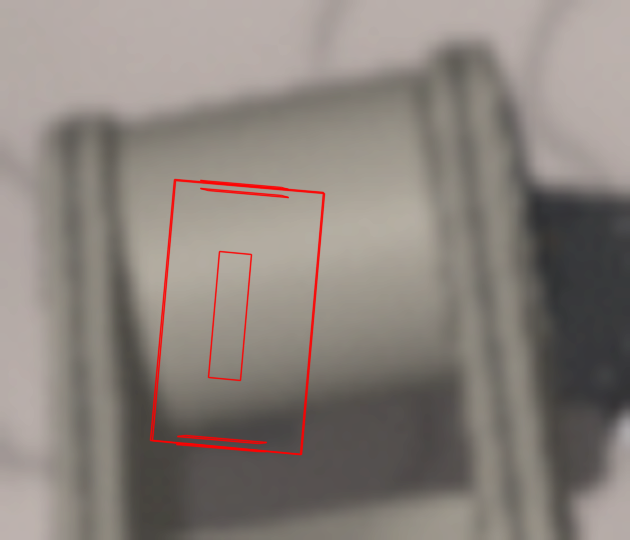

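```bash
python3 -c "
from plan import *
plan([(458,190.5,60,-.06,5),(458,190.5,-10,-.06,4)])
plan([(458,190.5,-23,-.06,4)])
"
```

```text
{"delta_pos":[[-1.58, 1.4, -0.4], [-3.15, 2.8, -0.8], [-4.73, 4.2, -1.2], [-6.31, 5.6, -1.6], [-7.89, 7.0, -1.99], [-7.89, 8.75, -1.99], [-7.89, 10.5, -1.99], [-7.89, 12.25, -1.99], [-7.89, 14.0, -1.99]],"rotation":[[0, -0.008, 0], [0, -0.016, 0], [0, -0.024, 0], [0, -0.032, 0], [0, -0.04, 0], [0, -0.04, 0], [0, -0.04, 0], [0, -0.04, 0], [0, -0.04, 0]]}
-> [458.04, 190.54, -10.03] -0.06
{"delta_pos":[[0.0, 0.32, 0.0], [0.0, 0.65, 0.0], [0.0, 0.97, 0.0], [0.0, 1.3, 0.0]],"rotation":[[0, 0.0, 0], [0, 0.0, 0], [0, 0.0, 0], [0, 0.0, 0]]}
-> [458.04, 190.54, -23.03] -0.06
```

{"method": "carry_out", "body": {"delta_pos": [[-1.58,1.4,-0.4],[-3.15,2.8,-0.8],[-4.73,4.2,-1.2],[-6.31,5.6,-1.6],[-7.89,7.0,-1.99],[-7.89,8.75,-1.99],[-7.89,10.5,-1.99],[-7.89,12.25,-1.99],[-7.89,14.0,-1.99],[-7.89,14.0,-1.99],[-7.89,14.0,-1.99]], "rotation": [[0,-0.008,0],[0,-0.016,0],[0,-0.024,0],[0,-0.032,0],[0,-0.04,0],[0,-0.04,0],[0,-0.04,0],[0,-0.04,0],[0,-0.04,0],[0,-0.04,0],[0,-0.04,0]]}}

```text
t: 29.62
ee_pos: [457.5, 189.7, -10.6]
orientation: [-1.182, 1.255, -1.253]
ft_force: [0.5, -0.0, -0.2]
width: 88.1
```

{"method": "carry_out", "body": {"delta_pos": [[0,0.32,0],[0,0.65,0],[0,0.97,0],[0,1.3,0],[0,1.3,0],[0,1.3,0]], "rotation": [[0,0,0],[0,0,0],[0,0,0],[0,0,0],[0,0,0],[0,0,0]]}}

```text
t: 30.12
ee_pos: [458.2, 190.5, -23.0]
orientation: [-1.18, 1.253, -1.253]
ft_force: [0.5, 0.7, 0.6]
width: 87.6
```

```bash
python3 -c "
from plan import *; from snap import *
meas();r=snap('15',['side'])
crop('s',r['side'],170,130,250,210,8,'c16')
"
```

```text
t 30.12 tcp [458.2, 190.5, -23.0] yaw -0.0602 tilt [-0.0, 0.0, -1.0] F [0.5, 0.7, 0.6] w 87.6
```

View pics/c16.png

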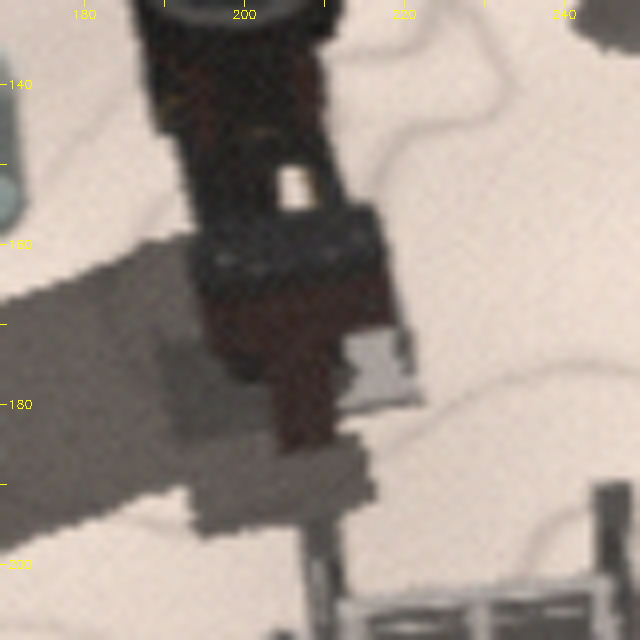

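Aligned with the lid; close on the bar.

{"method": "carry_out", "body": {"delta_pos": [[0,0,0],[0,0,0],[0,0,0],[0,0,0],[0,0,0],[0,0,0],[0,0,0],[0,0,0],[0,0,0],[0,0,0],[0,0,0],[0,0,0]], "rotation": [[0,0,0],[0,0,0],[0,0,0],[0,0,0],[0,0,0],[0,0,0],[0,0,0],[0,0,0],[0,0,0],[0,0,0],[0,0,0],[0,0,0]], "hand": 255}}

```text
t: 31.17
ee_pos: [458.2, 190.5, -23.0]
orientation: [-1.18, 1.253, -1.253]
ft_force: [0.6, -0.2, -0.3]
width: 12.2
```

{"method": "carry_out", "body": {"delta_pos": [[0,0,0],[0,0,0],[0,-0.5,0],[0,-1,0],[0,-1,0]], "rotation": [[0,0,0],[0,0,0],[0,0,0],[0,0,0],[0,0,0]]}}

```text
t: 31.58
ee_pos: [458.8, 190.7, -12.1]
orientation: [-1.179, 1.253, -1.254]
ft_force: [-0.1, -0.4, -1.3]
width: 11.9
```

```bash
python3 -c "
from plan import *
applied([0,-1,0]);meas()
plan([(458,190.5,105,-.06,4),(482.6,-5.2,105,-.18,6)])
"
```

```text
cmd [458.0, 190.5, -13.0] -0.06
t 31.58 tcp [458.8, 190.7, -12.1] yaw -0.0602 tilt [0.001, 0.0, -1.0] F [-0.1, -0.4, -1.3] w 11.9
{"delta_pos":[[0.0, -2.95, 0.0], [0.0, -5.9, 0.0], [0.0, -8.85, 0.0], [0.0, -11.8, 0.0], [3.24, -11.8, 0.6], [6.47, -11.8, 1.21], [9.7, -11.8, 1.81], [12.93, -11.8, 2.42], [16.16, -11.8, 3.02], [19.39, -11.8, 3.63]],"rotation":[[0, 0.0, 0], [0, 0.0, 0], [0, 0.0, 0], [0, 0.0, 0], [0, 0.02, 0], [0, 0.04, 0], [0, 0.06, 0], [0, 0.08, 0], [0, 0.1, 0], [0, 0.12, 0]]}
-> [482.65, -5.19, 104.98] -0.18
```

{"method": "carry_out", "body": {"delta_pos": [[0.0,-2.95,0.0],[0.0,-5.9,0.0],[0.0,-8.85,0.0],[0.0,-11.8,0.0],[3.24,-11.8,0.6],[6.47,-11.8,1.21],[9.7,-11.8,1.81],[12.93,-11.8,2.42],[16.16,-11.8,3.02],[19.39,-11.8,3.63]], "rotation": [[0,0,0],[0,0,0],[0,0,0],[0,0,0],[0,0.02,0],[0,0.04,0],[0,0.06,0],[0,0.08,0],[0,0.1,0],[0,0.12,0]]}}

```text
t: 32.42
ee_pos: [482.7, -6.8, 105.3]
orientation: [-1.118, 1.341, -1.341]
ft_force: [-0.1, -0.4, -0.9]
width: 11.8
```

{"method": "carry_out", "body": {"delta_pos": [[0,0,0],[0,0,0],[0,0,0],[0,0,0],[0,0,0],[0,0,0]], "rotation": [[0,0,0],[0,0,0],[0,0,0],[0,0,0],[0,0,0],[0,0,0]]}}

```text
t: 32.92
ee_pos: [482.6, -4.3, 105.0]
orientation: [-1.12, 1.34, -1.339]
ft_force: [0.3, 1.1, -1.9]
width: 11.9
```

```bash
python3 -c "
from plan import *; from snap import *
meas();r=snap('16',['side'])
overlay('side',r['side'],[((482.6,-5.2,128,-.18),WL,(0,0,255)),((482.6,-5.2,6,-.18),WT,(0,255,0))],190,150,270,235,9,'ov17')
crop('s',r['side'],190,150,270,235,9,'c17')
"
```

```text
t 32.92 tcp [482.6, -4.3, 105.0] yaw -0.1784 tilt [-0.0, 0.0, -1.0] F [0.3, 1.1, -1.9] w 11.9
```

View pics/ov17.png

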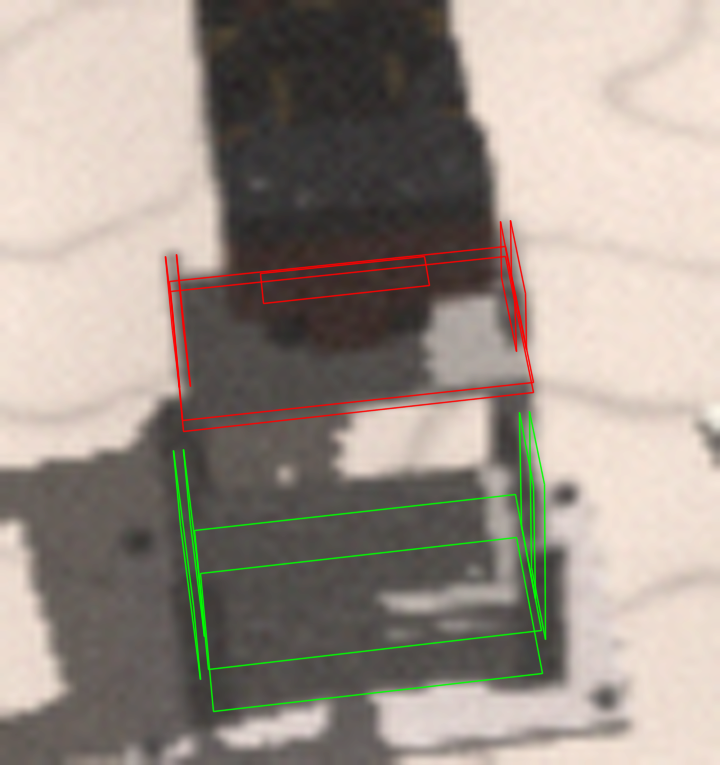

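View pics/c17.png

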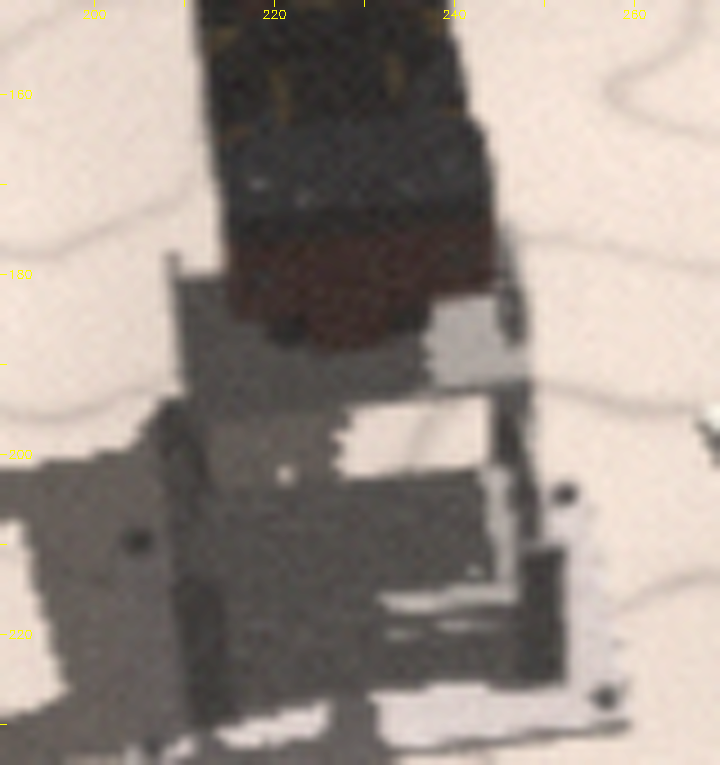

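{"method": "carry_out", "body": {"delta_pos": [[0,1,0],[0,2,0],[0,3,0],[0,4,0],[0,4.5,0],[0,4.8,0],[0,4.8,0],[0,4.8,0],[0,4.8,0]], "rotation": [[0,0,0],[0,0,0],[0,0,0],[0,0,0],[0,0,0],[0,0,0],[0,0,0],[0,0,0],[0,0,0]]}}

```text
t: 33.72
ee_pos: [483.1, -5.3, 57.2]
orientation: [-1.118, 1.34, -1.341]
ft_force: [-0.1, 0.8, -0.6]
width: 12.0
```

```bash
python3 -c "
from plan import *; from snap import *
applied([0,4.8,0]);meas();r=snap('17',['side'])
crop('s',r['side'],198,175,263,235,11,'c18')
overlay('side',r['side'],[((482.6,-5.2,80,-.18),WL,(0,0,255)),((482.6,-5.2,6,-.18),WT,(0,255,0))],198,175,263,235,11,'ov18')
"
```

```text
cmd [482.6, -5.2, 57.0] -0.18
t 33.72 tcp [483.1, -5.3, 57.2] yaw -0.1803 tilt [0.001, -0.0, -1.0] F [-0.1, 0.8, -0.6] w 12.0
```

View pics/c18.png

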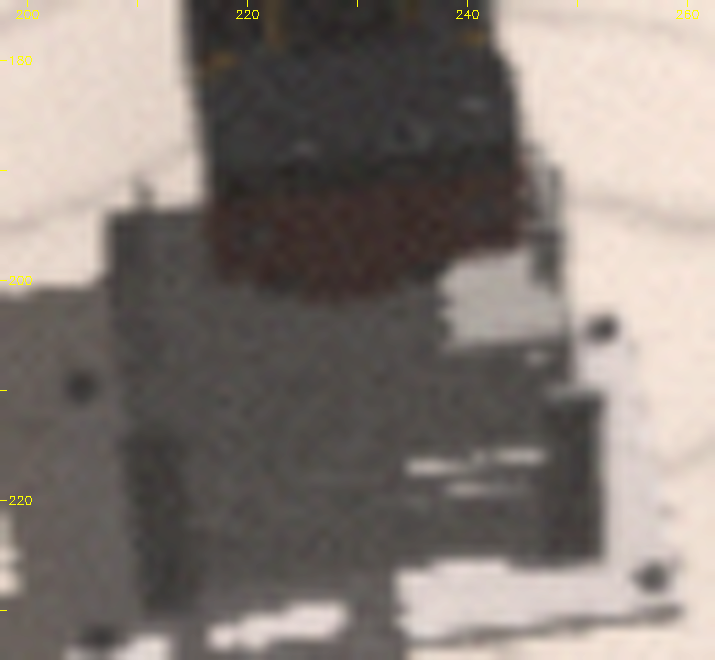

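View pics/ov18.png

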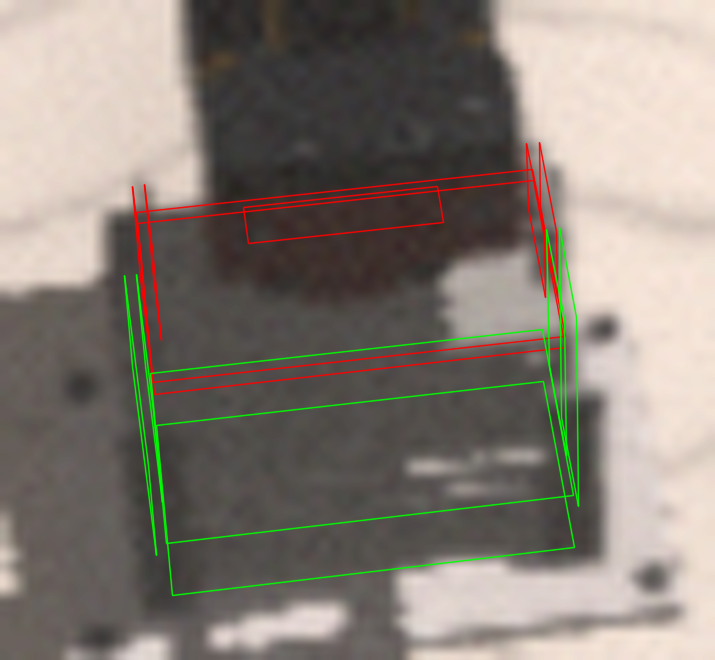

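{"method": "carry_out", "body": {"delta_pos": [[0,0.2,0],[0,0.4,0],[0,0.6,0],[0,0.8,0],[0,0.8,0]], "rotation": [[0,0,0],[0,0,0],[0,0,0],[0,0,0],[0,0,0]]}}

```text
t: 34.18
ee_pos: [482.5, -5.2, 48.6]
orientation: [-1.119, 1.341, -1.34]
ft_force: [-0.2, 0.4, -0.1]
width: 12.0
```

{"method": "carry_out", "body": {"delta_pos": [[0,0.3,0],[0,0.6,0],[0,0.9,0],[0,1.2,0],[0,1.2,0]], "rotation": [[0,0,0],[0,0,0],[0,0,0],[0,0,0],[0,0,0]]}}

```text
t: 34.6
ee_pos: [482.3, -5.2, 36.3]
orientation: [-1.119, 1.342, -1.34]
ft_force: [-0.2, 0.3, -1.0]
width: 12.0
```

{"method": "carry_out", "body": {"delta_pos": [[0,0.4,0],[0,0.8,0],[0,1.2,0],[0,1.5,0],[0,1.5,0]], "rotation": [[0,0,0],[0,0,0],[0,0,0],[0,0,0],[0,0,0]]}}

```text
t: 35.02
ee_pos: [482.3, -5.2, 21.3]
orientation: [-1.119, 1.342, -1.34]
ft_force: [0.9, -0.0, -1.6]
width: 11.8
```

{"method": "carry_out", "body": {"delta_pos": [[0,0.2,0],[0,0.3,0],[0,0.35,0],[0,0.35,0]], "rotation": [[0,0,0],[0,0,0],[0,0,0],[0,0,0]]}}

```text
t: 35.35
ee_pos: [482.8, -5.2, 18.9]
orientation: [-1.118, 1.341, -1.341]
ft_force: [-1.6, 0.8, 4.9]
width: 11.8
```

{"method": "carry_out", "body": {"delta_pos": [[0,-0.05,0],[0,-0.05,0],[0,-0.05,0],[0,-0.05,0],[0,-0.05,0],[0,-0.05,0],[0,-0.05,0],[0,-0.05,0]], "rotation": [[0,0,0],[0,0,0],[0,0,0],[0,0,0],[0,0,0],[0,0,0],[0,0,0],[0,0,0]], "hand": 0}}

```text
t: 36.02
ee_pos: [482.8, -5.2, 18.9]
orientation: [-1.119, 1.341, -1.341]
ft_force: [-0.6, 0.6, -0.4]
width: 61.5
```

```bash
python3 -c "
from plan import *
applied([0,3.8,0]);meas()
plan([(482.6,-5.2,60,-.18,3),(482.6,-5.2,150,-.18,3),(480,120,160,-.18,5)])
"
```

```text
cmd [482.6, -5.2, 19.0] -0.18
t 36.02 tcp [482.8, -5.2, 18.9] yaw -0.1802 tilt [-0.0, 0.0, -1.0] F [-0.6, 0.6, -0.4] w 61.5
{"delta_pos":[[0.0, -1.37, 0.0], [0.0, -2.74, 0.0], [0.0, -4.1, 0.0], [0.0, -7.1, 0.0], [0.0, -10.1, 0.0], [0.0, -13.1, 0.0], [-2.45, -13.3, -0.5], [-4.91, -13.5, -1.0], [-7.36, -13.7, -1.5], [-9.82, -13.9, -2.0], [-12.27, -14.1, -2.5]],"rotation":[[0, 0.0, 0], [0, 0.0, 0], [0, 0.0, 0], [0, 0.0, 0], [0, 0.0, 0], [0, 0.0, 0], [0, 0.0, 0], [0, 0.0, 0], [0, 0.0, 0], [0, 0.0, 0], [0, 0.0, 0]]}
-> [480.02, 120.0, 159.98] -0.18
```

{"method": "carry_out", "body": {"delta_pos": [[0.0,-1.37,0.0],[0.0,-2.74,0.0],[0.0,-4.1,0.0],[0.0,-7.1,0.0],[0.0,-10.1,0.0],[0.0,-13.1,0.0],[-2.45,-13.3,-0.5],[-4.91,-13.5,-1.0],[-7.36,-13.7,-1.5],[-9.82,-13.9,-2.0],[-12.27,-14.1,-2.5]], "rotation": [[0,0,0],[0,0,0],[0,0,0],[0,0,0],[0,0,0],[0,0,0],[0,0,0],[0,0,0],[0,0,0],[0,0,0],[0,0,0]]}}

```text
t: 36.93
ee_pos: [479.9, 121.0, 160.2]
orientation: [-1.118, 1.341, -1.341]
ft_force: [0.3, -0.7, -0.4]
width: 87.7
```

```bash
python3 -c "
from plan import *; from snap import *
meas(); print(ctrl.get_obs()['qpos'].round(3))
r=snap('18')
overlay('side',r['side'],[((482.6,-5.2,6,-.18),WT,(0,255,0)),((482.6,-5.2,42,-.18),WL,(0,0,255))],190,170,270,245,9,'ov19')
crop('s',r['side'],190,170,270,245,9,'c19')
crop('s',r['side'],260,150,330,245,8,'c20')
crop('t',r['top'],230,145,300,190,10,'c21')
"
```

```text
t 36.93 tcp [479.9, 121.0, 160.2] yaw -0.1805 tilt [0.0, 0.0, -1.0] F [0.3, -0.7, -0.4] w 87.7
[0.223 0.277 1.939 0.    0.925 1.974]
```

View pics/ov19.png

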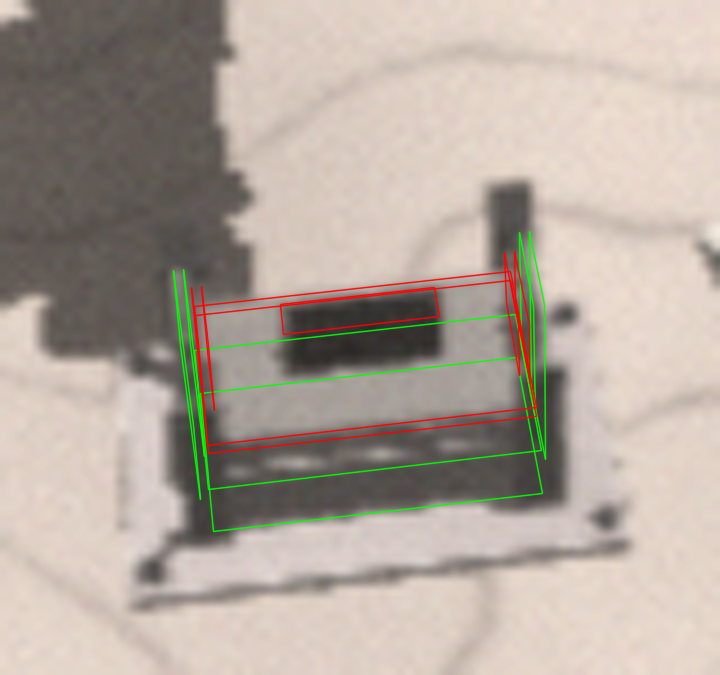

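View pics/c20.png

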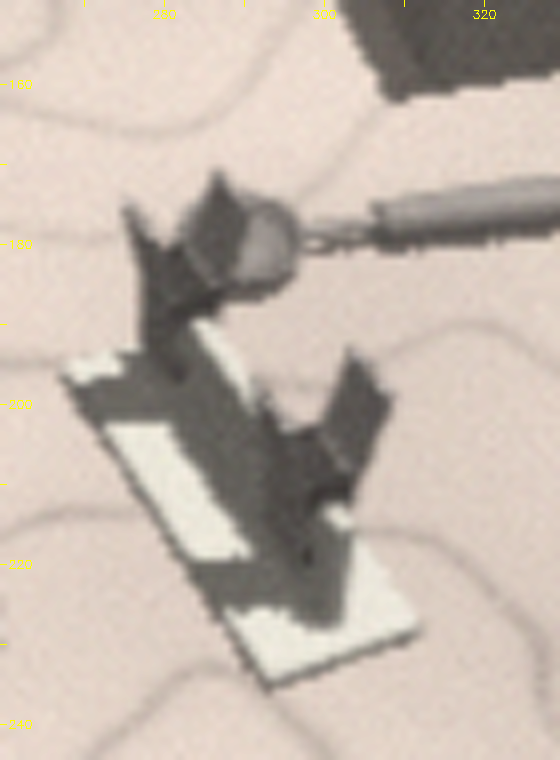

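View pics/c21.png

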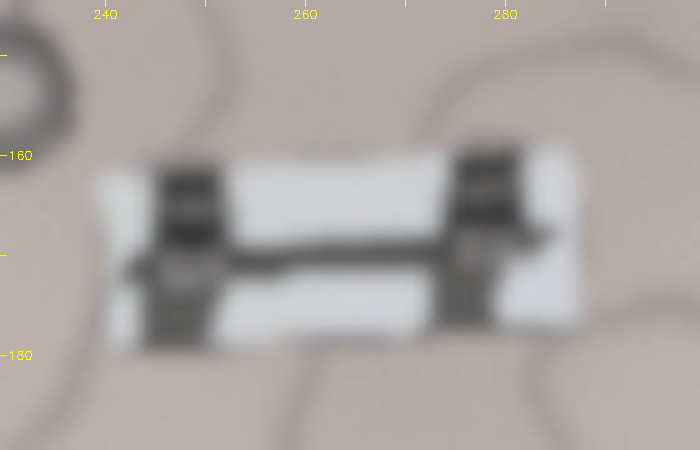

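```bash
python3 -c "
from h import *
im=cv2.imread('pics/side18raw.png')[:,:,::-1]; t=cv2.imread('pics/top18raw.png')[:,:,::-1]
crop('s',im,270,165,318,225,13,'c22')
p,r=fit([('side',(293,235.5),rect(60,160,0)[0]),('side',(311.8,228.5),rect(60,160,0)[1]),('side',(267.3,196),rect(60,160,8)[3]),('top',(240.5,161.8),rect(60,160,8)[2]),('top',(286.8,159.5),rect(60,160,8)[1]),('top',(287.6,177),rect(60,160,8)[0]),('top',(240.5,179.5),rect(60,160,8)[3])],[647,-31,.08])
print(p,r.round(1).tolist())
# candidate overlay
ST=box(rect(60,160,0))+box(rect(60,160,8))+box(rect(7,140,60))+box(rect(7,140,8))
overlay('side',im,[((647.5,-30.8,0,.085),ST,(0,0,255))],260,165,320,245,9,'ov20')
"
```

```text
[ 6.47792813e+02 -3.10704201e+01  8.09232488e-02] [[-0.2, 0.6], [0.5, 0.5], [0.1, -1.3], [-1.3, 0.2], [0.2, -0.3], [0.6, 0.0], [-0.3, 0.3]]
```

View pics/c22.png

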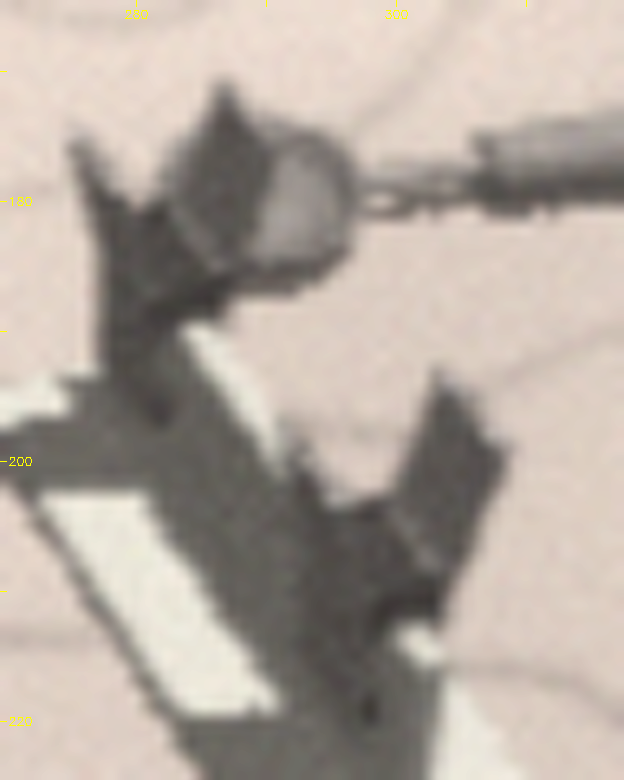

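View pics/ov20.png

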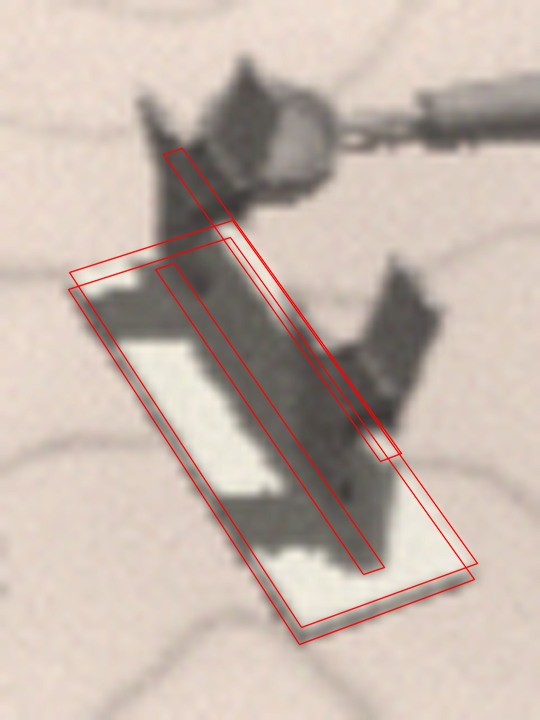

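```bash
python3 -c "
from h import *
a=.085
def ft(c):
    f=lambda p:np.concatenate([(proj('side',T((p[0],p[1],p[2],a),m))[0]-uv) for uv,m in c])
    r=least_squares(f,[648,-30,70]);print(r.x.round(1),f(r.x).round(1).tolist());return r.x
A=ft([((303.2,193.3),(20,12,41)),((308.3,199.6),(20,-12,41)),((292.3,197),(-20,12,41))])
B=ft([((286.8,171),(20,12,41)),((290.2,176),(20,-12,41)),((275.3,175),(-20,12,41))])
ti=cv2.imread('pics/top18raw.png')[:,:,::-1]; im=cv2.imread('pics/side18raw.png')[:,:,::-1]
H=box([(20,12,41),(20,-12,41),(3,-12,0),(3,12,0)])+box([(-20,12,41),(-20,-12,41),(-3,-12,0),(-3,12,0)])+box([(5,12,-34),(5,-12,-34),(3,-12,0),(3,12,0)])+box([(-5,12,-34),(-5,-12,-34),(-3,-12,0),(-3,12,0)])
it=[((*A,a),H,(0,0,255)),((*B,a),H,(0,255,0))]
overlay('side',im,it,270,165,318,225,12,'ov21'); overlay('top',ti,it,230,145,300,190,10,'ov22')
"
```

```text
[699.    6.5 -38.3] [0.7, 0.2, -0.4, -0.7, -0.3, 0.5]
[684.6 105.6 -29.3] [-0.1, 0.2, 0.1, 0.0, -0.0, -0.2]
```

View pics/ov21.png

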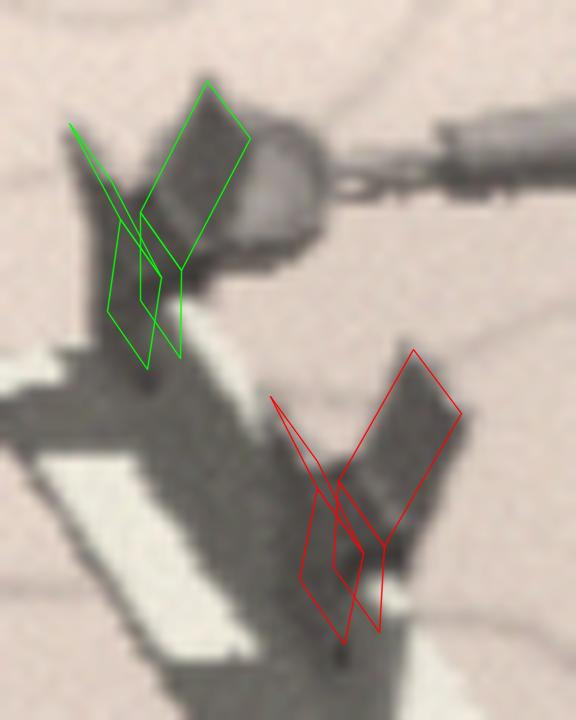

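View pics/ov22.png

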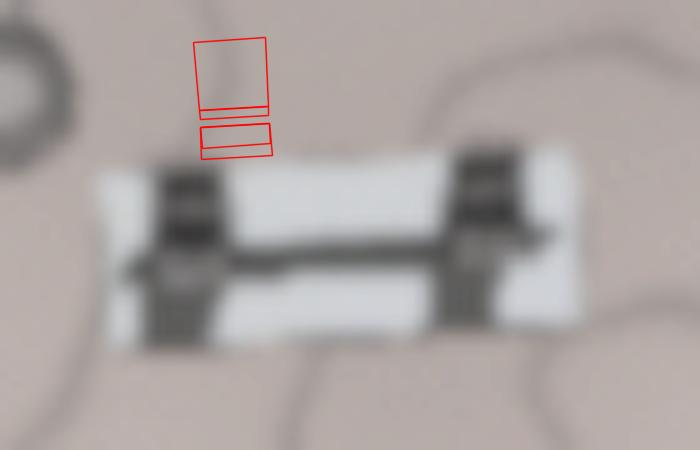

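```bash
python3 -c "
from h import *
a=.083
def ft(c,s0):
    f=lambda p:np.concatenate([(proj(v,T((648.2-np.sin(a)*p[0],-30.7+np.cos(a)*p[0],p[1],a),m))[0]-uv)[:k] for v,uv,m,k in c])
    r=least_squares(f,[s0,65]);p=r.x;print(p.round(1),f(p).round(1).tolist());return [648.2-np.sin(a)*p[0],-30.7+np.cos(a)*p[0],p[1],a]
A=ft([('side',(303.2,193.3),(20,12,41),2),('side',(308.3,199.6),(20,-12,41),2),('side',(292.3,197),(-20,12,41),2),('top',(275.3,164),(14,12,25),1),('top',(281.5,164),(14,-12,25),1)],-50)
B=ft([('side',(286.8,171),(20,12,41),2),('side',(290.2,176),(20,-12,41),2),('side',(275.3,175),(-20,12,41),2),('top',(245.3,164),(14,12,25),1),('top',(251.7,164),(14,-12,25),1)],50)
print(np.round(A,1),np.round(B,1))
ti=cv2.imread('pics/top18raw.png')[:,:,::-1]; im=cv2.imread('pics/side18raw.png')[:,:,::-1]
H=box([(20,12,41),(20,-12,41),(3,-12,0),(3,12,0)])+box([(-20,12,41),(-20,-12,41),(-3,-12,0),(-3,12,0)])+box([(5,12,-34),(5,-12,-34),(3,-12,0),(3,12,0)])+box([(-5,12,-34),(-5,-12,-34),(-3,-12,0),(-3,12,0)])
it=[(A,H,(0,0,255)),(B,H,(0,255,0))]
overlay('side',im,it,270,165,318,225,12,'ov21'); overlay('top',ti,it,230,145,300,190,10,'ov22')
"
```

```text
[-46.3  59.3] [1.4, -0.1, 0.9, -0.3, -1.3, 0.6, -1.0, 0.3]
[49.3 58.2] [0.7, -0.0, 1.4, 0.3, -0.8, -0.1, -1.0, 0.1]
[ 6.52e+02 -7.68e+01  5.93e+01  1.00e-01] [6.441e+02 1.840e+01 5.820e+01 1.000e-01]
```

View pics/ov21.png

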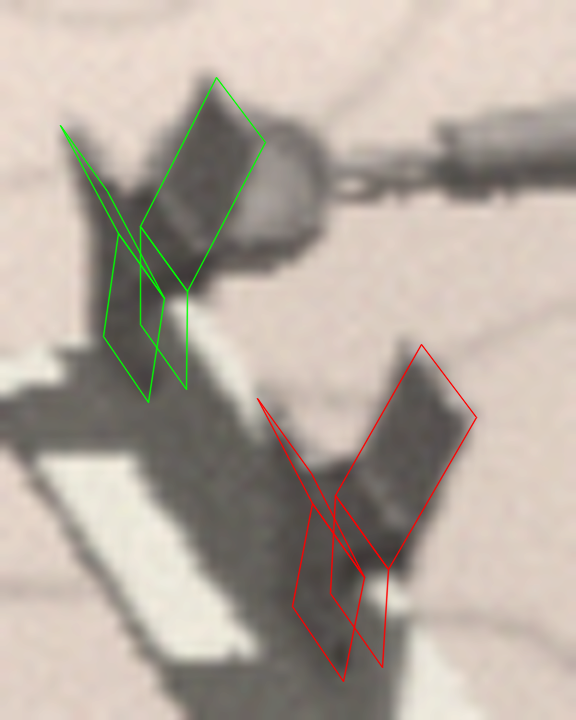

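View pics/ov22.png

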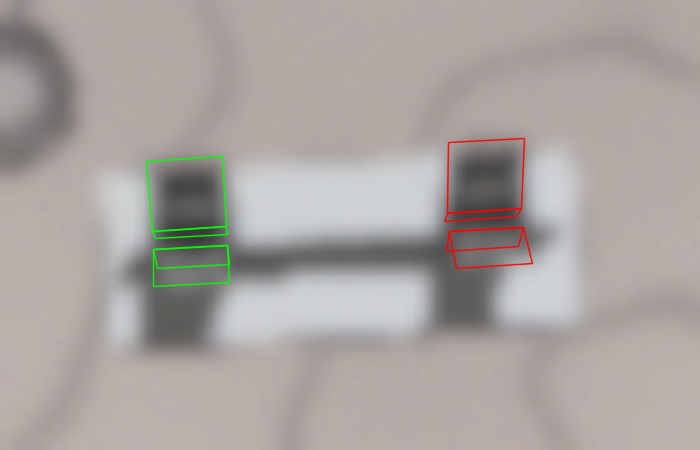

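```bash
python3 -c "
from h import *
a=.083
for w in (20,18,17):
  for hp in (60,64,68):
    def ft(c,s0):
        f=lambda p:np.concatenate([(proj(v,T((648.2-np.sin(a)*p[0]+p[1],-30.7+np.cos(a)*p[0],hp,a),m))[0]-uv)[:k] for v,uv,m,k in c])
        r=least_squares(f,[s0,0]);p=r.x;print(w,hp,p.round(1),round(r.cost,2),f(p).round(1).tolist())
    ft([('side',(303.2,193.3),(w,12,41),2),('side',(308.3,199.6),(w,-12,41),2),('side',(292.3,197),(-w,12,41),2),('top',(275.3,164),(14,12,25),1),('top',(281.5,164),(14,-12,25),1)],-50)
    ft([('side',(286.8,171),(w,12,41),2),('side',(290.2,176),(w,-12,41),2),('side',(275.3,175),(-w,12,41),2),('top',(245.3,164),(14,12,25),1),('top',(251.7,164),(14,-12,25),1)],50)
"
```

```text
20 60 [-46.8  -1.1] 2.89 [1.1, -0.1, 0.6, -0.3, -1.6, 0.7, -0.9, 0.5]
20 60 [48. -2.] 1.61 [0.3, -0.1, 1.0, 0.3, -1.2, -0.2, -0.6, 0.5]
20 64 [-48.7  -2.8] 3.32 [1.0, -0.5, 0.6, -0.7, -1.8, 0.3, -0.2, 1.1]
20 64 [46.  -3.6] 2.38 [0.2, -0.6, 0.9, -0.2, -1.4, -0.6, -0.0, 1.1]
20 68 [-50.6  -4.6] 5.18 [0.9, -1.0, 0.5, -1.1, -2.0, -0.2, 0.4, 1.8]
20 68 [43.9 -5.3] 4.66 [0.1, -1.1, 0.8, -0.6, -1.5, -1.1, 0.6, 1.8]
18 60 [-46.8  -0.5] 1.05 [0.6, 0.1, 0.2, -0.1, -0.7, 0.4, -0.9, 0.5]
18 60 [48.  -1.3] 0.71 [-0.2, 0.0, 0.5, 0.4, -0.3, -0.4, -0.6, 0.5]
18 64 [-48.7  -2.2] 1.37 [0.5, -0.4, 0.1, -0.5, -0.9, -0.0, -0.2, 1.1]
18 64 [46. -3.] 1.4 [-0.3, -0.4, 0.4, -0.0, -0.5, -0.9, -0.0, 1.1]
18 68 [-50.6  -4. ] 3.13 [0.4, -0.8, 0.0, -0.9, -1.0, -0.5, 0.4, 1.8]
18 68 [43.9 -4.6] 3.59 [-0.4, -0.9, 0.3, -0.5, -0.7, -1.4, 0.6, 1.8]
17 60 [-46.8  -0.2] 0.64 [0.4, 0.2, -0.0, -0.0, -0.3, 0.3, -0.9, 0.5]
17 60 [48. -1.] 0.72 [-0.4, 0.1, 0.3, 0.5, 0.1, -0.5, -0.6, 0.5]
17 64 [-48.7  -1.9] 0.93 [0.3, -0.3, -0.1, -0.4, -0.4, -0.2, -0.2, 1.1]
17 64 [46.  -2.7] 1.37 [-0.5, -0.4, 0.2, 0.0, -0.1, -1.0, -0.0, 1.1]
17 68 [-50.6  -3.7] 2.65 [0.2, -0.7, -0.2, -0.9, -0.6, -0.6, 0.4, 1.8]
17 68 [43.9 -4.3] 3.53 [-0.6, -0.9, 0.1, -0.4, -0.2, -1.5, 0.6, 1.8]
```

```bash
python3 -c "
from plan import *
plan([(540,100,150,.9,10)])
plan([(642.5,16.2,130,1.654,7),(642.5,16.2,90,1.654,3)])
"
```

```text
{"delta_pos":[[0.09, 0.1, 0.63], [0.18, 0.2, 1.25], [0.27, 0.3, 1.88], [0.36, 0.4, 2.5], [0.45, 0.5, 3.13], [0.54, 0.6, 3.76], [0.63, 0.7, 4.38], [0.72, 0.8, 5.01], [0.8, 0.9, 5.63], [0.89, 1.0, 6.26]],"rotation":[[0, -0.108, 0], [0, -0.216, 0], [0, -0.324, 0], [0, -0.432, 0], [0, -0.54, 0], [0, -0.648, 0], [0, -0.756, 0], [0, -0.864, 0], [0, -0.972, 0], [0, -1.08, 0]]}
-> [540.02, 100.04, 149.98] 0.9
{"delta_pos":[[1.89, 0.29, -0.03], [3.78, 0.57, -0.06], [5.67, 0.86, -0.08], [7.57, 1.14, -0.11], [9.46, 1.43, -0.14], [11.35, 1.71, -0.17], [13.24, 2.0, -0.2], [13.24, 3.33, -0.2], [13.24, 4.66, -0.2], [13.24, 6.0, -0.2]],"rotation":[[0, -0.108, 0], [0, -0.215, 0], [0, -0.323, 0], [0, -0.431, 0], [0, -0.539, 0], [0, -0.646, 0], [0, -0.754, 0], [0, -0.754, 0], [0, -0.754, 0], [0, -0.754, 0]]}
-> [642.49, 16.17, 89.98] 1.654
```

{"method": "carry_out", "body": {"delta_pos": [[0.09,0.1,0.63],[0.18,0.2,1.25],[0.27,0.3,1.88],[0.36,0.4,2.5],[0.45,0.5,3.13],[0.54,0.6,3.76],[0.63,0.7,4.38],[0.72,0.8,5.01],[0.8,0.9,5.63],[0.89,1.0,6.26],[0.89,1.0,6.26]], "rotation": [[0,-0.108,0],[0,-0.216,0],[0,-0.324,0],[0,-0.432,0],[0,-0.54,0],[0,-0.648,0],[0,-0.756,0],[0,-0.864,0],[0,-0.972,0],[0,-1.08,0],[0,-1.08,0]]}}

```text
t: 37.95
ee_pos: [540.8, 98.8, 149.7]
orientation: [-1.507, 0.523, -0.523]
ft_force: [-0.2, -0.4, -0.0]
width: 87.8
```

{"method": "carry_out", "body": {"delta_pos": [[1.89,0.29,-0.03],[3.78,0.57,-0.06],[5.67,0.86,-0.08],[7.57,1.14,-0.11],[9.46,1.43,-0.14],[11.35,1.71,-0.17],[13.24,2.0,-0.2],[13.24,3.33,-0.2],[13.24,4.66,-0.2],[13.24,6.0,-0.2],[13.24,6.0,-0.2]], "rotation": [[0,-0.108,0],[0,-0.215,0],[0,-0.323,0],[0,-0.431,0],[0,-0.539,0],[0,-0.646,0],[0,-0.754,0],[0,-0.754,0],[0,-0.754,0],[0,-0.754,0],[0,-0.754,0]]}}

```text
t: 38.87
ee_pos: [638.9, 16.5, 86.0]
orientation: [-1.57, -0.058, 0.069]
ft_force: [-0.9, 0.9, 0.2]
width: 87.7
```

```bash
python3 -c "
from plan import *; from snap import *
meas(); print(ctrl.get_obs()['qpos'].round(3))
r=snap('19')
crop('s',r['side'],235,120,345,230,6,'c23')
crop('t',r['top'],215,140,315,200,7,'c24')
print(proj('side',[[642.5+dx,16.2,z] for dx in(-44,0,44) for z in (120,72)]).round(1).tolist())
"
```

```text
t 38.87 tcp [638.9, 16.5, 86.0] yaw 1.6515 tilt [-0.007, 0.0, -1.0] F [-0.9, 0.9, 0.2] w 87.7
[ 0.007  0.575  1.657  0.     0.917 -0.074]
[[267.9, 174.2], [267.4, 187.0], [283.2, 170.6], [282.2, 183.4], [298.2, 167.1], [296.7, 179.9]]
```

View pics/c23.png

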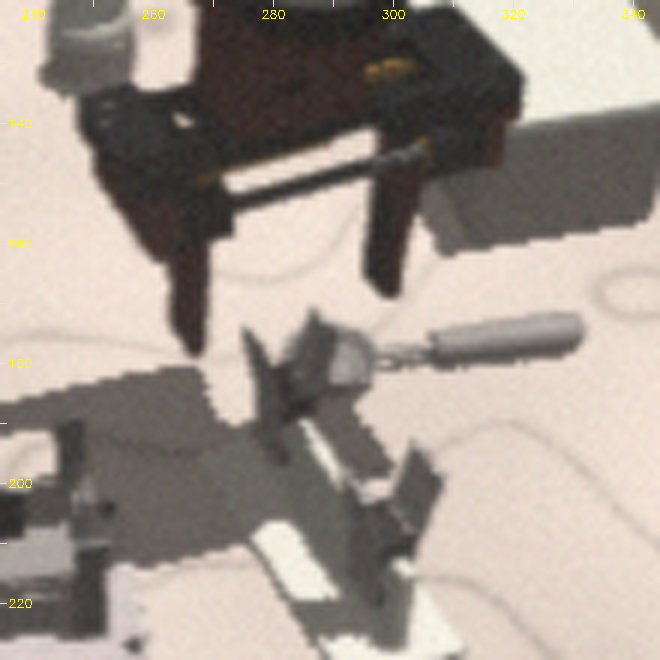

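View pics/c24.png

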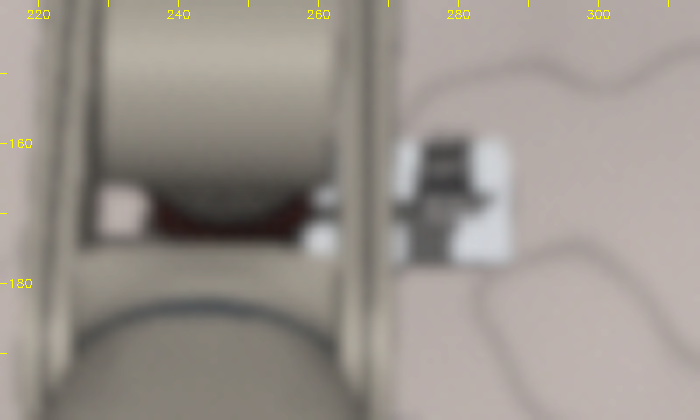

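{"method": "carry_out", "body": {"delta_pos": [[0,0,0],[0,0.8,0],[0,1.6,0],[0,2.4,0],[0,3.2,0],[0,4,0],[0,4.6,0],[0,4.6,0],[0,4.6,0]], "rotation": [[0,0,0],[0,0,0],[0,0,0],[0,0,0],[0,0,0],[0,0,0],[0,0,0],[0,0,0],[0,0,0]]}}

```text
t: 39.72
ee_pos: [642.3, 16.0, 43.3]
orientation: [-1.57, -0.064, 0.066]
ft_force: [0.3, -1.1, 0.7]
width: 87.8
```

```bash
python3 -c "
from plan import *; from snap import *
applied([0,4.6,0]); meas()
r=snap('20',['side'])
crop('s',r['side'],250,140,330,220,9,'c25')
p=(642.5,16.2,74,.083)
F=[]
for s in(-1,1):
    F+=box([(s*44,-10,0),(s*57.5,-10,0),(s*57.5,10,0),(s*44,10,0)])
overlay('side',r['side'],[(p,F,(0,0,255))],250,140,330,220,9,'ov25')
"
```

```text
cmd [642.5, 16.2, 44.0] 1.654
t 39.72 tcp [642.3, 16.0, 43.3] yaw 1.6538 tilt [-0.001, -0.0, -1.0] F [0.3, -1.1, 0.7] w 87.8
```

View pics/ov25.png

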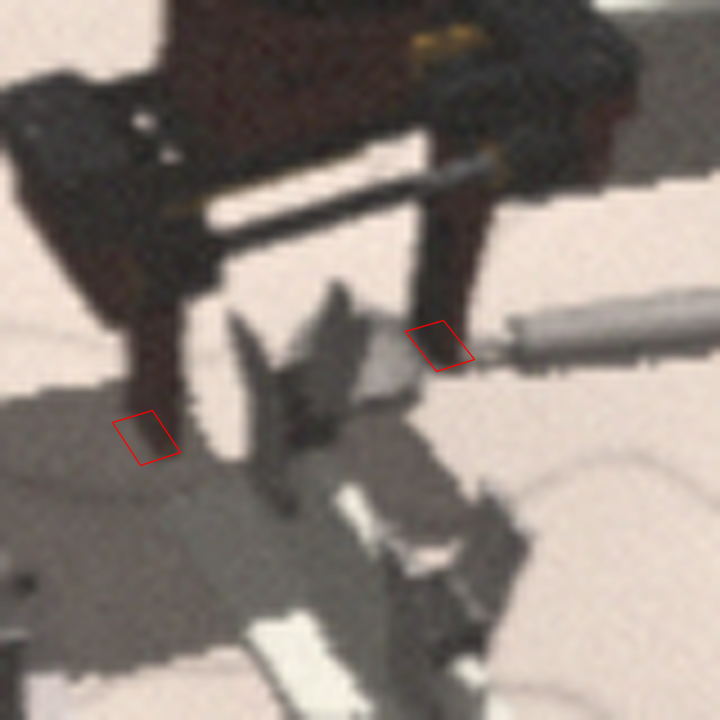

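{"method": "carry_out", "body": {"delta_pos": [[0,0,0],[0,0,0],[0,0,0],[0,0,0],[0,0,0],[0,0,0],[0,0,0],[0,0,0],[0,0,0],[0,0,0],[0,0,0],[0,0,0]], "rotation": [[0,0,0],[0,0,0],[0,0,0],[0,0,0],[0,0,0],[0,0,0],[0,0,0],[0,0,0],[0,0,0],[0,0,0],[0,0,0],[0,0,0]], "hand": 255}}

```text
t: 40.77
ee_pos: [643.8, 16.0, 46.3]
orientation: [-1.57, -0.067, 0.063]
ft_force: [-3.2, 0.5, 15.7]
width: 21.5
```

```bash
python3 -c "
from plan import *; from snap import *
meas()
r=snap('21',['side'])
crop('s',r['side'],250,140,330,220,9,'c26')
"
```

```text
t 40.77 tcp [643.8, 16.0, 46.3] yaw 1.6538 tilt [0.002, -0.0, -1.0] F [-3.2, 0.5, 15.7] w 21.5
```

View pics/c26.png

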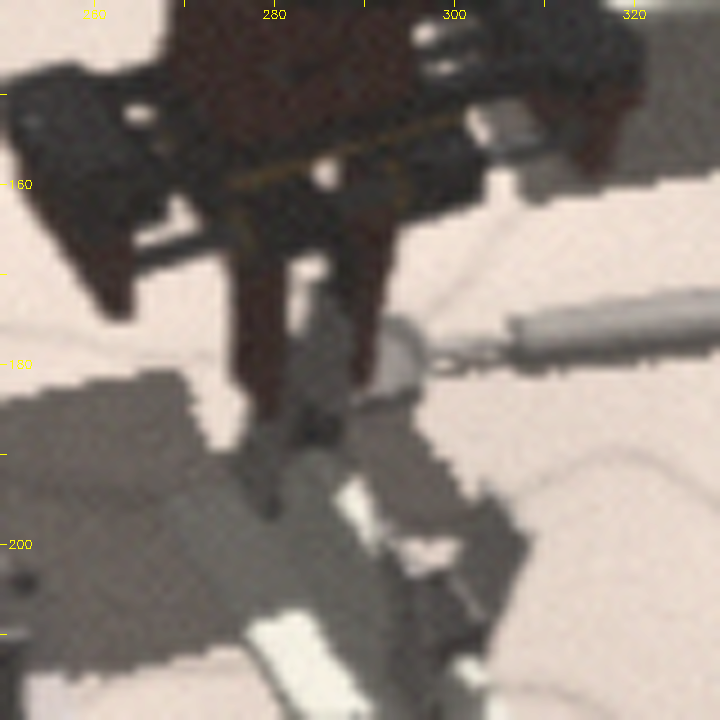

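{"method": "carry_out", "body": {"delta_pos": [[0,-0.25,0],[0,-0.25,0],[0,-0.25,0],[0,-0.25,0]], "rotation": [[0,0,0],[0,0,0],[0,0,0],[0,0,0]]}}

```text
t: 41.15
ee_pos: [642.7, 16.1, 46.5]
orientation: [-1.57, -0.065, 0.065]
ft_force: [0.1, 0.4, 3.7]
width: 21.7
```

{"method": "carry_out", "body": {"delta_pos": [[0,-0.2,0],[0,-0.5,0],[0,-0.8,0],[0,-1,0],[0,-1,0]], "rotation": [[0,0,0],[0,0,0],[0,0,0],[0,0,0],[0,0,0]]}}

```text
t: 41.57
ee_pos: [642.9, 16.1, 57.0]
orientation: [-1.57, -0.066, 0.065]
ft_force: [-0.3, 0.3, -1.2]
width: 21.6
```

```bash
python3 -c "
from plan import *; from snap import *
applied([0,-1.25,0]); meas()
r=snap('22',['side'])
crop('s',r['side'],250,130,330,220,8,'c27')
"
```

```text
cmd [642.5, 16.2, 56.5] 1.654
t 41.57 tcp [642.9, 16.1, 57.0] yaw 1.6538 tilt [0.001, -0.0, -1.0] F [-0.3, 0.3, -1.2] w 21.6
```

View pics/c27.png

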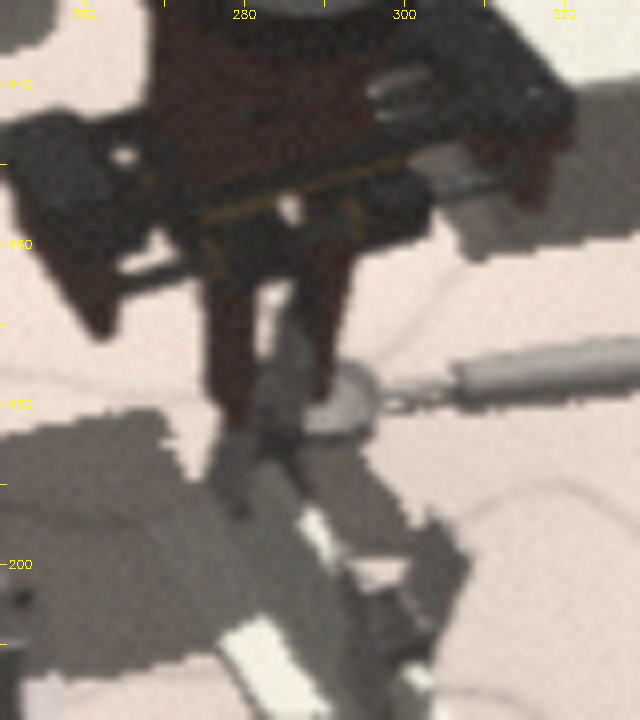

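```bash
python3 -c "
from plan import *
plan([(642.5,16.2,120,1.654,4),(532,-14,120,1.391,6)])
"
```

```text
{"delta_pos":[[0.0, -1.59, 0.0], [0.0, -3.18, 0.0], [0.0, -4.76, 0.0], [0.0, -6.35, 0.0], [-1.88, -6.35, -0.35], [-3.75, -6.35, -0.69], [-5.63, -6.35, -1.04], [-7.51, -6.35, -1.39], [-9.38, -6.35, -1.74], [-11.26, -6.35, -2.09]],"rotation":[[0, 0.0, 0], [0, 0.0, 0], [0, 0.0, 0], [0, 0.0, 0], [0, 0.044, 0], [0, 0.088, 0], [0, 0.131, 0], [0, 0.175, 0], [0, 0.219, 0], [0, 0.263, 0]]}
-> [532.01, -14.02, 119.98] 1.391
```

{"method": "carry_out", "body": {"delta_pos": [[0.0,-1.59,0.0],[0.0,-3.18,0.0],[0.0,-4.76,0.0],[0.0,-6.35,0.0],[-1.88,-6.35,-0.35],[-3.75,-6.35,-0.69],[-5.63,-6.35,-1.04],[-7.51,-6.35,-1.39],[-9.38,-6.35,-1.74],[-11.26,-6.35,-2.09],[-11.26,-6.35,-2.09]], "rotation": [[0,0,0],[0,0,0],[0,0,0],[0,0,0],[0,0.044,0],[0,0.088,0],[0,0.131,0],[0,0.175,0],[0,0.219,0],[0,0.263,0],[0,0.263,0]]}}

```text
t: 42.53
ee_pos: [528.3, -14.6, 119.5]
orientation: [-1.566, 0.146, -0.14]
ft_force: [-0.4, 1.2, -0.7]
width: 21.5
```

{"method": "carry_out", "body": {"delta_pos": [[0,0,0],[0,0,0],[0,0,0],[0,0,0]], "rotation": [[0,0,0],[0,0,0],[0,0,0],[0,0,0]]}}

```text
t: 42.87
ee_pos: [533.2, -13.9, 120.0]
orientation: [-1.566, 0.14, -0.141]
ft_force: [-0.7, -1.0, 0.7]
width: 21.3
```

```bash
python3 -c "
from plan import *; from snap import *
meas()
r=snap('23')
crop('s',r['side'],190,130,290,240,7,'c28')
for hp in (130,134,138,142):
  print(hp,proj('side',T((531.8,-14,hp,-.18),[(-14,-12,-34),(14,-12,-34),(-14,12,-34),(14,12,-34),(0,-12,0),(-10,-12,41),(10,-12,41)])).round(1).tolist())
"
```

```text
t 42.87 tcp [533.2, -13.9, 120.0] yaw 1.3916 tilt [0.001, -0.0, -1.0] F [-0.7, -1.0, 0.7] w 21.3
130 [[243.2, 197.9], [253.9, 196.7], [242.0, 191.4], [252.5, 190.2], [248.4, 188.0], [244.2, 176.5], [252.3, 175.6]]
134 [[243.1, 196.8], [253.9, 195.6], [241.9, 190.3], [252.5, 189.1], [248.4, 186.8], [244.1, 175.3], [252.3, 174.4]]
138 [[243.1, 195.7], [253.9, 194.5], [241.9, 189.2], [252.5, 188.1], [248.3, 185.7], [244.1, 174.1], [252.2, 173.2]]
142 [[243.1, 194.6], [253.9, 193.5], [241.9, 188.1], [252.5, 187.0], [248.3, 184.6], [244.1, 172.8], [252.2, 172.0]]
```

View pics/c28.png

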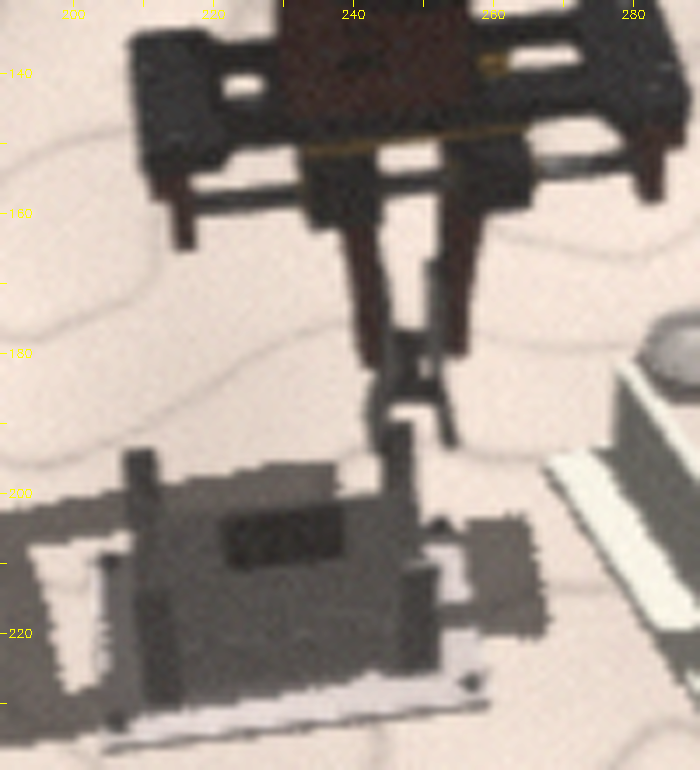

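{"method": "carry_out", "body": {"delta_pos": [[-0.03,0.5,0],[-0.06,1,0],[-0.09,1.5,0],[-0.09,2,0],[-0.09,2.3,0],[-0.09,2.3,0],[-0.09,2.3,0],[-0.09,2.3,0],[-0.09,2.3,0]], "rotation": [[0,0,0],[0,0,0],[0,0,0],[0,0,0],[0,0,0],[0,0,0],[0,0,0],[0,0,0],[0,0,0]]}}

```text
t: 43.72
ee_pos: [531.5, -14.0, 97.2]
orientation: [-1.566, 0.141, -0.142]
ft_force: [1.2, -0.4, 0.5]
width: 21.4
```

```bash
python3 -c "
from plan import *; from snap import *
applied([-.09,2.3,0]);meas()
r=snap('24',['side'])
crop('s',r['side'],225,170,275,225,13,'c29')
overlay('side',r['side'],[((482.6,-5.2,6,-.18),WT,(0,255,0)),((482.6,-5.2,42,-.18),WL,(0,0,255))],225,170,275,225,13,'ov29')
"
```

```text
cmd [531.1, -13.9, 97.0] 1.391
t 43.72 tcp [531.5, -14.0, 97.2] yaw 1.3908 tilt [0.0, -0.0, -1.0] F [1.2, -0.4, 0.5] w 21.4
```

View pics/c29.png

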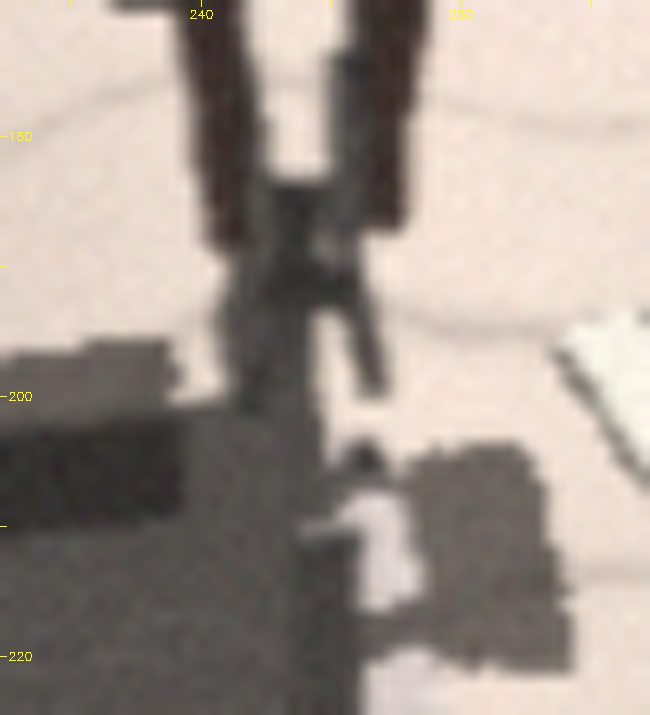

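View pics/ov29.png

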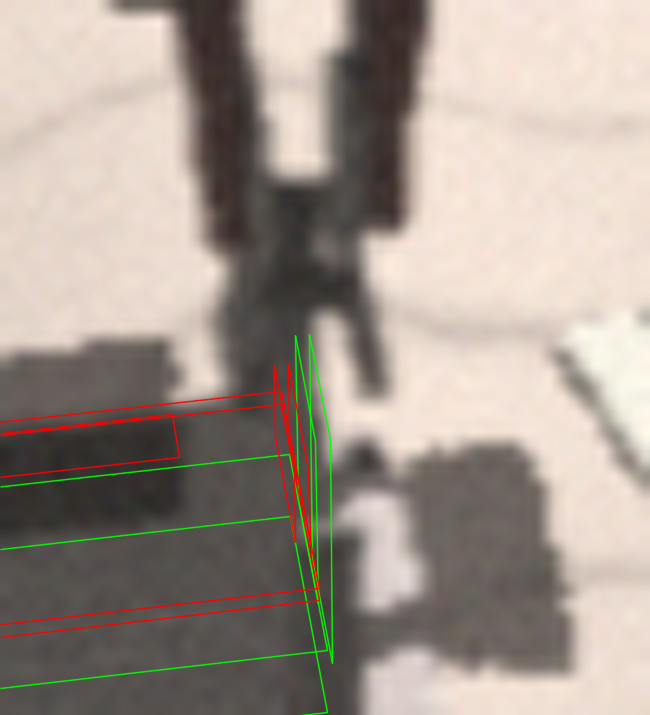

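{"method": "carry_out", "body": {"delta_pos": [[-0.1,0.3,0],[-0.12,0.6,0],[-0.12,0.9,0],[-0.12,1.2,0],[-0.12,1.5,0],[-0.12,1.5,0]], "rotation": [[0,0,0],[0,0,0],[0,0,0],[0,0,0],[0,0,0],[0,0,0]]}}

```text
t: 44.27
ee_pos: [529.6, -13.7, 81.2]
orientation: [-1.566, 0.142, -0.14]
ft_force: [-0.4, -0.1, -1.0]
width: 21.8
```

{"method": "carry_out", "body": {"delta_pos": [[0,0.3,0],[0,0.6,0],[0,0.9,0],[0,1.2,0],[0,1.3,0],[0,1.3,0],[0,1.3,0]], "rotation": [[0,0,0],[0,0,0],[0,0,0],[0,0,0],[0,0,0],[0,0,0],[0,0,0]]}}

```text
t: 44.85
ee_pos: [530.1, -13.7, 68.9]
orientation: [-1.566, 0.141, -0.141]
ft_force: [0.1, 1.0, -0.2]
width: 21.3
```

```bash
python3 -c "
from plan import *; from snap import *
applied([-.12,2.8,0]);meas()
r=snap('25',['side'])
crop('s',r['side'],225,175,275,230,13,'c30')
"
```

```text
cmd [529.9, -13.6, 69.0] 1.391
t 44.85 tcp [530.1, -13.7, 68.9] yaw 1.3908 tilt [-0.0, 0.0, -1.0] F [0.1, 1.0, -0.2] w 21.3
```

View pics/c30.png

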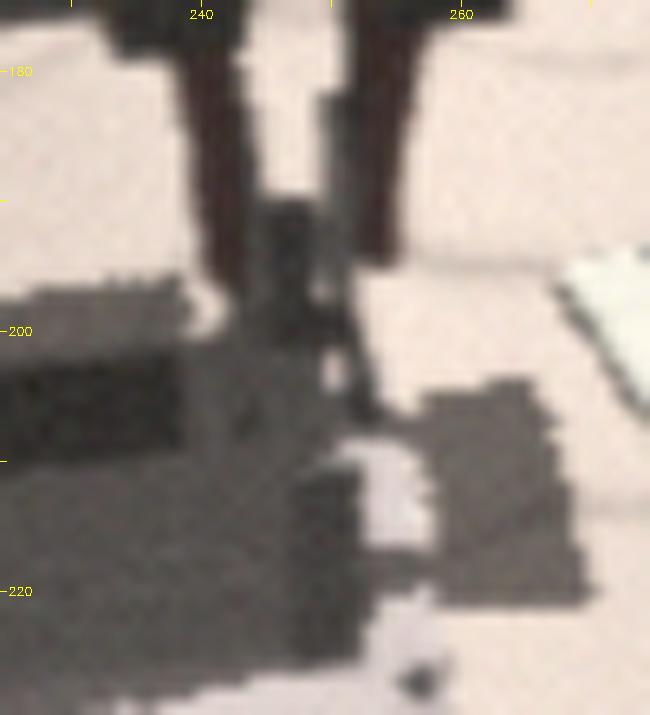

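{"method": "carry_out", "body": {"delta_pos": [[0,0,0],[0,0,0],[0,0,0],[0,0,0],[0,0,0],[0,0,0],[0,0,0],[0,0,0],[0,0,0],[0,0,0]], "rotation": [[0,0,0],[0,0,0],[0,0,0],[0,0,0],[0,0,0],[0,0,0],[0,0,0],[0,0,0],[0,0,0],[0,0,0]], "hand": 70}}

```text
t: 45.73
ee_pos: [530.1, -13.7, 69.0]
orientation: [-1.566, 0.141, -0.141]
ft_force: [0.2, 0.5, -0.5]
width: 63.5
```

```bash
python3 -c "
from plan import *
meas()
plan([(529.9,-13.6,130,1.391,5),(600,-50,135,1.5,4)])
"
```

```text
t 45.73 tcp [530.1, -13.7, 69.0] yaw 1.3908 tilt [-0.0, -0.0, -1.0] F [0.2, 0.5, -0.5] w 63.5
{"delta_pos":[[0.0, -1.22, 0.0], [0.0, -2.44, 0.0], [0.0, -3.66, 0.0], [0.0, -4.88, 0.0], [-0.01, -6.1, 0.0], [1.88, -6.23, -0.58], [3.77, -6.35, -1.16], [5.66, -6.48, -1.74], [7.54, -6.6, -2.32]],"rotation":[[0, 0.0, 0], [0, 0.0, 0], [0, 0.0, 0], [0, 0.0, 0], [0, 0.0, 0], [0, -0.027, 0], [0, -0.054, 0], [0, -0.082, 0], [0, -0.109, 0]]}
-> [599.98, -49.95, 134.98] 1.5
```

{"method": "carry_out", "body": {"delta_pos": [[0.0,-1.22,0.0],[0.0,-2.44,0.0],[0.0,-3.66,0.0],[0.0,-4.88,0.0],[-0.01,-6.1,0.0],[1.88,-6.23,-0.58],[3.77,-6.35,-1.16],[5.66,-6.48,-1.74],[7.54,-6.6,-2.32],[7.54,-6.6,-2.32]], "rotation": [[0,0,0],[0,0,0],[0,0,0],[0,0,0],[0,0,0],[0,-0.027,0],[0,-0.054,0],[0,-0.082,0],[0,-0.109,0],[0,-0.109,0]]}}

```text
t: 46.57
ee_pos: [603.4, -51.4, 135.6]
orientation: [-1.571, 0.053, -0.058]
ft_force: [-0.6, 0.1, 0.7]
width: 63.5
```

```bash
python3 -c "
from plan import *; from snap import *
meas()
r=snap('26')
crop('s',r['side'],190,160,320,240,6,'c31')
crop('t',r['top'],215,140,315,260,5,'c32')
"
```

```text
t 46.57 tcp [603.4, -51.4, 135.6] yaw 1.5 tilt [0.003, -0.001, -1.0] F [-0.6, 0.1, 0.7] w 63.5
```

View pics/c31.png

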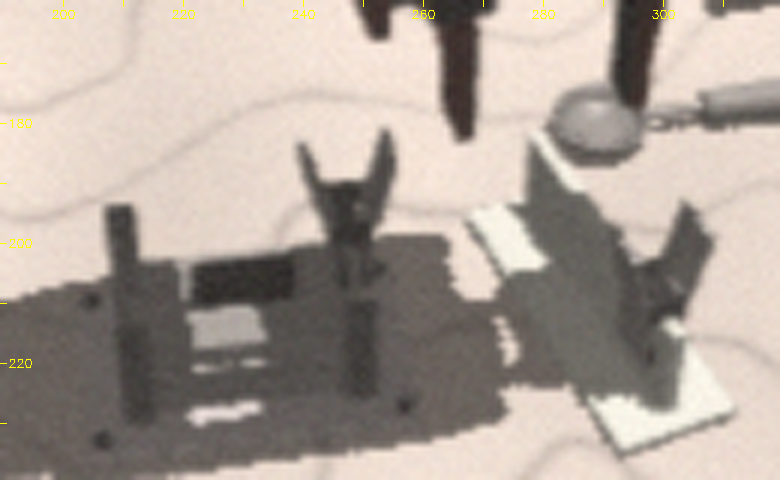

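View pics/c32.png

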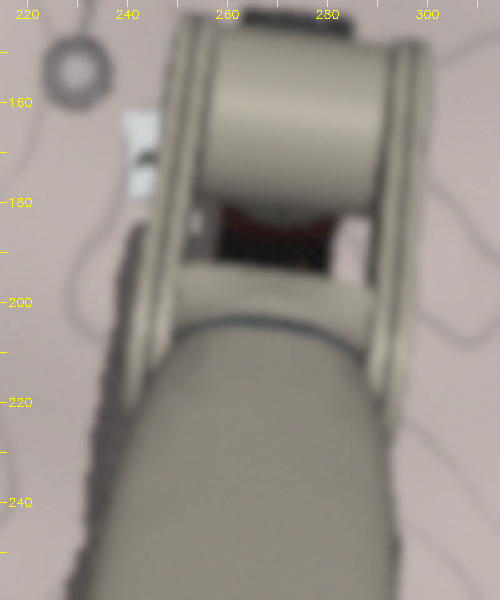

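```bash
python3 -c "
from plan import *
plan([(650,-78.5,95,1.654,5)])
"
```

```text
{"delta_pos":[[1.04, 0.8, -0.5], [2.08, 1.6, -1.0], [3.11, 2.4, -1.5], [4.15, 3.2, -2.0], [5.19, 4.0, -2.49]],"rotation":[[0, -0.031, 0], [0, -0.062, 0], [0, -0.092, 0], [0, -0.123, 0], [0, -0.154, 0]]}
-> [649.99, -78.46, 94.98] 1.654
```

{"method": "carry_out", "body": {"delta_pos": [[1.04,0.8,-0.5],[2.08,1.6,-1.0],[3.11,2.4,-1.5],[4.15,3.2,-2.0],[5.19,4.0,-2.49],[5.19,4.0,-2.49],[5.19,4.0,-2.49],[5.19,4.0,-2.49]], "rotation": [[0,-0.031,0],[0,-0.062,0],[0,-0.092,0],[0,-0.123,0],[0,-0.154,0],[0,-0.154,0],[0,-0.154,0],[0,-0.154,0]], "hand": 0}}

```text
t: 47.33
ee_pos: [648.9, -77.9, 95.1]
orientation: [-1.57, -0.064, 0.065]
ft_force: [-0.7, 0.2, 0.4]
width: 88.0
```

```bash
python3 -c "
from plan import *; from snap import *
meas()
r=snap('27',['side'])
crop('s',r['side'],260,140,340,240,7,'c33')
"
```

```text
t 47.33 tcp [648.9, -77.9, 95.1] yaw 1.6529 tilt [-0.001, 0.0, -1.0] F [-0.7, 0.2, 0.4] w 88.0
```

View pics/c33.png

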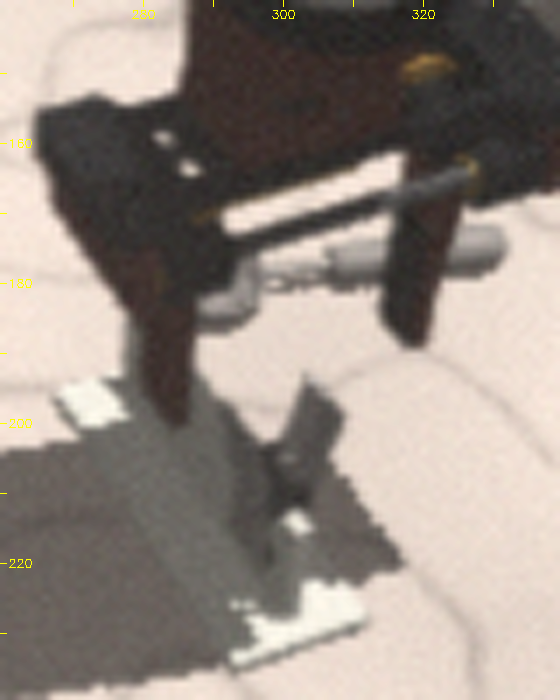

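{"method": "carry_out", "body": {"delta_pos": [[0,0.8,0],[0,1.6,0],[0,2.4,0],[0,3.2,0],[0,4,0],[0,4.8,0],[0,4.8,0],[0,4.8,0]], "rotation": [[0,0,0],[0,0,0],[0,0,0],[0,0,0],[0,0,0],[0,0,0],[0,0,0],[0,0,0]]}}

```text
t: 48.05
ee_pos: [649.6, -78.5, 46.1]
orientation: [-1.57, -0.064, 0.066]
ft_force: [-0.2, 0.5, 0.5]
width: 88.1
```

```bash
python3 -c "
from plan import *; from snap import *
applied([0,4.8,0]);meas()
r=snap('28',['side'])
crop('s',r['side'],260,150,340,240,8,'c34')
"
```

```text
cmd [650.0, -78.5, 47.0] 1.654
t 48.05 tcp [649.6, -78.5, 46.1] yaw 1.6537 tilt [-0.002, 0.0, -1.0] F [-0.2, 0.5, 0.5] w 88.1
```

View pics/c34.png

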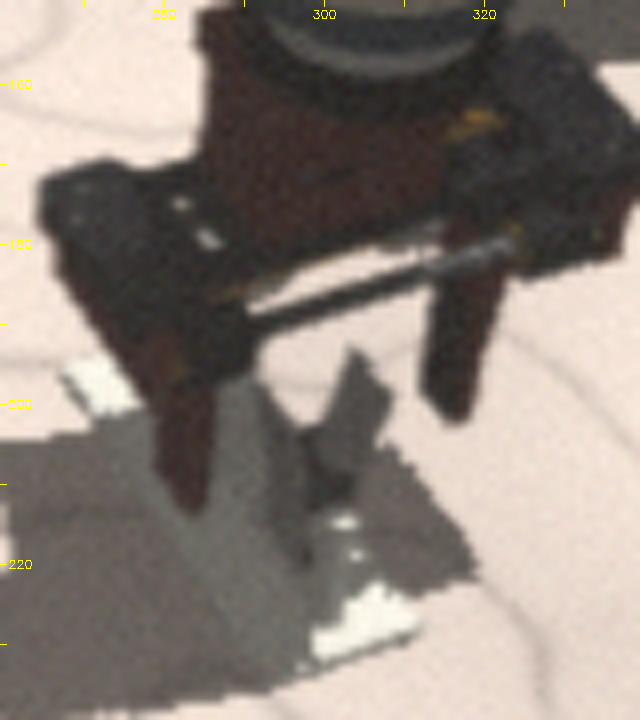

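Similar geometry to the first clip; squeeze.

{"method": "carry_out", "body": {"delta_pos": [[0,0,0],[0,0,0],[0,0,0],[0,0,0],[0,0,0],[0,0,0],[0,0,0],[0,0,0],[0,0,0],[0,0,0],[0,0,0],[0,0,0]], "rotation": [[0,0,0],[0,0,0],[0,0,0],[0,0,0],[0,0,0],[0,0,0],[0,0,0],[0,0,0],[0,0,0],[0,0,0],[0,0,0],[0,0,0]], "hand": 255}}

```text
t: 49.1
ee_pos: [651.6, -78.7, 49.5]
orientation: [-1.57, -0.068, 0.063]
ft_force: [-3.2, -0.1, 16.2]
width: 21.6
```

{"method": "carry_out", "body": {"delta_pos": [[0,-0.1,0],[0,-0.3,0],[0,-0.6,0],[0,-0.9,0],[0,-1.2,0],[0,-1.2,0]], "rotation": [[0,0,0],[0,0,0],[0,0,0],[0,0,0],[0,0,0],[0,0,0]]}}

```text
t: 49.6
ee_pos: [650.3, -78.6, 59.5]
orientation: [-1.57, -0.066, 0.065]
ft_force: [0.2, 0.4, -0.5]
width: 21.7
```

```bash
python3 -c "
from plan import *; from snap import *
applied([0,-1.2,0]);meas()
r=snap('29',['side'])
crop('s',r['side'],260,150,340,240,8,'c35')
plan([(650,-78.5,135,1.654,4),(540,-60,135,1.391,6)])
"
```

```text
cmd [650.0, -78.5, 59.0] 1.654
t 49.6 tcp [650.3, -78.6, 59.5] yaw 1.6538 tilt [0.0, -0.0, -1.0] F [0.2, 0.4, -0.5] w 21.7
{"delta_pos":[[0.0, -1.9, 0.0], [0.0, -3.8, 0.0], [0.0, -5.7, 0.0], [0.0, -7.6, 0.0], [-1.8, -7.6, 0.46], [-3.6, -7.6, 0.92], [-5.4, -7.6, 1.37], [-7.2, -7.6, 1.83], [-9.01, -7.6, 2.29], [-10.81, -7.6, 2.75]],"rotation":[[0, 0.0, 0], [0, 0.0, 0], [0, 0.0, 0], [0, 0.0, 0], [0, 0.044, 0], [0, 0.088, 0], [0, 0.131, 0], [0, 0.175, 0], [0, 0.219, 0], [0, 0.263, 0]]}
-> [539.98, -60.04, 134.98] 1.391
```

View pics/c35.png

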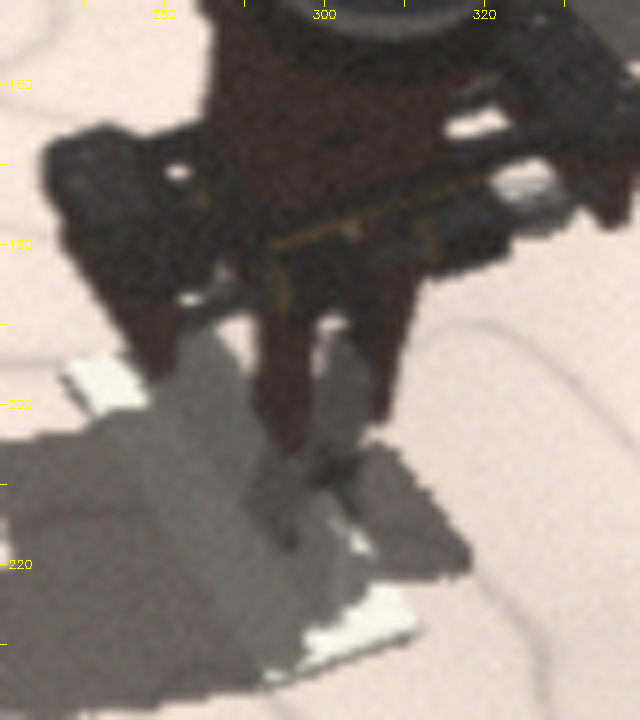

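```bash
sed -i 's/.*/{"p":[649.99,-78.46,58.98],"yaw":1.654}/' cmd.json; python3 -c "
from plan import *
plan([(650,-78.5,165,1.654,5),(540,-60,165,1.45,5)])
plan([(434.1,3.6,165,1.391,6),(434.1,3.6,120,1.391,4)])
"
```

```text
{"delta_pos":[[0.0, -2.12, 0.0], [0.0, -4.24, 0.0], [0.0, -6.36, 0.0], [0.0, -8.48, 0.0], [0.0, -10.6, 0.0], [-2.16, -10.6, 0.55], [-4.32, -10.6, 1.1], [-6.48, -10.6, 1.65], [-8.65, -10.6, 2.2], [-10.81, -10.6, 2.75]],"rotation":[[0, 0.0, 0], [0, 0.0, 0], [0, 0.0, 0], [0, 0.0, 0], [0, 0.0, 0], [0, 0.041, 0], [0, 0.082, 0], [0, 0.122, 0], [0, 0.163, 0], [0, 0.204, 0]]}
-> [539.98, -60.04, 164.98] 1.45
{"delta_pos":[[-1.88, 0.0, 0.84], [-3.76, 0.0, 1.68], [-5.64, 0.0, 2.52], [-7.52, 0.0, 3.36], [-9.4, 0.0, 4.2], [-11.28, 0.0, 5.04], [-11.28, 1.12, 5.04], [-11.28, 2.25, 5.04], [-11.28, 3.37, 5.04], [-11.28, 4.5, 5.04]],"rotation":[[0, 0.01, 0], [0, 0.02, 0], [0, 0.029, 0], [0, 0.039, 0], [0, 0.049, 0], [0, 0.059, 0], [0, 0.059, 0], [0, 0.059, 0], [0, 0.059, 0], [0, 0.059, 0]]}
-> [434.07, 3.59, 119.98] 1.391
```

{"method": "carry_out", "body": {"delta_pos": [[0.0,-2.12,0.0],[0.0,-4.24,0.0],[0.0,-6.36,0.0],[0.0,-8.48,0.0],[0.0,-10.6,0.0],[-2.16,-10.6,0.55],[-4.32,-10.6,1.1],[-6.48,-10.6,1.65],[-8.65,-10.6,2.2],[-10.81,-10.6,2.75],[-10.81,-10.6,2.75]], "rotation": [[0,0,0],[0,0,0],[0,0,0],[0,0,0],[0,0,0],[0,0.041,0],[0,0.082,0],[0,0.122,0],[0,0.163,0],[0,0.204,0],[0,0.204,0]]}}

```text
t: 50.57
ee_pos: [535.6, -59.4, 164.4]
orientation: [-1.568, 0.1, -0.093]
ft_force: [0.1, -0.0, -1.2]
width: 21.5
```

{"method": "carry_out", "body": {"delta_pos": [[-1.88,0.0,0.84],[-3.76,0.0,1.68],[-5.64,0.0,2.52],[-7.52,0.0,3.36],[-9.4,0.0,4.2],[-11.28,0.0,5.04],[-11.28,0,5.04],[-11.28,0,5.04],[-11.28,1.12,5.04],[-11.28,2.25,5.04],[-11.28,3.37,5.04],[-11.28,4.5,5.04]], "rotation": [[0,0.01,0],[0,0.02,0],[0,0.029,0],[0,0.039,0],[0,0.049,0],[0,0.059,0],[0,0.059,0],[0,0.059,0],[0,0.059,0],[0,0.059,0],[0,0.059,0],[0,0.059,0]]}}

```text
t: 51.57
ee_pos: [436.3, 3.0, 119.7]
orientation: [-1.566, 0.14, -0.143]
ft_force: [-1.0, 0.4, -0.5]
width: 21.8
```

{"method": "carry_out", "body": {"delta_pos": [[0,0,0],[0,0,0],[0,0,0]], "rotation": [[0,0,0],[0,0,0],[0,0,0]]}}

```text
t: 51.82
ee_pos: [435.3, 3.2, 120.4]
orientation: [-1.566, 0.141, -0.142]
ft_force: [-0.5, -0.6, -1.2]
width: 21.3
```

```bash
python3 -c "
from plan import *; from snap import *
meas()
r=snap('30')
crop('s',r['side'],170,130,290,240,6,'c36')
for hp in (132,136,140):
  print(hp,proj('side',T((434.1,3.6,hp,-.18),[(-14,-12,-34),(14,-12,-34),(0,-12,0)])).round(1).tolist())
"
```

```text
t 51.82 tcp [435.3, 3.2, 120.4] yaw 1.3906 tilt [0.001, -0.0, -1.0] F [-0.5, -0.6, -1.2] w 21.3
132 [[204.7, 201.6], [215.6, 200.4], [209.0, 191.7]]
136 [[204.5, 200.6], [215.5, 199.4], [208.8, 190.6]]
140 [[204.4, 199.5], [215.4, 198.3], [208.7, 189.4]]
```

View pics/c36.png

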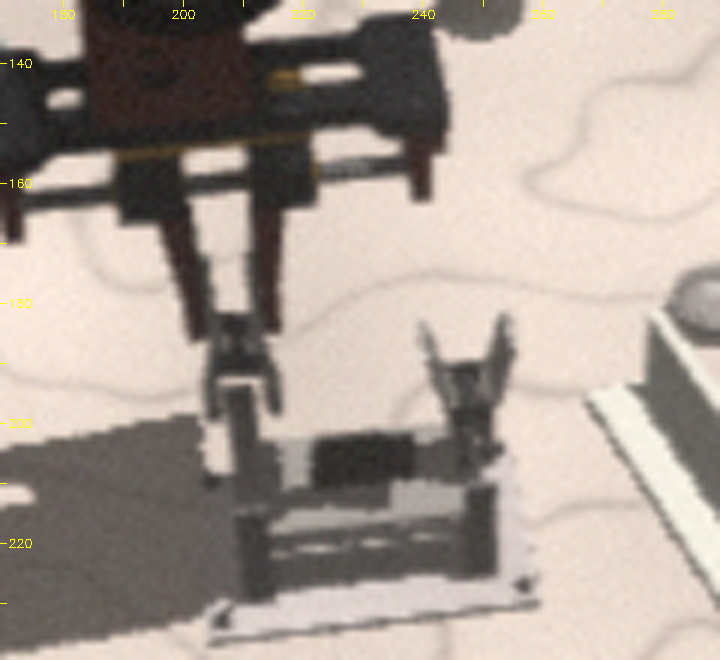

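{"method": "carry_out", "body": {"delta_pos": [[-0.05,0.5,0],[-0.05,1,0],[-0.05,1.5,0],[-0.05,2,0],[-0.05,2.3,0],[-0.05,2.3,0],[-0.05,2.3,0],[-0.05,2.3,0],[-0.05,2.3,0]], "rotation": [[0,0,0],[0,0,0],[0,0,0],[0,0,0],[0,0,0],[0,0,0],[0,0,0],[0,0,0],[0,0,0]]}}

```text
t: 52.67
ee_pos: [433.9, 3.6, 97.1]
orientation: [-1.566, 0.141, -0.142]
ft_force: [0.4, 0.2, -0.6]
width: 22.0
```

```bash
python3 -c "
from plan import *; from snap import *
applied([-.05,2.3,0]);meas()
r=snap('31',['side'])
crop('s',r['side'],185,170,235,225,13,'c37')
overlay('side',r['side'],[((482.3,-5.2,6,-.18),WT,(0,255,0)),((482.3,-5.2,42,-.18),WL,(0,0,255))],185,170,235,225,13,'ov37')
"
```

```text
cmd [433.6, 3.7, 97.0] 1.391
t 52.67 tcp [433.9, 3.6, 97.1] yaw 1.3908 tilt [0.0, 0.0, -1.0] F [0.4, 0.2, -0.6] w 22.0
```

View pics/ov37.png

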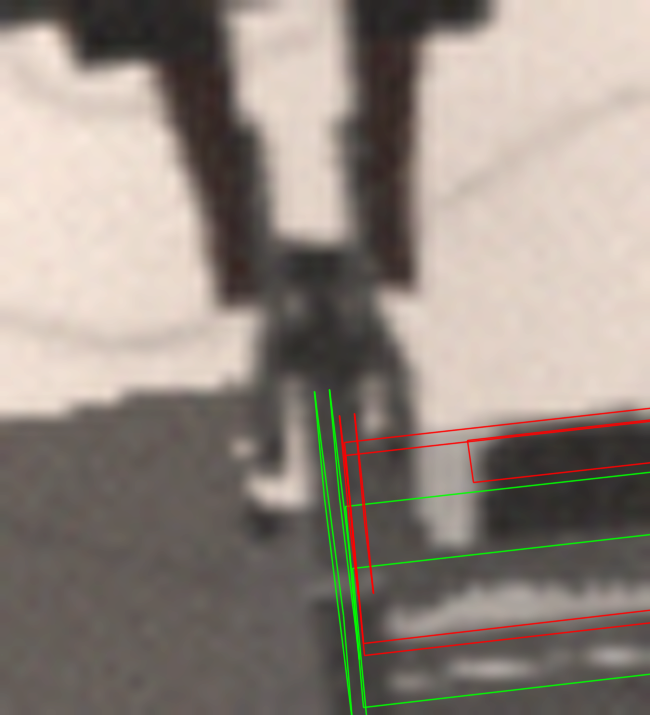

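View pics/c37.png

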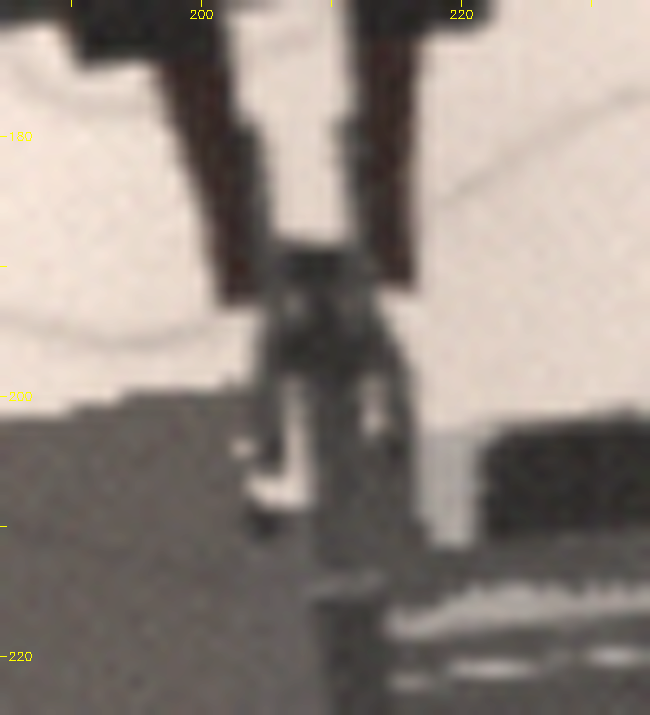

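{"method": "carry_out", "body": {"delta_pos": [[0.06,0.2,0],[0.12,0.4,0],[0.12,0.7,0],[0.12,1,0],[0.12,1.3,0],[0.12,1.5,0],[0.12,1.5,0]], "rotation": [[0,0,0],[0,0,0],[0,0,0],[0,0,0],[0,0,0],[0,0,0],[0,0,0]]}}

```text
t: 53.3
ee_pos: [434.5, 3.4, 81.4]
orientation: [-1.566, 0.142, -0.14]
ft_force: [-1.1, -0.6, -0.3]
width: 21.4
```

{"method": "carry_out", "body": {"delta_pos": [[0,0.3,0],[0,0.6,0],[0,0.9,0],[0,1.2,0],[0,1.3,0],[0,1.3,0],[0,1.3,0]], "rotation": [[0,0,0],[0,0,0],[0,0,0],[0,0,0],[0,0,0],[0,0,0],[0,0,0]]}}

```text
t: 53.88
ee_pos: [434.8, 3.4, 68.9]
orientation: [-1.566, 0.142, -0.141]
ft_force: [-0.0, -0.4, -0.6]
width: 21.4
```

```bash
python3 -c "
from plan import *; from snap import *
applied([.12,2.8,0]);meas()
r=snap('32',['side'])
crop('s',r['side'],185,170,265,240,9,'c38')
"
```

```text
cmd [434.8, 3.5, 69.0] 1.391
t 53.88 tcp [434.8, 3.4, 68.9] yaw 1.3908 tilt [-0.0, 0.0, -1.0] F [-0.0, -0.4, -0.6] w 21.4
```

View pics/c38.png

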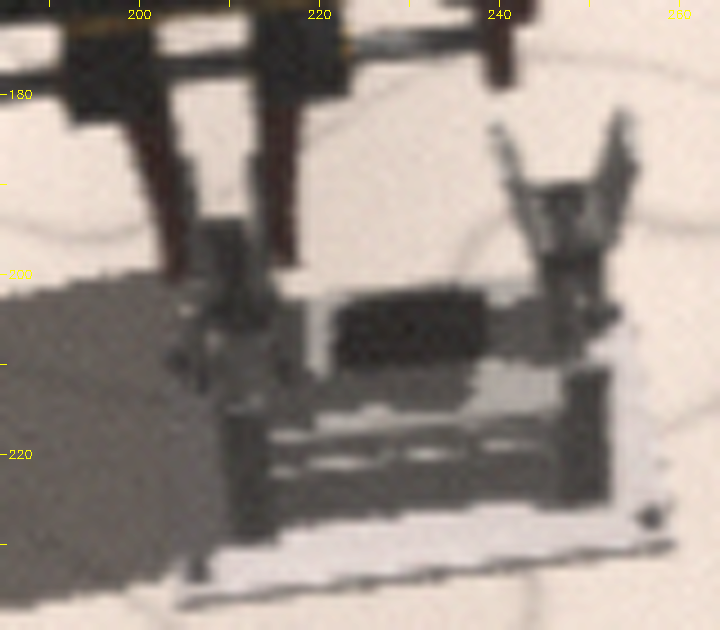

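{"method": "carry_out", "body": {"delta_pos": [[0,0,0],[0,0,0],[0,0,0],[0,0,0],[0,0,0],[0,0,0],[0,0,0],[0,0,0],[0,0,0],[0,0,0]], "rotation": [[0,0,0],[0,0,0],[0,0,0],[0,0,0],[0,0,0],[0,0,0],[0,0,0],[0,0,0],[0,0,0],[0,0,0]], "hand": 70}}

```text
t: 54.77
ee_pos: [434.8, 3.4, 69.0]
orientation: [-1.566, 0.141, -0.141]
ft_force: [-0.2, 0.3, -0.6]
width: 63.6
```

```bash
python3 -c "
from plan import *
meas()
plan([(434.8,3.5,150,1.391,5),(440,180,170,1.391,6)])
"
```

```text
t 54.77 tcp [434.8, 3.4, 69.0] yaw 1.3908 tilt [-0.0, 0.0, -1.0] F [-0.2, 0.3, -0.6] w 63.6
{"delta_pos":[[0.0, -1.62, 0.0], [0.0, -3.24, 0.0], [0.0, -4.86, 0.0], [0.0, -6.48, 0.0], [0.0, -8.1, 0.0], [-0.44, -8.44, 2.91], [-0.88, -8.77, 5.82], [-1.32, -9.1, 8.73], [-1.76, -9.44, 11.64], [-2.2, -9.77, 14.55], [-2.64, -10.1, 17.46]],"rotation":[[0, 0.0, 0], [0, 0.0, 0], [0, 0.0, 0], [0, 0.0, 0], [0, 0.0, 0], [0, 0.0, 0], [0, 0.0, 0], [0, 0.0, 0], [0, 0.0, 0], [0, 0.0, 0], [0, 0.0, 0]]}
-> [440.01, 179.97, 169.98] 1.391
```

{"method": "carry_out", "body": {"delta_pos": [[0.0,-1.62,0.0],[0.0,-3.24,0.0],[0.0,-4.86,0.0],[0.0,-6.48,0.0],[0.0,-8.1,0.0],[-0.44,-8.44,2.91],[-0.88,-8.77,5.82],[-1.32,-9.1,8.73],[-1.76,-9.44,11.64],[-2.2,-9.77,14.55],[-2.64,-10.1,17.46],[-2.64,-10.1,17.46]], "rotation": [[0,0,0],[0,0,0],[0,0,0],[0,0,0],[0,0,0],[0,0,0],[0,0,0],[0,0,0],[0,0,0],[0,0,0],[0,0,0],[0,0,0]]}}

```text
t: 55.77
ee_pos: [441.1, 184.0, 170.8]
orientation: [-1.564, 0.137, -0.141]
ft_force: [0.6, -0.4, 0.4]
width: 63.8
```

{"method": "carry_out", "body": {"delta_pos": [[0,0,0],[0,0,0],[0,0,0],[0,0,0],[0,0,0],[0,0,0]], "rotation": [[0,0,0],[0,0,0],[0,0,0],[0,0,0],[0,0,0],[0,0,0]]}}

```text
t: 56.27
ee_pos: [440.2, 179.2, 169.9]
orientation: [-1.566, 0.142, -0.142]
ft_force: [-0.4, 0.9, -0.3]
width: 63.6
```

```bash
python3 -c "
from plan import *; from snap import *
meas()
r=snap('33')
crop('s',r['side'],190,170,265,240,10,'c39')
overlay('side',r['side'],[((482.3,-5.2,6,-.18),WT,(0,255,0)),((482.3,-5.2,42,-.18),WL,(0,0,255))],190,170,265,240,10,'ov39')
cv2.imwrite('pics/side33.png',cv2.resize(r['side'][:,:,::-1],None,fx=1.5,fy=1.5))
cv2.imwrite('pics/top33.png',cv2.resize(r['top'][:,:,::-1],None,fx=1.5,fy=1.5))
"
```

```text
t 56.27 tcp [440.2, 179.2, 169.9] yaw 1.3896 tilt [-0.0, -0.0, -1.0] F [-0.4, 0.9, -0.3] w 63.6
```

View pics/c39.png

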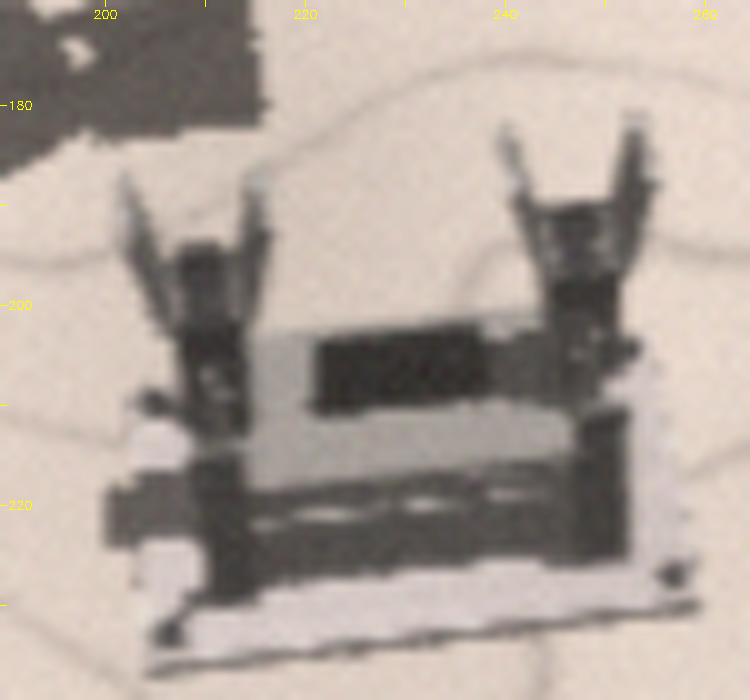

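View pics/ov39.png

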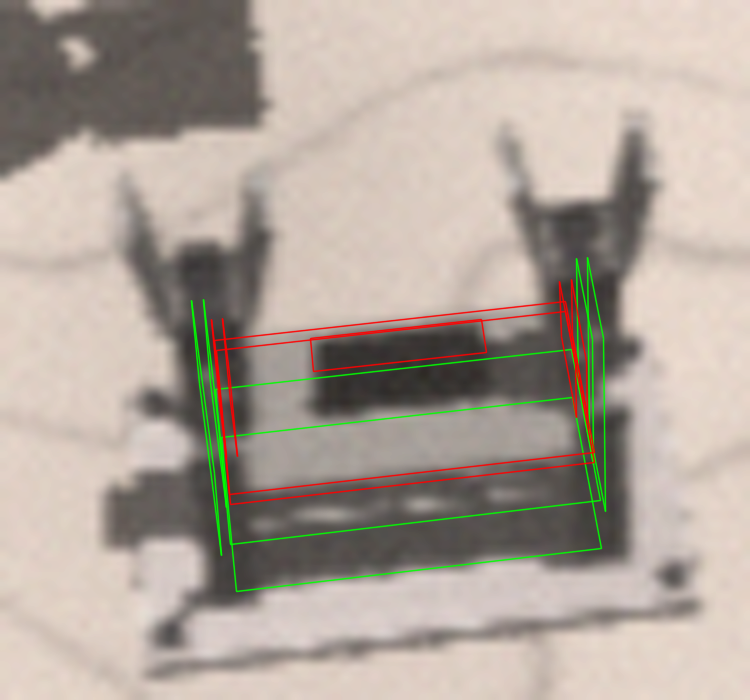

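View pics/side33.png

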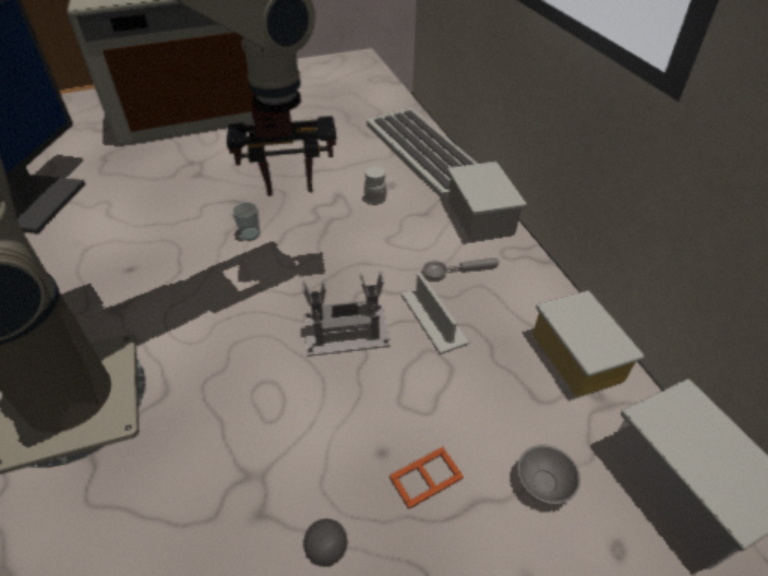

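View pics/top33.png

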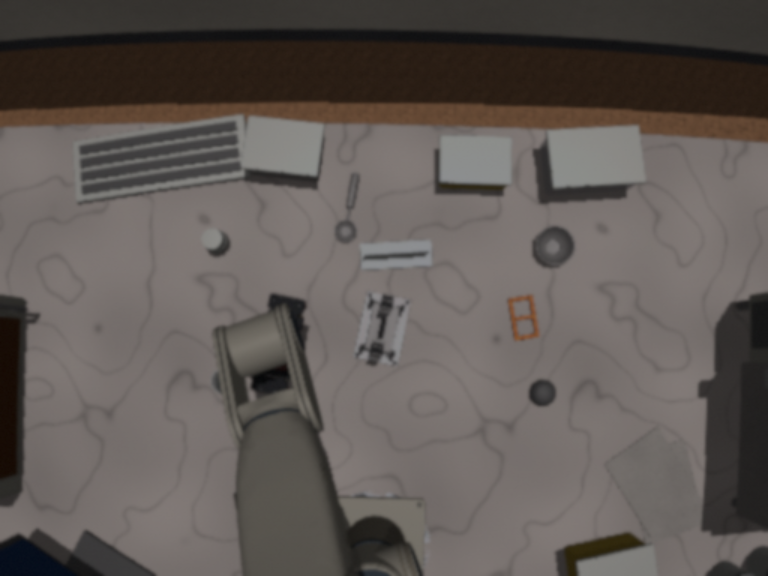

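```bash
python3 -c "
from h import *
im=cv2.imread('pics/side33raw.png')[:,:,::-1]
H=box([(18,12,41),(18,-12,41),(3,-12,0),(3,12,0)])+box([(-18,12,41),(-18,-12,41),(-3,-12,0),(-3,12,0)])+box([(7,12,-34),(7,-12,-34),(3,-12,0),(3,12,0)])+box([(-7,12,-34),(-7,-12,-34),(-3,-12,0),(-3,12,0)])
it=[]
for s,c in((-1,(0,0,255)),(1,(0,0,255))):
    q=T((482.3,-5.2,88,-.18),[(s*49.25,0,0)])[0]; it.append(((*q,-.18),H,c))
overlay('side',im,it,190,170,265,225,10,'ov40')
"
```

```text
(no output)
```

View pics/ov40.png

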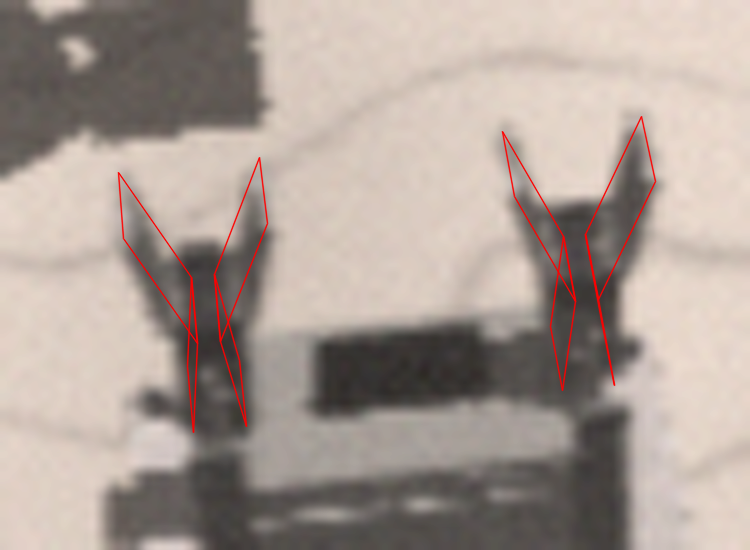

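Overlays put both clips closed at pivot z ≈ 88 mm, straddling the strap and tab at each end. The robot is clear, so I'm handing in.

```bash
python3 -c "
from workcell import ctrl
print(ctrl.close_job())"
```

```text
the job is handed in; nothing more can be done
None
```

The pack is made up in the jig and the job was handed in at about 56 s. I set the tray in the pocket, stacked both grey spacers on it, laid the lid on top and closed one clip over each end. Only two grey spacers were on the bench. The orange look-alike and the bystanders stayed where they were.

**Last checks:**
- **Tray, spacers and lid:** each made contact at its expected height with light forces (11 N or less). The tray and lid overlays in the side view match their intended poses to within about a millimetre.
- **Clips:** both stand upright at a pivot height of about 88 mm, with their jaws either side of the tab and strap. That puts the pads at about 54–62 mm, on the tab. I judged the pinch from the side camera only; I did not test it by touch.
- **Robot:** clear of everything, with no reported force above about 16 N.

**Disagreement found:** the reported fingertip height read about 30 mm too low. I noticed when the first grasp of the tray closed in empty air above its rim. I then measured the offset by touching the bench and corrected every later move for it.

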